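Pack glaze jars in a wedge-clamped crate

TASK

Put every glaze jar upright into the crate, one to a cell. Then set the tapered key, thin end down, into the slot between the crate's front cheek and the clamp board, and tap it down with the wooden tamper (not with the fingers) until the board is home and the key is tight. Stand the tamper upright on the table again and leave the clay cup and the ring cutter alone.

Things in the scene. Friction and masses are not known exactly. Their poses are not given: they have to be found in the camera images.
- crate: wooden jar crate, fixed on the table, 122 mm (its x) by 312 mm (its y). Origin: centre of its underside; +x points from the key slot to the row of four cells. Back and end walls 46 mm high, front cheek (at -x) 58, clamp board behind it 56. The cheek's inner face is at x = -47 mm; the slot lies between it and the board. 
- cell_0 (a point): centre of the floor of one of the four cells, 12 mm above the table; the cells lie 74 mm apart along the crate's y. A cell is 66 mm wide in y and 66 mm deep in x once the board is home, up to 6 mm deeper (toward -x) before; dividers are 42 mm high.
- cell_1 (a point): centre of the floor of one of the four cells, 12 mm above the table; the cells lie 74 mm apart along the crate's y. A cell is 66 mm wide in y and 66 mm deep in x once the board is home, up to 6 mm deeper (toward -x) before; dividers are 42 mm high.
- cell_2 (a point): centre of the floor of one of the four cells, 12 mm above the table; the cells lie 74 mm apart along the crate's y. A cell is 66 mm wide in y and 66 mm deep in x once the board is home, up to 6 mm deeper (toward -x) before; dividers are 42 mm high.
- cell_3 (a point): centre of the floor of one of the four cells, 12 mm above the table; the cells lie 74 mm apart along the crate's y. A cell is 66 mm wide in y and 66 mm deep in x once the board is home, up to 6 mm deeper (toward -x) before; dividers are 42 mm high.
- slot (a point): middle of the mouth of the key slot, 58 mm above the table, in line with the middle of the key's width. With the board slack the mouth is 12 mm wide along the crate's x (the cheek has a 5 mm chamfer besides) and the slot narrows downward 1 in 5, on the board's side only. Two dark guides on the cheek, 66 mm apart, show where the 50 mm wide key goes.
- board (a joint): travel of the clamp board toward the cells, m: about 0 slack, 0.006 home on its stops. It slides stiffly (4 N) and stays. A key set in lightly stops with its tip about 38 mm above the table (mid point 88); tight, about 8 mm (mid point 58); driving it takes roughly 5 to 12 N.
- key_mid (a point): dark wooden tapered key, at the start upright, thin end down, in the rack: 100 mm high, 50 mm wide (its y), 8 mm thick at the chamfered tip, 28 mm at the top, 0.12 kg. This point is 50 mm above the tip. Flat face 4 mm from it toward -x; sloping face toward +x, 4 / 14 / 24 mm from the point's upright line at tip / middle / top. Flat face goes against the cheek, x along the crate's x.
- rack: fixed wooden holder of the key, 70 x 84 mm, 42 mm high; the key stands 8 mm above the table in it with its axes along the rack's, and lifts straight out. Origin under the key's tip, on the table.
- tamper_mid (a point): turned wooden tamper, standing upright on its flat head: head 50 mm across and 46 mm high, then a straight round handle 25 mm across up to 132 mm; 0.3 kg. This point is 65 mm above the flat striking face.
- jar_0_mid (a point): sealed glaze jar, upright, round: 59 mm across (lid and body alike), 82 mm high, 0.3 kg, heavy at the bottom; rigid. This point is its centre, 41 mm above its underside. One of two to four alike in shape; absent ones read None.
- jar_1_mid (a point): sealed glaze jar, upright, round: 59 mm across (lid and body alike), 82 mm high, 0.3 kg, heavy at the bottom; rigid. This point is its centre, 41 mm above its underside. One of two to four alike in shape; absent ones read None.
- jar_2_mid (a point): sealed glaze jar, upright, round: 59 mm across (lid and body alike), 82 mm high, 0.3 kg, heavy at the bottom; rigid. This point is its centre, 41 mm above its underside. One of two to four alike in shape; absent ones read None.
- jar_3_mid (a point): sealed glaze jar, upright, round: 59 mm across (lid and body alike), 82 mm high, 0.3 kg, heavy at the bottom; rigid. This point is its centre, 41 mm above its underside. One of two to four alike in shape; absent ones read None.
- thrown_cup: unfired clay cup, 65 mm across, 62 mm high, a bystander; origin under its centre.
- cutter_ring: ring cutter, 70 mm across, 32 mm high, a bystander; origin under its centre.
There are look-alikes about, which are no part of the job. What is meant by the part that bears tamper_mid is not orange, and is the larger of those in its own colour. What is shaped like the part that bears jar_3_mid but green or red is not meant.

How it is judged (in metres and radians):
On the way, in this order (a step that is already met when the one before it is completed fails the run):
1. Every jar stands in a cell of its own, the board still slack ((horizontal distance between jar_0_mid and cell_0 below 0.012 m or horizontal distance between jar_0_mid and cell_1 below 0.012 m or horizontal distance between jar_0_mid and cell_2 below 0.012 m or horizontal distance between jar_0_mid and cell_3 below 0.012 m) and angle between each of jar_0_mid, jar_1_mid, jar_2_mid, jar_3_mid's own z axis and vertical below 0.12 rad and height (world z) of each of jar_0_mid, jar_1_mid, jar_2_mid, jar_3_mid below 0.06 m and linear speed of each of jar_0, jar_1, jar_2, jar_3 below 0.05 m/s and (horizontal distance between jar_1_mid and cell_0 below 0.012 m or horizontal distance between jar_1_mid and cell_1 below 0.012 m or horizontal distance between jar_1_mid and cell_2 below 0.012 m or horizontal distance between jar_1_mid and cell_3 below 0.012 m) and (horizontal distance between jar_2_mid and cell_0 below 0.012 m or horizontal distance between jar_2_mid and cell_1 below 0.012 m or horizontal distance between jar_2_mid and cell_2 below 0.012 m or horizontal distance between jar_2_mid and cell_3 below 0.012 m) and (horizontal distance between jar_3_mid and cell_0 below 0.012 m or horizontal distance between jar_3_mid and cell_1 below 0.012 m or horizontal distance between jar_3_mid and cell_2 below 0.012 m or horizontal distance between jar_3_mid and cell_3 below 0.012 m) and value of joint board below 0.0035 m), for 0.2 s.
2. The key stands upright in its slot and, with the tamper bearing on it, the clamp board is home (x of key_mid in the frame of crate between -0.055 and -0.022 m and y of key_mid in the frame of crate between -0.02 and 0.02 m and angle between key_mid's own z axis and vertical below 0.12 rad and height (world z) of key_mid below 0.069 m and value of joint board above 0.005 m and contact force between tamper and key above 1 N), for 0.04 s.
At the end, for the whole second after the job is handed in: Each jar present stands upright in a cell of its own, centre within 12 mm of the cell's; the key stands upright in the slot, within 20 mm of its middle, mid point below 69 mm; the board has moved over 5 mm of its 6; the tamper stands upright on the table, at rest (upright: within 0.1 rad) ((horizontal distance between jar_0_mid and cell_0 below 0.012 m or horizontal distance between jar_0_mid and cell_1 below 0.012 m or horizontal distance between jar_0_mid and cell_2 below 0.012 m or horizontal distance between jar_0_mid and cell_3 below 0.012 m) and angle between each of jar_0_mid, jar_1_mid, jar_2_mid, jar_3_mid, key_mid's own z axis and vertical below 0.12 rad and height (world z) of each of jar_0_mid, jar_1_mid, jar_2_mid, jar_3_mid below 0.06 m and linear speed of each of jar_0, jar_1, jar_2, jar_3 below 0.05 m/s and (horizontal distance between jar_1_mid and cell_0 below 0.012 m or horizontal distance between jar_1_mid and cell_1 below 0.012 m or horizontal distance between jar_1_mid and cell_2 below 0.012 m or horizontal distance between jar_1_mid and cell_3 below 0.012 m) and (horizontal distance between jar_2_mid and cell_0 below 0.012 m or horizontal distance between jar_2_mid and cell_1 below 0.012 m or horizontal distance between jar_2_mid and cell_2 below 0.012 m or horizontal distance between jar_2_mid and cell_3 below 0.012 m) and (horizontal distance between jar_3_mid and cell_0 below 0.012 m or horizontal distance between jar_3_mid and cell_1 below 0.012 m or horizontal distance between jar_3_mid and cell_2 below 0.012 m or horizontal distance between jar_3_mid and cell_3 below 0.012 m) and x of key_mid in the frame of crate between -0.055 and -0.022 m and y of key_mid in the frame of crate between -0.02 and 0.02 m and height (world z) of key_mid below 0.069 m and value of joint board above 0.005 m and angle between tamper_mid's own z axis and vertical below 0.1 rad and height (world z) of tamper_mid between 0.058 and 0.072 m and linear speed of tamper below 0.02 m/s); the robot touches nothing.
It fails at once if the clay cup or the ring cutter is moved more than 30 mm (distance of any of thrown_cup, cutter_ring from where it was at the start of the episode above 0.03 m).
It fails at once if the fingers press on the key while the board is driven beyond 4.5 mm (contact force between the fingers and key above 3 N and value of joint board above 0.0045 m).
Of jar_0, jar_1, jar_2, jar_3 only 2 to 4 are there at a start; the rules pass over those that are not, and their reading is None.
At some moment in a run one of jar_0, jar_1, jar_2, jar_3 may be knocked a few centimetres aside while the robot is not near it.
It also fails if it takes over 210 s, if anything falls off the work surface, if the arm or the gripper's body presses on something with over 40 N, if the wrist force passes 120 N, or if a joint passes its speed limit or range.

ROBOT

A 6-joint arm with a two-finger parallel gripper is mounted at the origin on a cart in front of the work surface, level with it; the furniture and walls round the work are solid. World frame = base frame: x ahead of the robot, y to its left, z up, the work surface at z = 0. Lengths are in mm, angles in rad, forces in N, time in s.
With the tool pointing down it reaches from about 225 to 875 mm from the base axis. Payload 3.4 kg.
Tool frame: the origin (TCP) lies on the centre line of the jaws, within the pads' length; the fingertips stand 17 mm ahead of it and the grasp point (between the pads) lies 2 mm behind it; x points along the fingers, z is the direction in which the jaws open and shut, and the axes are right-handed (so a half turn about x gives the same grasp; the last joint's range is limited). The gripper opens to 85 mm and grips with 20 to 120 N. Pads are 22 mm wide; open, the fingers measure 114 mm over their backs; the gripper's body (76 mm by 85 mm) begins 54 mm behind the grasp point. The pads swing forward as they close: fully open they stand 13 mm farther back than shut.
Start: joints at [-1.456, 0.276, 1.505, -0, 1.361, -0.121], TCP at [134.329, -559.125, 211.928] pointing down, gripper open.
Joint ranges: [-2.89, 2.89], [-0.75, 2.08], [0.22, 2.7], [-1.18, 4.32], [0.11, 2.71], [-2.7, 2.7]. Speed limits (rad/s): [2.57, 2.57, 3.14, 3.14, 3.14, 3.14].

INTERFACE

Orientations are given as a rotation vector (axis times angle).
In Python, from rig import bot, viewer gives the robot as it stands.
- The arm moves only by the shell command python3 -m handwheel 'ROWS' [FORCE]. ROWS is JSON, a list of rows, each an object of numbers: "dx", "dy", "dz": the shift along the tool's x, y, z in cm; "ax", "ay", "az": the turn, a rotation vector about the tool's x, y, z in rad; "hand": the closure, from 0 (fully open) to 1 (shut). In form: [{"dx": .., "dy": .., "dz": .., "ax": .., "ay": .., "az": .., "hand": ..}, ...]. A call has 1 to 5 rows; each row shifts and turns the commanded pose from where the row before left it, along the tool's axes as they then stand; what a row does not reach is not made up. A row lasts 1/12 s, in which the tool goes at most 41.7 mm and 7.16 degrees, less where a joint would pass 70% of its speed; a pose out of reach is approached as far as the arm can. A call is refused whole if a number of a shift passes 4.17 or a number of a turn 0.125, either way. A call with a gripper value outside its range is refused whole. The fingers move at their own pace and stop on an object; FORCE is the grip in N (left out, the last holds). Time passes only in rows, so rows that do not move let the fingers close. It gives the time, the measured TCP pose, the force and the opening at its end, in the units of the state.
- bot.get_obs(): the state, without advancing time (a new reading comes with each control period).
- viewer.capture(name): name is "scene" or "top" or "wrist"; returns a dict with "img" (384x512x3 uint8, red, green, blue), "z_map" (384x512 float32, mm along the optical axis (not along the pixel's ray), 0 where there is no reading), "fx", "fy", "cx", "cy" (pixels), "rvec" (rotation vector, rad) and "tvec" (3), from world to camera coordinates, as OpenCV has them; the wrist camera has in their place "tool_from_camera" (4x4, takes a point from camera to tool coordinates, whose origin is the TCP and whose axes are the tool frame's). Camera axes: x right, y down, z forward; pixel columns grow to the right and rows downward; lengths in mm; the calibration is good to about 2 mm. A picture is of the moment at which its call begins: read the wrist's pose just before it.
- bot.sign_off(): hands the job in, once; it reports no verdict.
The state is a dict: "clock": time; "q": joint angles; "joint_vel": joint speeds; "joint_torque": joint torques, N m; "eef_pos": TCP position; "tool_rot": TCP orientation; "wrist_force": force on the tool from outside, world axes, zero at the start; "moment": the same for the moment, N m; "gripper_width": finger opening in mm.
Only numpy, scipy, OpenCV 4.12 (cv2) and the standard library are available. Lean on these libraries where they do the work, as an engineer would, in place of code of your own. Each camera call takes 0.05 s, during which the arm holds its last target.

## Working session

There is one attempt and no reset: what is moved stays moved. The work goes in short steps, Python scripts to look and compute and a shell command to move; the robot and the scene stay as the last step left them, time stands still between calls to the robot, and variables do not carry over. Pictures are saved under pics/ and viewed, and the job is handed in when it is done.

```bash
ls; mkdir -p pics
cat > h.py <<'E'
import numpy as np, cv2
from rig import bot, viewer
from scipy.spatial.transform import Rotation as R
def cap(n):
    o=bot.get_obs(); c=viewer.capture(n)
    if n=='wrist':
        T=np.eye(4);T[:3,:3]=R.from_rotvec(o['tool_rot']).as_matrix();T[:3,3]=o['eef_pos']
        c['M']=T@np.array(c['tool_from_camera'])
    else:
        W=np.eye(4);W[:3,:3]=R.from_rotvec(np.ravel(c['rvec'])).as_matrix();W[:3,3]=np.ravel(c['tvec'])
        c['M']=np.linalg.inv(W)
    return c
def onplane(c,u,v,z):
    d=c['M'][:3,:3]@np.array([(u-c['cx'])/c['fx'],(v-c['cy'])/c['fy'],1]);o=c['M'][:3,3]
    return o+d*(z-o[2])/d[2]
def cloud(c):
    z=c['z_map'];v,u=np.indices(z.shape)
    P=np.stack([(u-c['cx'])/c['fx']*z,(v-c['cy'])/c['fy']*z,z],-1)
    return P@c['M'][:3,:3].T+c['M'][:3,3]
def save(img,name): cv2.imwrite('pics/'+name,cv2.cvtColor(img,cv2.COLOR_RGB2BGR))
E
python3 - <<'E'
from h import *
import pickle
print(bot.get_obs())
D={}
for n in ['scene','top','wrist']:
    c=cap(n);save(c['img'],n+'0.png');D[n]=c;print(n,c['M'].round(2),c['fx'],c['cx'],c['cy'])
pickle.dump(D,open('d0.pkl','wb'))
E
```

```text
pics
{'clock': 0.0, 'q': array([-1.45601665e+00,  2.76576802e-01,  1.50617620e+00,  6.18350338e-07,
        1.36067937e+00, -1.20999554e-01]), 'joint_vel': array([ 0.00108227,  0.00154836,  0.00044522, -0.00173292, -0.00078381,
        0.00034722]), 'joint_torque': array([ 9.79814536e-05, -4.16774976e+01, -2.45805645e+01,  7.70283668e-05,
        1.12614143e-02, -1.55786330e-05]), 'eef_pos': array([ 134.24871233, -558.5117287 ,  211.03295388]), 'tool_rot': array([ 1.03505887,  1.31288111, -1.03287855]), 'wrist_force': array([-0.86874074, -0.26148722, -0.20493296]), 'moment': array([ 0.05146655, -0.00429505, -0.06810819]), 'gripper_width': 85.45892153696786}
scene [[-5.40000e-01 -6.40000e-01  5.50000e-01 -2.08810e+02]
 [-8.40000e-01  4.20000e-01 -3.40000e-01  4.46230e+02]
 [-1.00000e-02 -6.50000e-01 -7.60000e-01  1.09139e+03]
 [ 0.00000e+00  0.00000e+00  0.00000e+00  1.00000e+00]] 433.4765685142801 255.7280124847665 190.96657826077143
top [[ 1.00000e-02 -9.80000e-01  2.00000e-01  3.38330e+02]
 [-1.00000e+00 -2.00000e-02 -2.00000e-02  6.74000e+00]
 [ 2.00000e-02 -2.00000e-01 -9.80000e-01  1.13364e+03]
 [ 0.00000e+00  0.00000e+00  0.00000e+00  1.00000e+00]] 379.6437619725301 257.0310586535103 190.74360772036616
wrist [[ 2.3000e-01 -9.4000e-01 -2.6000e-01  1.9855e+02]
 [-9.7000e-01 -2.3000e-01 -6.0000e-02 -5.4389e+02]
 [-0.0000e+00  2.6000e-01 -9.7000e-01  3.7207e+02]
 [ 0.0000e+00  0.0000e+00  0.0000e+00  1.0000e+00]] 267.63893960399037 257.26805839639167 194.42456450010044
```

View pics/scene0.png

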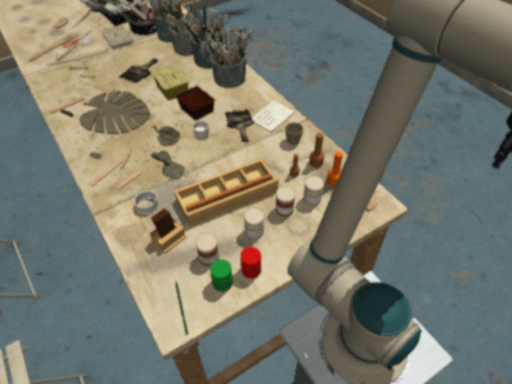

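View pics/top0.png

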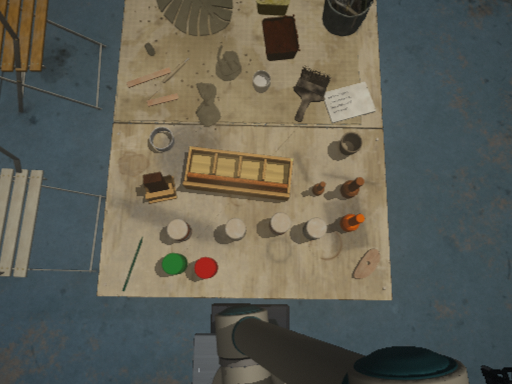

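The scene view shows four white jars at (207,249), (254,222), (285,202), (313,189), plus the green and red look-alikes. The crate is at about (227,190) and the key in its rack at (165,230). There are three tamper-like things: small brown (294,165), larger brown (317,150) and orange (335,170).

Next I'll enlarge these and measure.

Run:
```python
from h import *
import pickle
D=pickle.load(open('d0.pkl','rb'))
c=D['scene'];t=D['top']
a=cv2.resize(c['img'][130:215,265:355],None,fx=6,fy=6,interpolation=cv2.INTER_CUBIC)
save(a,'tampers.png')
b=cv2.resize(t['img'][120:290,120:400],(784,476),interpolation=cv2.INTER_CUBIC);save(b,'topcrop.png')
P=cloud(t)
# height blobs
h=P[...,2]
m=((h>20)&(h<160)).astype(np.uint8);m[:125]=0;m[295:]=0;m[:,:105]=0;m[:,385:]=0
n,l,s,ce=cv2.connectedComponentsWithStats(m)
for i in range(1,n):
    if s[i,4]<15: continue
    q=P[l==i]; hi=np.percentile(q[:,2],95)
    top=q[q[:,2]>hi-8]
    print(ce[i].round(),s[i,4],'maxz',hi.round(),'top ctr',top.mean(0).round(1),'ext',np.ptp(top,0).round(), t['img'][l==i].mean(0).round())
```

```text
[157. 132.] 59 maxz 34.0 top ctr [739.1 292.8  31.1] ext [51. 63. 11.] [110. 105.  95.]
[351. 142.] 292 maxz 64.0 top ctr [ 707.5 -292.3   60.7] ext [63. 63. 10.] [74. 65. 50.]
[165. 145.] 41 maxz 36.0 top ctr [694.  271.4  33.1] ext [36. 62.  7.] [110. 104.  94.]
[238. 176.] 2587 maxz 60.0 top ctr [572.3  46.9  56.7] ext [ 69. 308.  14.] [124.  94.  57.]
[158. 185.] 706 maxz 108.0 top ctr [575.5 278.2 106.3] ext [35. 54. 12.] [85. 65. 42.]
[352. 187.] 307 maxz 134.0 top ctr [ 571.  -290.2  132. ] ext [23. 22. 12.] [86. 59. 38.]
[319. 187.] 118 maxz 92.0 top ctr [ 570.8 -196.4   90.1] ext [15. 14.  9.] [98. 71. 47.]
[280. 223.] 376 maxz 85.0 top ctr [461.8 -79.   82.2] ext [57. 56. 10.] [157. 141. 117.]
[352. 221.] 298 maxz 134.0 top ctr [ 470.2 -286.6  132.1] ext [22. 23. 11.] [128.  65.  25.]
[315. 228.] 404 maxz 86.0 top ctr [ 448.6 -178.2   82.4] ext [56. 56. 12.] [151. 138. 116.]
[179. 230.] 424 maxz 85.0 top ctr [438.3 207.   82.3] ext [56. 56. 10.] [147. 132. 110.]
[236. 228.] 371 maxz 85.0 top ctr [443.2  47.   82.2] ext [56. 56. 10.] [159. 144. 121.]
[174. 263.] 437 maxz 86.0 top ctr [344.9 214.5  82.6] ext [54. 57. 11.] [ 43. 103.  45.]
[206. 267.] 400 maxz 86.0 top ctr [335.1 126.5  82.5] ext [56. 55. 10.] [153.  39.  30.]
```

View pics/tampers.png

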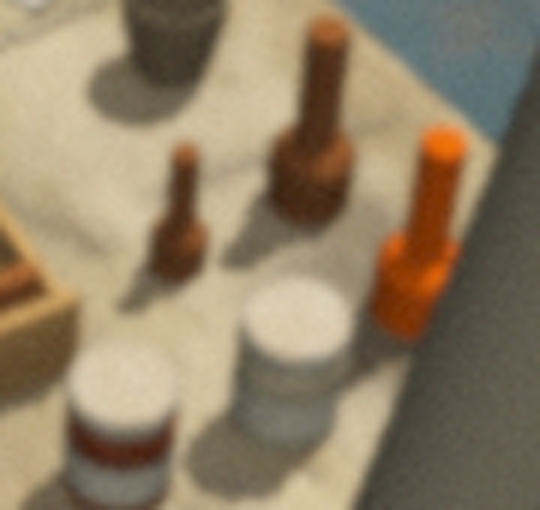

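View pics/topcrop.png

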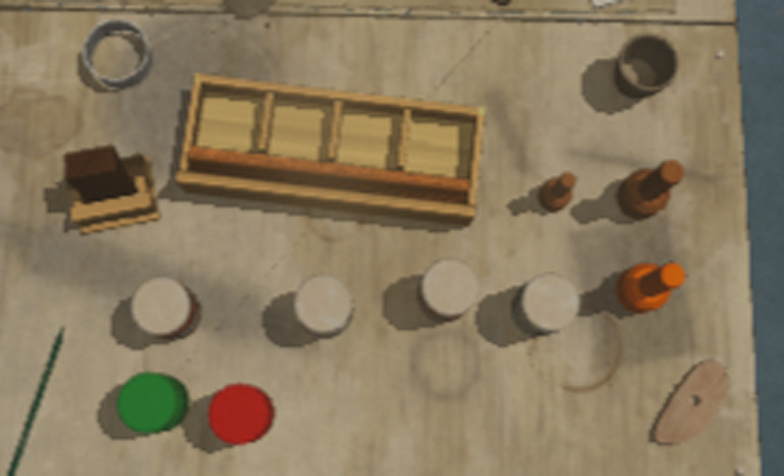

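Three things could be the tamper, at scene pixels (294,165), (317,150) and (335,170). It's the one at (317,150): it isn't orange, it's the larger of the brown pair, and it's 132 mm tall at (571,-290). The four white-lidded jars, all 82 mm high, are the ones meant. Green and red are excluded.

Next are the crate and rack frames.

Run:
```python
from h import *
import pickle
D=pickle.load(open('d0.pkl','rb'))
for n in ['top','scene']:
    c=D[n];P=cloud(c).reshape(-1,3)
    print(n,'table z',np.median(P[(abs(P[:,0]-400)<40)&(abs(P[:,1]-0)<60)][:,2]))
    x,y,z=P.T
    m=(z>41)&(z<64)&(x>500)&(x<680)&(y>-125)&(y<215)
    for lo,hi in [(41,64),(41,49.5),(52,64)]:
        q=P[m&(z>lo)&(z<hi)][:,:2].astype(np.float32)
        r=cv2.minAreaRect(q);print(lo,hi,len(q),r, )
    m=(z>36)&(z<46)&(x>500)&(x<660)&(y>225)&(y<340)
    q=P[m][:,:2].astype(np.float32);print('rack',cv2.minAreaRect(q),len(q))
    m=(z>90)&(z<112)&(x>500)&(x<660)&(y>225)&(y<340)
    q=P[m][:,:2].astype(np.float32);print('keytop',cv2.minAreaRect(q),len(q),P[m][:,2].mean())
```

```text
top table z 0.39047268080139474
41 64 1871 ((613.8272705078125, 42.468597412109375), (312.65704345703125, 123.48109436035156), 83.98161315917969)
41 49.5 745 ((613.897216796875, 42.5029296875), (312.70745849609375, 122.92899322509766), 84.12541198730469)
52 64 1028 ((572.9981079101562, 47.224395751953125), (309.9696350097656, 41.06378173828125), 84.11974334716797)
rack ((564.4542236328125, 276.17840576171875), (57.84039306640625, 83.86421203613281), 12.568241119384766) 284
keytop ((576.0584716796875, 278.7987365722656), (30.054494857788086, 51.260257720947266), 12.977935791015625) 220 104.76407165084338
scene table z 0.9822458366207911
41 64 1668 ((615.6704711914062, 42.67292785644531), (312.7558898925781, 130.3971710205078), 83.97506713867188)
41 49.5 724 ((615.414794921875, 42.79106140136719), (313.0797424316406, 128.6484832763672), 84.42908477783203)
52 64 812 ((610.5448608398438, 44.72767639160156), (309.4958190917969, 119.22051239013672), 83.8707275390625)
rack ((566.3013305664062, 276.435791015625), (59.916969299316406, 85.97465515136719), 11.879806518554688) 275
keytop ((576.6487426757812, 279.17633056640625), (35.053707122802734, 51.10413360595703), 12.95644474029541) 208 104.03872225258255
```

```bash
cat > plan.py <<'E'
import sys,numpy as np
from h import *
# target x y z(TCP) w(deg jaw direction). prints tool-axis deltas
o=bot.get_obs();M=R.from_rotvec(o['tool_rot']).as_matrix()
w=np.degrees(np.arctan2(M[1,2],M[0,2]));tilt=np.degrees(np.arccos(-M[2,0]))
print('t',round(o['clock'],2),'pos',o['eef_pos'].round(1),'w',w.round(2),'tilt',tilt.round(2),'F',o['wrist_force'].round(1),'grip',round(o['gripper_width'],1),'q',o['q'].round(2))
if len(sys.argv)>=4:
    t=np.array([float(a) for a in sys.argv[1:4]])
    d=M.T@(t-o['eef_pos'])/10
    print('d cm',d.round(3))
    if len(sys.argv)>4:
        e=(float(sys.argv[4])-w+180)%360-180
        z=np.array([np.cos(np.radians(w+e)),np.sin(np.radians(w+e)),0]);x=np.array([0,0,-1.]);T=np.stack([x,np.cross(z,x),z],1)
        r=R.from_matrix(M.T@T).as_rotvec();print('turn',r.round(4),'new-frame d',(T.T@(t-o['eef_pos'])/10).round(3))
E
python3 plan.py 540 40 300 -6; python3 plan.py 540 40 300 174
```

```text
t 0.15 pos [ 134.3 -558.7  211.2] w -76.49 tilt 0.08 F [-0.8  0.4 -0.1] grip 85.3 q [-1.46  0.28  1.51 -0.    1.36 -0.12]
d cm [ -8.8    53.437 -48.745]
turn [-1.2303e+00 -1.1000e-03 -1.0000e-03] new-frame d [-8.876 63.78  34.094]
t 0.15 pos [ 134.3 -558.7  211.2] w -76.49 tilt 0.08 F [-0.8  0.4 -0.1] grip 85.3 q [-1.46  0.28  1.51 -0.    1.36 -0.12]
d cm [ -8.8    53.437 -48.745]
turn [ 1.9113e+00 -1.1000e-03  1.2000e-03] new-frame d [ -8.876 -63.78  -34.094]
```

```bash
python3 -m handwheel '[{"dx":-2,"ax":-0.123},{"dx":-2,"ax":-0.123},{"dx":-2,"ax":-0.123},{"dx":-2,"ax":-0.123},{"ax":-0.123}]'; python3 -m handwheel '[{"ax":-0.123},{"ax":-0.123},{"ax":-0.123},{"ax":-0.123},{"ax":-0.123}]'; python3 plan.py 540 40 300 -6
```

```text
t 0.15 pos [ 134.3 -558.7  211.2] w -76.49 tilt 0.08 F [-0.8  0.4 -0.1] grip 85.3 q [-1.46  0.28  1.51 -0.    1.36 -0.12]
d cm [ -8.8    53.437 -48.745]
turn [-1.2303e+00 -1.1000e-03 -1.0000e-03] new-frame d [-8.876 63.78  34.094]$[0]: bad value
$[0]: bad value
```

```bash
python3 -m handwheel '[{"dx":-2,"dy":0,"dz":0,"ax":-0.123,"ay":0,"az":0,"hand":0}]'; python3 -m handwheel --help | head -20
```

```text
clock: 0.23
eef_pos: [134.0, -556.3, 227.9]
tool_rot: [0.946, 1.365, -0.935]
wrist_force: [-0.4, 0.0, 0.5]
gripper_width: 85.5invalid input: not JSON, or not a number
```

```bash
python3 plan.py 540 40 300 -6
```

```text
t 0.23 pos [ 134.  -556.3  227.9] w -69.33 tilt 0.53 F [-0.4  0.   0.5] grip 85.5 q [-1.46  0.27  1.48 -0.    1.41 -0.25]
d cm [ -6.705  59.051 -41.526]
turn [-1.1054 -0.0068 -0.007 ] new-frame d [-7.211 63.547 34.15 ]
```

```bash
python3 -m handwheel '[{"dx":-2,"dy":3,"dz":0,"ax":-0.123,"ay":0,"az":0,"hand":0},{"dx":-2,"dy":3,"dz":0,"ax":-0.123,"ay":0,"az":0,"hand":0},{"dx":-2,"dy":3,"dz":0,"ax":-0.123,"ay":0,"az":0,"hand":0},{"dx":-1,"dy":3,"dz":0,"ax":-0.123,"ay":0,"az":0,"hand":0},{"dx":0,"dy":3,"dz":0,"ax":-0.123,"ay":0,"az":0,"hand":0}]'
python3 -m handwheel '[{"dx":0,"dy":3,"dz":0,"ax":-0.123,"ay":0,"az":0,"hand":0},{"dx":0,"dy":3,"dz":0,"ax":-0.123,"ay":0,"az":0,"hand":0},{"dx":0,"dy":3,"dz":0,"ax":-0.123,"ay":0,"az":0,"hand":0},{"dx":0,"dy":3,"dz":0,"ax":-0.123,"ay":0,"az":0,"hand":0},{"dx":0,"dy":0,"dz":0,"ax":0,"ay":0,"az":0,"hand":0}]'
python3 plan.py 520 40 300 -6
```

```text
clock: 0.65
eef_pos: [257.7, -475.9, 304.4]
tool_rot: [0.46, 1.517, -0.466]
wrist_force: [0.1, -0.5, -0.2]
gripper_width: 85.9
clock: 1.07
eef_pos: [304.2, -360.7, 302.1]
tool_rot: [0.08, 1.569, -0.073]
wrist_force: [-0.7, 0.0, -0.2]
gripper_width: 85.5
t 1.07 pos [ 304.2 -360.7  302.1] w -5.59 tilt 0.23 F [-0.7  0.  -0.2] grip 85.5 q [-1.02  0.08  1.54  0.    1.53 -0.92]
d cm [ 0.384 41.977 17.573]
turn [ 0.0072  0.0003 -0.004 ] new-frame d [ 0.212 42.103 17.271]
```

```bash
python3 -m handwheel '[{"dx":0,"dy":3.5,"dz":1.45,"ax":0,"ay":0,"az":0,"hand":0},{"dx":0,"dy":3.5,"dz":1.45,"ax":0,"ay":0,"az":0,"hand":0},{"dx":0,"dy":3.5,"dz":1.45,"ax":0,"ay":0,"az":0,"hand":0},{"dx":0,"dy":3.5,"dz":1.45,"ax":0,"ay":0,"az":0,"hand":0},{"dx":0,"dy":3.5,"dz":1.45,"ax":0,"ay":0,"az":0,"hand":0}]'
python3 -m handwheel '[{"dx":0,"dy":3.5,"dz":1.45,"ax":0,"ay":0,"az":0,"hand":0},{"dx":0,"dy":3.5,"dz":1.45,"ax":0,"ay":0,"az":0,"hand":0},{"dx":0,"dy":3.5,"dz":1.45,"ax":0,"ay":0,"az":0,"hand":0},{"dx":0,"dy":3.5,"dz":1.45,"ax":0,"ay":0,"az":0,"hand":0},{"dx":0,"dy":3.5,"dz":1.45,"ax":0,"ay":0,"az":0,"hand":0}]'
python3 -m handwheel '[{"dx":0,"dy":3.5,"dz":1.45,"ax":0,"ay":0,"az":0,"hand":0},{"dx":0,"dy":3.5,"dz":1.45,"ax":0,"ay":0,"az":0,"hand":0},{"dx":0,"dy":0,"dz":0,"ax":0,"ay":0,"az":0,"hand":0},{"dx":0,"dy":0,"dz":0,"ax":0,"ay":0,"az":0,"hand":0}]'
python3 plan.py 520 40 300 -6
python3 - <<'E'
from h import *
import pickle
c=cap('wrist');save(c['img'],'w1.png');pickle.dump(c,open('w1.pkl','wb'));print(c['M'].round(2))
P=cloud(c).reshape(-1,3);x,y,z=P.T
print(np.median(z[(x<500)&(x>450)]))
E
```

```text
clock: 1.48
eef_pos: [394.3, -198.7, 301.8]
tool_rot: [0.084, 1.569, -0.084]
wrist_force: [0.2, 0.6, 0.1]
gripper_width: 85.6
clock: 1.9
eef_pos: [485.1, -31.9, 301.8]
tool_rot: [0.083, 1.569, -0.084]
wrist_force: [0.1, -0.1, 0.3]
gripper_width: 85.2
clock: 2.23
eef_pos: [521.2, 34.5, 301.1]
tool_rot: [0.08, 1.571, -0.081]
wrist_force: [0.1, -0.5, 0.0]
gripper_width: 85.5
t 2.23 pos [521.2  34.5 301.1] w -5.86 tilt 0.08 F [ 0.1 -0.5  0. ] grip 85.5 q [-0.07  0.16  1.44 -0.    1.54  0.04]
d cm [ 0.108  0.539 -0.171]
turn [ 0.0024 -0.0013  0.0006] new-frame d [ 0.108  0.539 -0.173]
[[ 9.9000e-01 -1.0000e-01 -3.0000e-02  5.2797e+02]
 [-1.0000e-01 -9.6000e-01 -2.6000e-01  9.9920e+01]
 [-0.0000e+00  2.6000e-01 -9.6000e-01  4.6197e+02]
 [ 0.0000e+00  0.0000e+00  0.0000e+00  1.0000e+00]]
378.444359393505
```

View pics/w1.png

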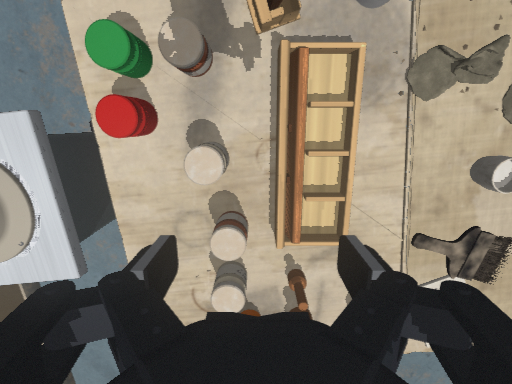

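The wrist view shows the crate (278–366 × 40–247), its board as a brown bar at x≈300, four open cells, the jars and the key rack at the top. Next is the crate geometry.

Run:
```python
from h import *
import pickle
c=pickle.load(open('w1.pkl','rb'));P=cloud(c).reshape(-1,3);x,y,z=P.T
print('table',np.median(z[(x<540)&(x>500)&(y<0)&(y>-40)]))
m=(z>39)&(z<64)&(x>500)&(x<690)&(y>-130)&(y<220)
r=cv2.minAreaRect(P[m][:,:2].astype(np.float32));print(r)
m2=m&(z<50);r2=cv2.minAreaRect(P[m2][:,:2].astype(np.float32));print(r2)
T=pickle.load(open('d0.pkl','rb'))['top']
for nm,Q in (('w',P),('top',cloud(T).reshape(-1,3))):
    a=np.radians(-6);ex=np.array([np.cos(a),np.sin(a)]);ey=np.array([-np.sin(a),np.cos(a)])
    C=np.array([613.8,42.5]);L=np.c_[(Q[:,:2]-C)@ex,(Q[:,:2]-C)@ey,Q[:,2]]
    s=L[(abs(L[:,1])>15)&(abs(L[:,1])<60)&(abs(L[:,0])<72)]
    h=[]
    for b in np.arange(-70,72,2):
        k=s[abs(s[:,0]-b)<1,2]; h.append((int(b),int(np.median(k)) if len(k) else None,int(np.max(k)) if len(k) else None))
    print(nm,'x profile',h)
    s=L[(L[:,0]>5)&(L[:,0]<35)&(abs(L[:,1])<170)&(L[:,2]>36)&(L[:,2]<55)]
    hh,e=np.histogram(s[:,1],bins=np.arange(-164,166,2));print('y walls',[(int(e[i]),int(hh[i])) for i in range(len(hh)) if hh[i]>0])
```

```text
table -1.1410904066802914
((614.1911010742188, 42.780517578125), (311.8008117675781, 122.30792999267578), 84.13322448730469)
((614.235107421875, 42.78362274169922), (311.8187255859375, 122.27806091308594), 84.15740203857422)
w x profile [(-70, -1, 1), (-68, 0, 1), (-66, 0, 1), (-64, 0, 1), (-62, 0, 0), (-60, 42, 58), (-58, 56, 59), (-56, 57, 58), (-54, 399, 401), (-52, 58, 400), (-50, 56, 398), (-48, 350, 396), (-46, 57, 393), (-44, 389, 391), (-42, 24, 389), (-40, 383, 387), (-38, 383, 386), (-36, 384, 387), (-34, 385, 387), (-32, 401, 409), (-30, 389, 407), (-28, 388, 399), (-26, 388, 397), (-24, 389, 395), (-22, 389, 393), (-20, 388, 390), (-18, 387, 388), (-16, None, None), (-14, 11, 13), (-12, 11, 12), (-10, 10, 12), (-8, 10, 12), (-6, 11, 13), (-4, 11, 12), (-2, 11, 13), (0, 10, 13), (2, 10, 13), (4, 10, 12), (6, 10, 12), (8, 11, 12), (10, 10, 13), (12, 11, 13), (14, 11, 12), (16, 10, 13), (18, 10, 12), (20, 11, 12), (22, 10, 12), (24, 10, 13), (26, 10, 13), (28, 10, 12), (30, 11, 12), (32, 11, 12), (34, 11, 12), (36, 10, 13), (38, 11, 12), (40, 11, 13), (42, 10, 13), (44, 10, 
[... 1067 characters left out ...]
2, 16), (10, 12, 15), (12, 12, 16), (14, 12, 16), (16, 12, 18), (18, 11, 15), (20, 10, 16), (22, 11, 18), (24, 12, 16), (26, 12, 16), (28, 12, 15), (30, 12, 16), (32, 13, 18), (34, 13, 15), (36, 12, 14), (38, 12, 14), (40, 11, 15), (42, 12, 15), (44, 12, 16), (46, 12, 15), (48, 11, 17), (50, 22, 47), (52, 31, 50), (54, 45, 49), (56, 46, 49), (58, 46, 49), (60, 46, 49), (62, 41, 43), (64, None, None), (66, None, None), (68, None, None), (70, None, None)]
y walls [(-156, 7), (-154, 7), (-152, 7), (-150, 6), (-148, 2), (-78, 7), (-76, 7), (-74, 6), (-72, 6), (-6, 1), (-4, 9), (-2, 6), (0, 7), (2, 6), (68, 2), (70, 6), (72, 6), (74, 8), (76, 4), (146, 3), (148, 12), (150, 5), (152, 7), (154, 5)]
```

```bash
cat > jars.py <<'E'
from h import *
def jars(c,zlo=76,zhi=88,show=True):
    P=cloud(c);h=P[...,2]
    m=((h>zlo)&(h<zhi)&(P[...,0]>300)&(P[...,0]<760)&(abs(P[...,1])<360)).astype(np.uint8)
    n,l,s,ce=cv2.connectedComponentsWithStats(m,connectivity=4)
    for i in range(1,n):
        if s[i,4]<60: continue
        cnt,_=cv2.findContours((l==i).astype(np.uint8),0,1)
        k=max(cnt,key=cv2.contourArea)[:,0,:]
        zz=np.median(h[l==i]);q=np.array([onplane(c,u,v,zz)[:2] for u,v in k],np.float32)
        (x,y),r=cv2.minEnclosingCircle(q);rr=cv2.minAreaRect(q)
        print('px',ce[i].round(),'n',s[i,4],'circ',round(x,1),round(y,1),'r',round(r,1),'rectc',np.round(rr[0],1),np.round(rr[1],1),'z',zz.round(1),'col',c['img'][l==i].mean(0).round())
E
python3 - <<'E'
from jars import *
import pickle
jars(pickle.load(open('w1.pkl','rb')));print();jars(cap('top'))
E
```

```text
px [180.  42.] n 1803 circ 439.9 206.8 r 29.2 rectc [439.5 206.7] [57.  57.7] z 80.9 col [132. 123. 111.]
px [108.  44.] n 1809 circ 346.8 214.1 r 29.6 rectc [346.7 214.3] [56.7 58.5] z 80.9 col [ 52. 138.  73.]
px [117. 116.] n 1479 circ 337.2 126.6 r 29.4 rectc [337.5 126.2] [57.2 57.1] z 81.0 col [184.  47.  45.]
px [203. 165.] n 1269 circ 444.6 47.6 r 29.0 rectc [444.6  48. ] [56.5 56.1] z 80.9 col [201. 188. 169.]
px [228. 243.] n 1001 circ 462.8 -77.1 r 29.3 rectc [463.5 -77. ] [57.7 56.2] z 81.0 col [198. 184. 165.]
px [228. 298.] n 817 circ 450.1 -176.3 r 29.4 rectc [ 450.9 -174.4] [53.  56.2] z 81.1 col [195. 182. 164.]
px [302. 301.] n 60 circ 572.6 -193.1 r 10.4 rectc [ 571.8 -191.7] [17.2 16.8] z 83.6 col [89. 66. 49.]

px [281. 222.] n 340 circ 461.6 -79.1 r 29.1 rectc [461.6 -79.5] [55.8 55.9] z 82.4 col [172. 157. 131.]
px [316. 227.] n 341 circ 448.8 -177.6 r 29.1 rectc [ 449.2 -177.1] [55.6 56.2] z 82.4 col [173. 159. 134.]
px [235. 228.] n 344 circ 443.4 46.8 r 28.9 rectc [442.9  47.9] [55.4 55.4] z 82.4 col [169. 155. 131.]
px [206. 260.] n 97 circ 347.8 125.5 r 25.8 rectc [354.5 125.6] [16.  51.5] z 82.3 col [162.  43.  34.]
```

```bash
python3 plan.py 444.2 47.3 160 -5.86
python3 - <<'E'
import cv2;im=cv2.imread('pics/w1.png');cv2.imwrite('pics/jc.png',cv2.resize(im[10:320,80:260],None,fx=2.2,fy=1.9*1,interpolation=cv2.INTER_CUBIC)[:600])
E
```

```text
t 2.33 pos [520.3  32.5 301.5] w -6.05 tilt 0.09 F [ 0.3 -0.3 -0.1] grip 85.2 q [-0.07  0.16  1.45 -0.    1.54  0.04]
d cm [14.155  0.687 -7.706]
turn [-0.0033 -0.0011  0.0011] new-frame d [14.147  0.696 -7.719]
```

View pics/jc.png

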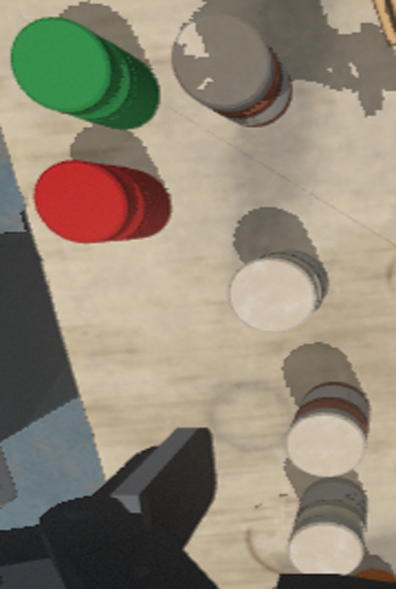

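The crop shows four white-lidded jars, the two banded ones being the same white jar type. Solid green and solid red are excluded. First I'll pick up the jar at (444,47).

```bash
python3 -m handwheel '[{"dx":2.83,"dy":0.14,"dz":-1.54,"ax":0,"ay":0,"az":0,"hand":0},{"dx":2.83,"dy":0.14,"dz":-1.54,"ax":0,"ay":0,"az":0,"hand":0},{"dx":2.83,"dy":0.14,"dz":-1.54,"ax":0,"ay":0,"az":0,"hand":0},{"dx":2.83,"dy":0.14,"dz":-1.54,"ax":0,"ay":0,"az":0,"hand":0},{"dx":2.83,"dy":0.14,"dz":-1.54,"ax":0,"ay":0,"az":0,"hand":0}]' 60
python3 -m handwheel '[{"dx":0,"dy":0,"dz":0,"ax":0,"ay":0,"az":0,"hand":0},{"dx":0,"dy":0,"dz":0,"ax":0,"ay":0,"az":0,"hand":0},{"dx":0,"dy":0,"dz":0,"ax":0,"ay":0,"az":0,"hand":0}]'
python3 plan.py 444.2 47.3 67 -5.86
python3 - <<'E'
from jars import *
c=cap('wrist');save(c['img'],'w2.png');jars(c);
E
python3 plan.py
```

```text
clock: 2.75
eef_pos: [443.4, 46.7, 159.5]
tool_rot: [0.084, 1.568, -0.085]
wrist_force: [-0.9, -0.5, 0.5]
gripper_width: 85.2
clock: 3.0
eef_pos: [447.5, 47.1, 162.5]
tool_rot: [0.083, 1.564, -0.084]
wrist_force: [0.7, -0.7, 0.4]
gripper_width: 85.5
t 3.0 pos [447.5  47.1 162.5] w -6.11 tilt 0.3 F [ 0.7 -0.7  0.4] grip 85.5 q [-0.05  0.12  1.84 -0.    1.18  0.06]
d cm [ 9.545 -0.016 -0.377]
turn [-0.0044  0.0052  0.0001] new-frame d [ 9.547 -0.016 -0.327]
px [108.  19.] n 2677 circ 346.3 212.2 r 29.3 rectc [345.1 200.9] [30.9 58.6] z 80.9 col [ 49. 129.  68.]
px [225.  17.] n 2379 circ 438.9 205.8 r 28.6 rectc [437.5 192.3] [28.8 57.2] z 80.9 col [160. 150. 135.]
px [121. 119.] n 3614 circ 337.1 126.5 r 29.4 rectc [337.1 126.7] [56.1 58.5] z 81.0 col [186.  48.  45.]
px [253. 193.] n 2856 circ 444.1 48.1 r 29.0 rectc [443.9  48.3] [57.2 56.5] z 81.0 col [212. 200. 180.]
px [283. 298.] n 1482 circ 462.6 -75.4 r 29.3 rectc [462.7 -66.9] [41.1 56.5] z 81.0 col [203. 191. 171.]
t 3.05 pos [448.2  47.3 162.9] w -6.1 tilt 0.36 F [0.6 0.2 0.5] grip 85.6 q [-0.05  0.12  1.84 -0.    1.18  0.06]
```

View pics/w2.png

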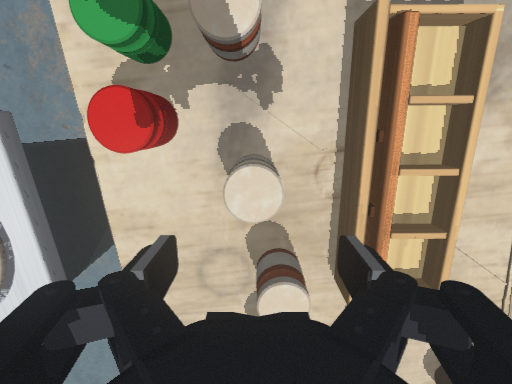

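```bash
python3 -m handwheel '[{"dx":3,"dy":0.05,"dz":-0.2,"ax":0,"ay":0.005,"az":0,"hand":0},{"dx":3,"dy":0,"dz":-0.2,"ax":0,"ay":0,"az":0,"hand":0},{"dx":2,"dy":0,"dz":0,"ax":0,"ay":0,"az":0,"hand":0},{"dx":1.5,"dy":0,"dz":0,"ax":0,"ay":0,"az":0,"hand":0},{"dx":0,"dy":0,"dz":0,"ax":0,"ay":0,"az":0,"hand":0}]'
python3 plan.py 444.2 48 67 -5.86
```

```text
clock: 3.47
eef_pos: [441.3, 48.8, 64.5]
tool_rot: [0.083, 1.575, -0.083]
wrist_force: [-0.2, -0.8, 0.4]
gripper_width: 85.1
t 3.47 pos [441.3  48.8  64.5] w -6.05 tilt 0.36 F [-0.2 -0.8  0.4] grip 85.1 q [-0.05  0.23  1.99  0.    0.93  0.06]
d cm [-0.247 -0.046  0.291]
turn [-0.0033 -0.0063  0.0003] new-frame d [-0.245 -0.047  0.292]
```

```bash
python3 -m handwheel '[{"dx":0,"dy":0,"dz":0,"ax":0,"ay":0,"az":0,"hand":0}]'|sed -n 2p;python3 -m handwheel '[{"dx":0,"dy":0,"dz":0,"ax":0,"ay":0,"az":0,"hand":0}]'|sed -n 2p;python3 -m handwheel '[{"dx":0,"dy":0,"dz":0,"ax":0,"ay":0,"az":0,"hand":0}]'|sed -n 2p;python3 -m handwheel '[{"dx":0,"dy":0,"dz":0,"ax":0,"ay":0,"az":0,"hand":0}]'|sed -n 2p;python3 -m handwheel '[{"dx":0,"dy":0,"dz":0,"ax":0,"ay":0,"az":0,"hand":0}]'|sed -n 2p
python3 plan.py 444.2 48 67 -5.86
```

```text
eef_pos: [442.8, 48.8, 66.4]
eef_pos: [443.2, 48.9, 67.2]
eef_pos: [442.7, 49.0, 67.1]
eef_pos: [442.0, 49.1, 66.8]
eef_pos: [441.3, 49.2, 66.3]
t 3.88 pos [441.3  49.2  66.3] w -6.02 tilt 0.16 F [-0.2 -0.  -0.5] grip 85.3 q [-0.05  0.22  1.99  0.    0.93  0.06]
d cm [-0.067 -0.085  0.297]
turn [-0.0027 -0.0028 -0.0001] new-frame d [-0.066 -0.086  0.297]
```

```bash
python3 -m handwheel '[{"dx":0,"dy":-0.08,"dz":0.2,"ax":0,"ay":0,"az":0,"hand":0},{"dx":0,"dy":0,"dz":0,"ax":0,"ay":0,"az":0,"hand":1},{"dx":0,"dy":0,"dz":0,"ax":0,"ay":0,"az":0,"hand":1},{"dx":0,"dy":0,"dz":0,"ax":0,"ay":0,"az":0,"hand":1},{"dx":0,"dy":0,"dz":0,"ax":0,"ay":0,"az":0,"hand":1}]' 60
python3 -m handwheel '[{"dx":0,"dy":0,"dz":0,"ax":0,"ay":0,"az":0,"hand":1},{"dx":0,"dy":0,"dz":0,"ax":0,"ay":0,"az":0,"hand":1},{"dx":-1,"dy":0,"dz":0,"ax":0,"ay":0,"az":0,"hand":1},{"dx":-2,"dy":0,"dz":0,"ax":0,"ay":0,"az":0,"hand":1},{"dx":-3,"dy":0,"dz":0,"ax":0,"ay":0,"az":0,"hand":1}]'
python3 -m handwheel '[{"dx":-3,"dy":0,"dz":0,"ax":0,"ay":0,"az":0,"hand":1},{"dx":0,"dy":0,"dz":0,"ax":0,"ay":0,"az":0,"hand":1},{"dx":0,"dy":0,"dz":0,"ax":0,"ay":0,"az":0,"hand":1}]'
python3 plan.py 634.9 77.9 160 -5.86
```

```text
clock: 4.3
eef_pos: [442.3, 48.2, 65.3]
tool_rot: [0.083, 1.574, -0.082]
wrist_force: [0.6, -0.1, -0.6]
gripper_width: 38.5
clock: 4.72
eef_pos: [440.4, 48.2, 124.0]
tool_rot: [0.083, 1.581, -0.083]
wrist_force: [2.0, -0.8, 0.3]
gripper_width: -0.0
clock: 4.97
eef_pos: [444.1, 48.1, 156.9]
tool_rot: [0.083, 1.57, -0.082]
wrist_force: [-0.1, 0.2, -0.2]
gripper_width: 0.3
t 4.97 pos [444.1  48.1 156.9] w -6.01 tilt 0.04 F [-0.1  0.2 -0.2] grip 0.3 q [-0.05  0.12  1.85  0.    1.17  0.06]
d cm [-0.324  4.958 18.659]
turn [-0.0026 -0.0008 -0.0001] new-frame d [-0.31   4.909 18.672]
```

The gripper shut fully, so the jar wasn't between the pads. I'll look again.

Run:
```python
from jars import *
for n in ['wrist','scene']:
    c=cap(n);save(c['img'],n+'3.png');print(n);jars(c)
```

```text
wrist
px [111.  18.] n 2628 circ 346.2 211.9 r 29.3 rectc [345.  200.2] [29.6 58.4] z 80.9 col [ 54. 140.  75.]
px [230.  17.] n 2335 circ 438.5 203.1 r 28.4 rectc [437.3 191.6] [27.5 56.8] z 80.9 col [177. 167. 152.]
px [123. 119.] n 3747 circ 336.9 126.5 r 29.2 rectc [337.2 126.4] [57.  57.7] z 81.0 col [212.  55.  52.]
px [257. 195.] n 2968 circ 443.9 48.1 r 28.9 rectc [443.8  48. ] [57. 57.] z 81.0 col [226. 217. 199.]
scene
px [280. 194.] n 92 circ 466.2 -67.4 r 28.0 rectc [469.6 -62.5] [21.3 55.4] z 83.1 col [198. 183. 155.]
px [253. 216.] n 268 circ 442.3 48.4 r 31.0 rectc [442.1  48.8] [55.6 58.3] z 83.3 col [214. 199. 171.]
px [206. 242.] n 301 circ 438.4 209.6 r 30.7 rectc [438. 208.] [55.8 60.3] z 83.1 col [176. 162. 137.]
px [250. 255.] n 326 circ 334.2 128.5 r 31.0 rectc [334.3 128.7] [54.6 60. ] z 83.3 col [201.  35.  29.]
px [220. 268.] n 342 circ 344.3 216.0 r 30.2 rectc [344.  216.8] [53.4 58.2] z 83.0 col [ 28. 102.  42.]
```

View pics/wrist3.png

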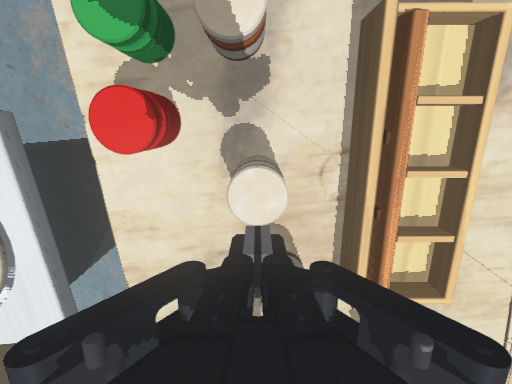

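View pics/scene3.png

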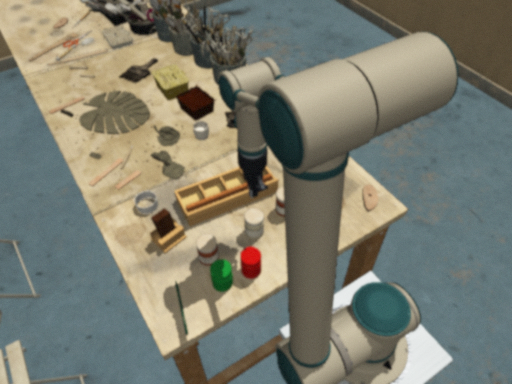

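Run:
```python
from h import *
o=bot.get_obs();M=R.from_rotvec(o['tool_rot']).as_matrix()
for n in ['wrist','scene','top']:
    c=cap(n);P=cloud(c)
    for lab,d in (('tcp',0),('tip',17)):
        p=o['eef_pos']+M[:,0]*d
        q=np.linalg.inv(c['M'])@np.r_[p,1];print(n,lab,(c['fx']*q[0]/q[2]+c['cx']).round(),(c['fy']*q[1]/q[2]+c['cy']).round(),q.round())
    if n=='wrist': print(np.array(c['tool_from_camera']).round(3)); print(P[235:262:6,257].round())
    if n=='top': save(c['img'],'top3.png')
    if n=='scene': print(P[185:197:2,256].round())
```

```text
wrist tcp 257.0 227.0 [  0.  21. 173.   1.]
wrist tip 257.0 218.0 [  0.  17. 189.   1.]
[[-0.00000e+00 -2.62000e-01  9.65000e-01 -1.60928e+02]
 [ 0.00000e+00 -9.65000e-01 -2.62000e-01  6.57190e+01]
 [ 1.00000e+00  0.00000e+00  0.00000e+00 -1.10000e-01]
 [ 0.00000e+00  0.00000e+00  0.00000e+00  1.00000e+00]]
[[443.  58. 190.]
 [443.  58. 197.]
 [443.  59. 204.]
 [443.  59. 210.]
 [443.  56. 211.]]
scene tcp 253.0 200.0 [-7.000e+00  2.600e+01  1.208e+03  1.000e+00]
scene tip 253.0 204.0 [-7.000e+00  3.700e+01  1.221e+03  1.000e+00]
[[432.  45. 227.]
 [402.  64. 260.]
 [402.  64. 252.]
 [402.  64. 244.]
 [429.  47. 199.]
 [430.  46. 188.]]
top tcp 234.0 225.0 [-60.  90. 979.   1.]
top tip 234.0 226.0 [-60.  93. 996.   1.]
```

View pics/top3.png

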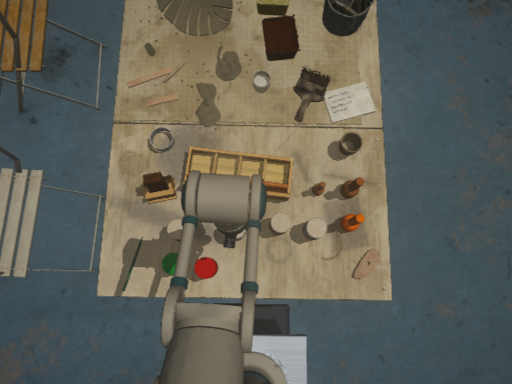

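Run:
```python
from h import *
o=bot.get_obs();print(o['clock'],o['eef_pos'],o['q'])
for n in ['scene','top','wrist']:
    c=cap(n);P=cloud(c)
    if n=='scene': save(cv2.resize(c['img'][150:240,210:310],None,fx=6,fy=6,interpolation=cv2.INTER_CUBIC),'sc3z.png')
    m=(abs(P[...,0]-444)<40)&(abs(P[...,1]-48)<50)&(P[...,2]>100)&(P[...,2]<230)
    if n=='wrist': m[:200]=0
    q=P[m];v,u=np.nonzero(m);i=np.argsort(q[:,2])[:400:60]
    print(n,len(q));print(np.c_[u[i],v[i],q[i].round()])
```

```text
5.2167 [441.72624075  48.20311955 154.02066556] [-4.82917328e-02  1.27386250e-01  1.85407583e+00  1.99202224e-04
  1.16817666e+00  5.66167041e-02]
scene 91
[[251. 197. 440.  57. 177.]
 [250. 187. 438.  60. 222.]]
top 1
[[237. 234. 414.  37. 226.]]
wrist 6637
[[257. 226. 443.  58. 177.]
 [265. 228. 447.  58. 180.]
 [274. 236. 452.  53. 182.]
 [280. 237. 455.  53. 183.]
 [272. 239. 451.  53. 185.]
 [254. 232. 442.  59. 187.]
 [277. 240. 453.  54. 188.]]
```

View pics/sc3z.png

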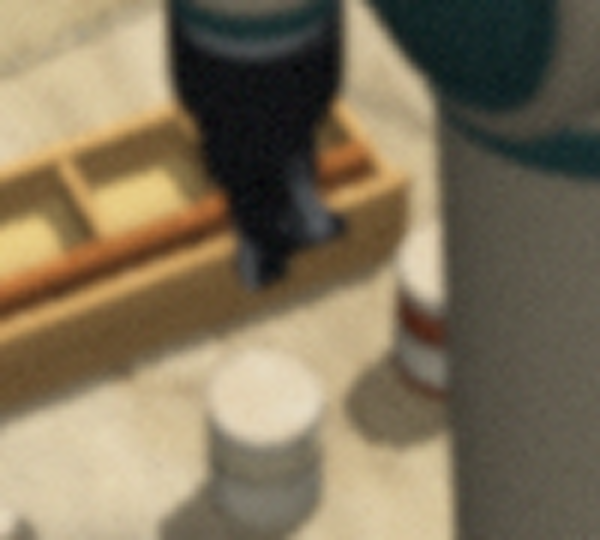

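```bash
python3 -m handwheel '[{"dx":0,"dy":0,"dz":0,"ax":0,"ay":0,"az":0,"hand":0},{"dx":0,"dy":0,"dz":0,"ax":0,"ay":0,"az":0,"hand":0},{"dx":0,"dy":0,"dz":0,"ax":0,"ay":0,"az":0,"hand":0},{"dx":0,"dy":0,"dz":0,"ax":0,"ay":0,"az":0,"hand":0},{"dx":0,"dy":0,"dz":0,"ax":0,"ay":0,"az":0,"hand":0}]'
python3 -m handwheel '[{"dx":0,"dy":0,"dz":0,"ax":0,"ay":0,"az":0,"hand":0},{"dx":0,"dy":0,"dz":0,"ax":0,"ay":0,"az":0,"hand":0},{"dx":0,"dy":0,"dz":0,"ax":0,"ay":0,"az":0,"hand":0}]'
python3 - <<'E'
from h import *
o=bot.get_obs();print(o['clock'],o['eef_pos'],o['gripper_width'])
for n in ['wrist','scene']:
    c=cap(n);P=cloud(c)
    if n=='scene': save(cv2.resize(c['img'][150:240,210:310],None,fx=6,fy=6,interpolation=cv2.INTER_CUBIC),'sc4z.png')
    else: save(c['img'],'w4.png')
    m=(abs(P[...,0]-444)<90)&(abs(P[...,1]-48)<50)&(P[...,2]>100)&(P[...,2]<260)
    if n=='wrist': m[:200]=0
    q=P[m];v,u=np.nonzero(m);i=np.argsort(q[:,2])[:1000:100]
    print(n,len(q));print(np.c_[u[i],v[i],q[i].round()])
E
```

```text
clock: 5.78
eef_pos: [442.8, 48.2, 155.4]
tool_rot: [0.083, 1.574, -0.082]
wrist_force: [0.1, 0.5, -1.1]
gripper_width: 60.5
clock: 6.03
eef_pos: [442.9, 48.1, 155.4]
tool_rot: [0.083, 1.574, -0.082]
wrist_force: [-0.2, -0.4, 0.2]
gripper_width: 85.5
6.0333 [442.85071865  48.14349494 155.41443269] 85.5216901289297
wrist 29133
[[178. 263. 399.  44. 186.]
 [338. 271. 485.  33. 189.]
 [174. 243. 401.  58. 191.]
 [173. 237. 402.  62. 193.]
 [173. 251. 401.  55. 194.]
 [173. 259. 401.  52. 195.]
 [356. 240. 492.  53. 196.]
 [171. 255. 401.  55. 197.]
 [171. 269. 400.  48. 198.]
 [360. 242. 493.  54. 199.]]
scene 238
[[246. 181. 489.  42. 188.]
 [246. 173. 483.  44. 227.]
 [256. 187. 406.  61. 254.]]
```

View pics/sc4z.png

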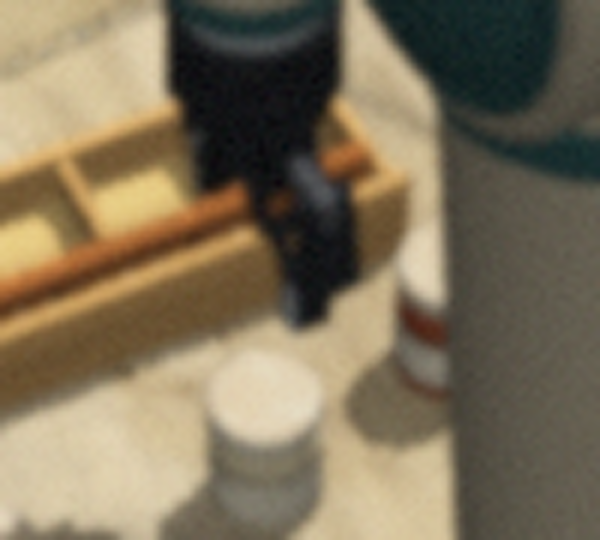

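View pics/w4.png

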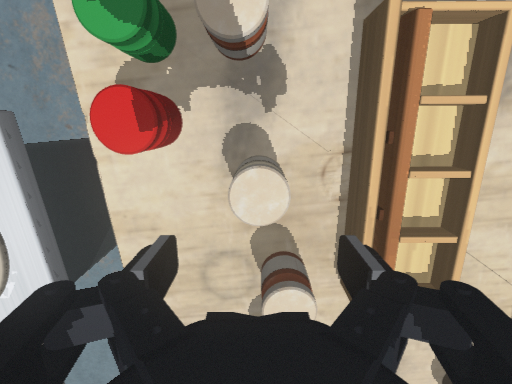

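The images show the open fingertips about 31 mm behind the reported TCP (z 186 against TCP 155), and about 22 mm behind when shut. The description says 17 mm ahead, so that doesn't hold here. That explains the miss, which closed just above the lid. I'll go by the measured offset and check it on the way down.

```bash
python3 -m handwheel '[{"dx":3,"dy":0,"dz":0.1,"ax":0,"ay":0,"az":0,"hand":0},{"dx":3,"dy":0,"dz":0,"ax":0,"ay":0,"az":0,"hand":0},{"dx":3,"dy":0,"dz":0,"ax":0,"ay":0,"az":0,"hand":0},{"dx":2,"dy":0,"dz":0,"ax":0,"ay":0,"az":0,"hand":0},{"dx":0,"dy":0,"dz":0,"ax":0,"ay":0,"az":0,"hand":0}]' 60
python3 - <<'E'
from h import *
o=bot.get_obs();print(o['clock'],o['eef_pos'],o['gripper_width'])
for n in ['wrist','scene']:
    c=cap(n);P=cloud(c);save(c['img'] if n=='wrist' else cv2.resize(c['img'][150:250,200:310],None,fx=6,fy=6,interpolation=cv2.INTER_CUBIC),n+'5.png')
    for s in (-1,1):
        m=(abs(P[...,0]-444-s*45)<15)&(abs(P[...,1]-48)<30)&(P[...,2]>20)&(P[...,2]<200)
        if len(P[m]): q=P[m];print(n,s,len(q),np.percentile(q[:,2],[1,5]),np.ptp(q[q[:,2]<np.percentile(q[:,2],20)],axis=0))
E
```

```text
clock: 6.55
eef_pos: [439.7, 48.2, 42.0]
tool_rot: [0.083, 1.583, -0.083]
wrist_force: [-1.1, 0.1, -0.0]
gripper_width: 85.0
6.55 [439.70714875  48.22141087  42.01822944] 85.0486674129807
wrist -1 6711 [77.19489515 84.10684845] [15.33771646 23.88447065 28.25296208]
wrist 1 10228 [77.23520603 86.82244602] [16.53456714 23.32833139 41.26638867]
scene -1 181 [85.01228838 90.28337181] [16.9323755  18.53023413 39.91771124]
scene 1 43 [77.92954994 80.99889833] [ 6.55398019 15.29816173  9.95555472]
```

View pics/scene5.png

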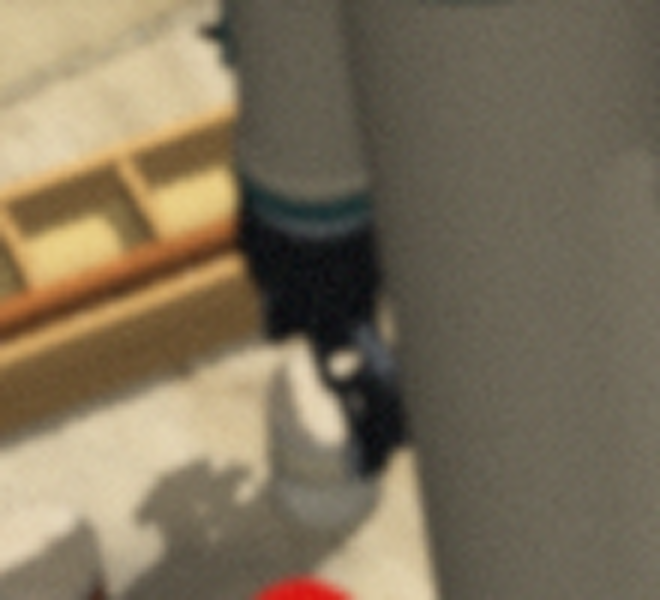

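View pics/wrist5.png

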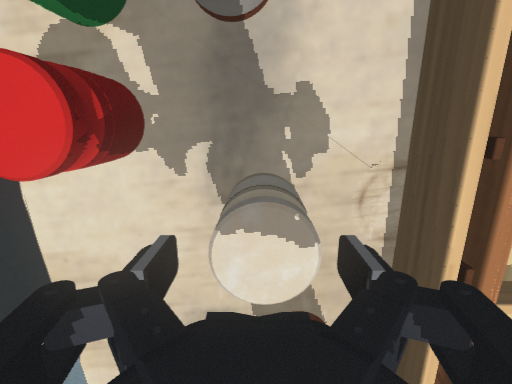

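```bash
python3 -m handwheel '[{"dx":1.3,"dy":0,"dz":0.1,"ax":0,"ay":0,"az":0,"hand":0},{"dx":1.3,"dy":0,"dz":0.1,"ax":0,"ay":0,"az":0,"hand":0},{"dx":0,"dy":0,"dz":0,"ax":0,"ay":0,"az":0,"hand":0},{"dx":0,"dy":0,"dz":0,"ax":0,"ay":0,"az":0,"hand":1},{"dx":0,"dy":0,"dz":0,"ax":0,"ay":0,"az":0,"hand":1}]' 60
python3 -m handwheel '[{"dx":0,"dy":0,"dz":0,"ax":0,"ay":0,"az":0,"hand":1},{"dx":0,"dy":0,"dz":0,"ax":0,"ay":0,"az":0,"hand":1},{"dx":0,"dy":0,"dz":0,"ax":0,"ay":0,"az":0,"hand":1},{"dx":0,"dy":0,"dz":0,"ax":0,"ay":0,"az":0,"hand":1}]'; python3 plan.py
```

```text
clock: 7.07
eef_pos: [446.4, 47.9, 20.8]
tool_rot: [0.083, 1.571, -0.082]
wrist_force: [0.3, 0.7, -0.6]
gripper_width: 64.0
clock: 7.4
eef_pos: [445.6, 47.9, 21.2]
tool_rot: [0.083, 1.573, -0.082]
wrist_force: [-1.9, 0.0, 8.2]
gripper_width: 54.9
t 7.4 pos [445.6  47.9  21.2] w -6.01 tilt 0.19 F [-1.9  0.   8.2] grip 54.9 q [-0.05  0.29  2.04  0.    0.81  0.06]
```

Run:
```python
from h import *
c=cap('wrist');save(c['img'],'w6.png')
```

```text
(no output)
```

View pics/w6.png

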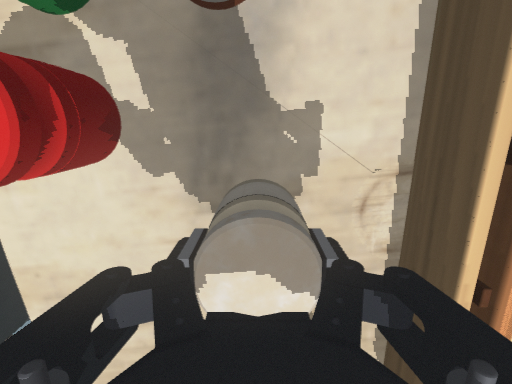

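The grip holds at 54.9 mm, which fits the jar's neck band between lid and body. I'll lift and check.

```bash
python3 -m handwheel '[{"dx":-1,"dy":0,"dz":0,"ax":0,"ay":0,"az":0,"hand":1},{"dx":-2,"dy":0,"dz":0,"ax":0,"ay":0,"az":0,"hand":1},{"dx":-3,"dy":0,"dz":0,"ax":0,"ay":0,"az":0,"hand":1},{"dx":-3,"dy":0,"dz":0,"ax":0,"ay":0,"az":0,"hand":1},{"dx":-1,"dy":0,"dz":0,"ax":0,"ay":0,"az":0,"hand":1}]'
python3 -m handwheel '[{"dx":0,"dy":0,"dz":0,"ax":0,"ay":0,"az":0,"hand":1},{"dx":0,"dy":0,"dz":0,"ax":0,"ay":0,"az":0,"hand":1},{"dx":0,"dy":0,"dz":0,"ax":0,"ay":0,"az":0,"hand":1}]'; python3 plan.py
python3 - <<'E'
from h import *
for n in ['wrist','scene','top']:
    c=cap(n);save(c['img'] if n!='scene' else cv2.resize(c['img'][130:250,200:310],None,fx=5,fy=5,interpolation=cv2.INTER_CUBIC),n+'7.png')
    P=cloud(c)
    m=(abs(P[...,0]-444)<45)&(abs(P[...,1]-48)<45)&(P[...,2]>20)
    l=(P[...,2]>165)&(P[...,2]<185)&m
    g=c['img'].min(-1)>110
    q=P[l&g];print(n,len(q),q.mean(0) if len(q) else '')
E
python3 plan.py
```

```text
clock: 7.87
eef_pos: [448.3, 47.8, 123.8]
tool_rot: [0.082, 1.566, -0.082]
wrist_force: [1.6, 0.1, -2.6]
gripper_width: 54.9
clock: 8.12
eef_pos: [444.4, 47.9, 118.5]
tool_rot: [0.083, 1.576, -0.082]
wrist_force: [-0.3, -0.3, -3.4]
gripper_width: 54.6
t 8.12 pos [444.4  47.9 118.5] w -6.02 tilt 0.41 F [-0.3 -0.3 -3.4] grip 54.6 q [-0.05  0.17  1.91  0.    1.08  0.06]
wrist 10545 [445.40306856  53.15477301 178.30164055]
scene 0 
top 0 
t 8.27 pos [444.5  47.9 118.1] w -6.02 tilt 0.46 F [-0.2 -0.2 -2.6] grip 54.8 q [-0.05  0.17  1.91  0.    1.08  0.06]
```

View pics/scene7.png

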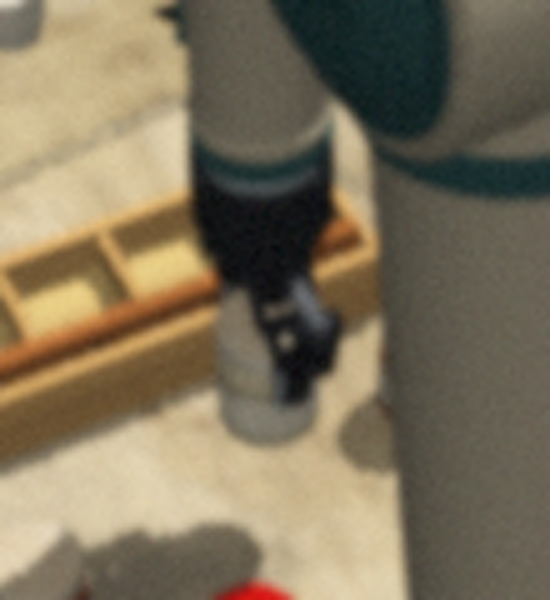

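View pics/wrist7.png

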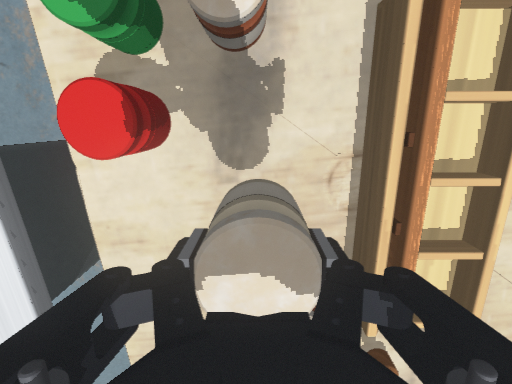

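```bash
python3 plan.py 634.9 77.9 118 -5.86
```

```text
t 8.27 pos [444.5  47.9 118.1] w -6.02 tilt 0.46 F [-0.2 -0.2 -2.6] grip 54.8 q [-0.05  0.17  1.91  0.    1.08  0.06]
d cm [-0.142  4.978 18.62 ]
turn [-0.0028 -0.008   0.0002] new-frame d [8.0000e-03 4.9260e+00 1.8634e+01]
```

```bash
python3 -m handwheel '[{"dx":0,"dy":0.8,"dz":3.1,"ax":0,"ay":0,"az":0,"hand":1},{"dx":0,"dy":0.83,"dz":3.1,"ax":0,"ay":0,"az":0,"hand":1},{"dx":0,"dy":0.83,"dz":3.1,"ax":0,"ay":0,"az":0,"hand":1},{"dx":0,"dy":0.83,"dz":3.1,"ax":0,"ay":0,"az":0,"hand":1},{"dx":0,"dy":0.83,"dz":3.1,"ax":0,"ay":0,"az":0,"hand":1}]'
python3 -m handwheel '[{"dx":0,"dy":0.83,"dz":3.1,"ax":0,"ay":0,"az":0,"hand":1},{"dx":0,"dy":0,"dz":0,"ax":0,"ay":0,"az":0,"hand":1},{"dx":0,"dy":0,"dz":0,"ax":0,"ay":0,"az":0,"hand":1},{"dx":0,"dy":0,"dz":0,"ax":0,"ay":0,"az":0,"hand":1},{"dx":0,"dy":0,"dz":0,"ax":0,"ay":0,"az":0,"hand":1}]'
python3 plan.py 634.9 77.9 80 -5.86
python3 - <<'E'
from h import *
for n in ['wrist','scene','top']:
    c=cap(n);save(c['img'] if n!='scene' else cv2.resize(c['img'][110:240,170:310],None,fx=5,fy=4.6,interpolation=cv2.INTER_CUBIC),n+'8.png')
E
python3 plan.py
```

```text
clock: 8.68
eef_pos: [604.8, 72.8, 117.1]
tool_rot: [0.083, 1.577, -0.083]
wrist_force: [-0.1, 0.0, -2.5]
gripper_width: 54.4
clock: 9.1
eef_pos: [634.0, 77.5, 117.4]
tool_rot: [0.083, 1.577, -0.083]
wrist_force: [-0.0, 0.8, -3.3]
gripper_width: 54.7
t 9.1 pos [634.   77.5 117.4] w -6.02 tilt 0.47 F [-0.   0.8 -3.3] grip 54.7 q [0.01 0.44 1.5  0.   1.22 0.12]
d cm [3.744 0.053 0.114]
turn [-0.0028 -0.0081  0.0005] new-frame d [3.744 0.051 0.083]
t 9.25 pos [634.7  77.5 118.6] w -6.02 tilt 0.32 F [-0.6 -0.  -2.2] grip 54.9 q [0.01 0.43 1.5  0.   1.21 0.12]
```

View pics/wrist8.png

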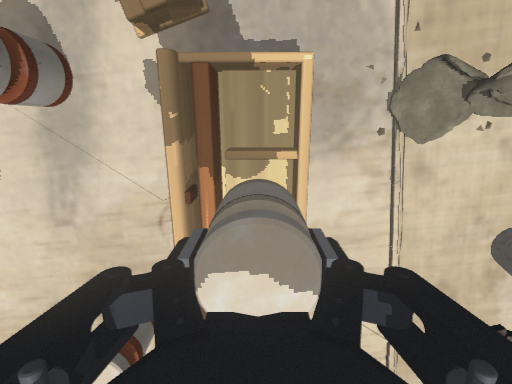

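View pics/scene8.png

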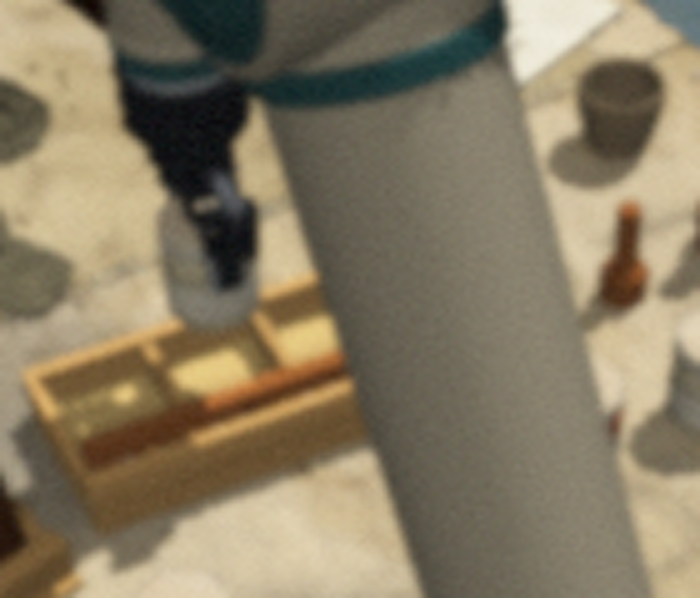

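```bash
cat > held.py <<'E'
from h import *
from scipy.optimize import least_squares
def held():
    o=bot.get_obs();c=cap('wrist');P=cloud(c);M=R.from_rotvec(o['tool_rot']).as_matrix()
    L=(P-o['eef_pos'])@M  # tool coords
    m=(abs(L[...,2])<40)&(L[...,0]<-52)&(L[...,0]>-66)&(c['img'].min(-1)>60)
    x0=np.median(L[m][:,0]); m&=abs(L[...,0]-x0)<2.5
    b={}
    for u in range(200,318,2):
        v=np.nonzero(m[:,u])[0]
        if len(v): p=L[v[0],u]; b[u]=(p[1],p[2])
    q=np.array(list(b.values()))
    f=least_squares(lambda a:np.hypot(q[:,0]-a[0],q[:,1]-a[1])-29.2,[0,0],loss='soft_l1')
    print('lid plane tool x',x0.round(1),'centre tool y,z',f.x.round(1),'res',np.abs(f.fun).mean().round(2),'pos',o['eef_pos'].round(1),'n',len(q))
held()
E
python3 held.py
```

```text
lid plane tool x -59.7 centre tool y,z [-1.2  0.1] res 0.21 pos [634.7  77.5 118.6] n 59
```

```bash
python3 -m handwheel '[{"dx":2,"dy":0.17,"dz":0,"ax":0,"ay":-0.004,"az":0,"hand":1},{"dx":2,"dy":0,"dz":0,"ax":0,"ay":0,"az":0,"hand":1},{"dx":1,"dy":0,"dz":0,"ax":0,"ay":0,"az":0,"hand":1},{"dx":0,"dy":0,"dz":0,"ax":0,"ay":0,"az":0,"hand":1},{"dx":0,"dy":0,"dz":0,"ax":0,"ay":0,"az":0,"hand":1}]'
python3 plan.py 634.9 79.1 35 -5.86; python3 held.py
```

```text
clock: 9.72
eef_pos: [635.5, 79.2, 68.3]
tool_rot: [0.082, 1.571, -0.083]
wrist_force: [1.1, -0.6, -2.6]
gripper_width: 55.2
t 9.72 pos [635.5  79.2  68.3] w -6.02 tilt 0.11 F [ 1.1 -0.6 -2.6] grip 55.2 q [ 0.02  0.48  1.56 -0.    1.1   0.12]
d cm [ 3.333 -0.013 -0.051]
turn [-0.0028 -0.0019  0.0002] new-frame d [ 3.333 -0.014 -0.057]
lid plane tool x -59.7 centre tool y,z [-1.1  0.1] res 0.2 pos [635.5  79.2  68.3] n 59
```

```bash
python3 -m handwheel '[{"dx":1.5,"dy":0,"dz":0,"ax":0,"ay":0,"az":0,"hand":1},{"dx":1,"dy":0,"dz":0,"ax":0,"ay":0,"az":0,"hand":1},{"dx":0.6,"dy":0,"dz":0,"ax":0,"ay":0,"az":0,"hand":1},{"dx":0,"dy":0,"dz":0,"ax":0,"ay":0,"az":0,"hand":1},{"dx":0,"dy":0,"dz":0,"ax":0,"ay":0,"az":0,"hand":1}]'
python3 plan.py
```

```text
clock: 10.18
eef_pos: [635.8, 79.3, 37.4]
tool_rot: [0.082, 1.57, -0.083]
wrist_force: [0.9, 0.2, -1.8]
gripper_width: 54.8
t 10.18 pos [635.8  79.3  37.4] w -6.02 tilt 0.07 F [ 0.9  0.2 -1.8] grip 54.8 q [0.02 0.51 1.6  0.   1.04 0.12]
```

```bash
python3 -m handwheel '[{"dx":0.2,"dy":0,"dz":0,"ax":0,"ay":0,"az":0,"hand":1},{"dx":0,"dy":0,"dz":0,"ax":0,"ay":0,"az":0,"hand":1},{"dx":0,"dy":0,"dz":0,"ax":0,"ay":0,"az":0,"hand":0},{"dx":0,"dy":0,"dz":0,"ax":0,"ay":0,"az":0,"hand":0},{"dx":0,"dy":0,"dz":0,"ax":0,"ay":0,"az":0,"hand":0}]'
python3 -m handwheel '[{"dx":0,"dy":0,"dz":0,"ax":0,"ay":0,"az":0,"hand":0},{"dx":-1,"dy":0,"dz":0,"ax":0,"ay":0,"az":0,"hand":0},{"dx":-3,"dy":0,"dz":0,"ax":0,"ay":0,"az":0,"hand":0},{"dx":-4,"dy":0,"dz":0,"ax":0,"ay":0,"az":0,"hand":0},{"dx":-4,"dy":0,"dz":0,"ax":0,"ay":0,"az":0,"hand":0}]'
python3 -m handwheel '[{"dx":-3,"dy":0,"dz":0,"ax":0,"ay":0,"az":0,"hand":0},{"dx":0,"dy":0,"dz":0,"ax":0,"ay":0,"az":0,"hand":0},{"dx":0,"dy":0,"dz":0,"ax":0,"ay":0,"az":0,"hand":0}]'
python3 - <<'E'
from jars import *
c=cap('wrist');save(c['img'],'w9.png');jars(c,70,100)
E
python3 plan.py 439.2 206.5 160
```

```text
clock: 10.6
eef_pos: [636.5, 79.3, 36.2]
tool_rot: [0.082, 1.569, -0.082]
wrist_force: [0.4, 0.2, 0.1]
gripper_width: 85.1
clock: 11.02
eef_pos: [635.1, 79.3, 156.6]
tool_rot: [0.082, 1.572, -0.083]
wrist_force: [1.4, 0.3, -0.3]
gripper_width: 85.2
clock: 11.27
eef_pos: [637.5, 79.4, 189.0]
tool_rot: [0.083, 1.564, -0.082]
wrist_force: [-0.9, -0.0, -0.7]
gripper_width: 85.7
px [164.   4.] n 185 circ 575.3 255.9 r 11.9 rectc [574.9 252.1] [ 7.7 23.7] z 77.4 col [37. 27. 21.]
px [34. 76.] n 3656 circ 443.7 206.5 r 31.9 rectc [443.9 206. ] [57.2 62.4] z 80.9 col [187. 174. 156.]
px [256. 190.] n 2613 circ 636.2 79.5 r 29.4 rectc [636.4  79.3] [57.1 57.7] z 93.0 col [198. 184. 165.]
t 11.32 pos [636.   79.3 186.6] w -6.01 tilt 0.05 F [-0.8  0.9 -0.3] grip 85.5 q [ 0.02  0.39  1.4  -0.    1.35  0.12]
d cm [  2.647  10.588 -20.908]
```

View pics/w9.png

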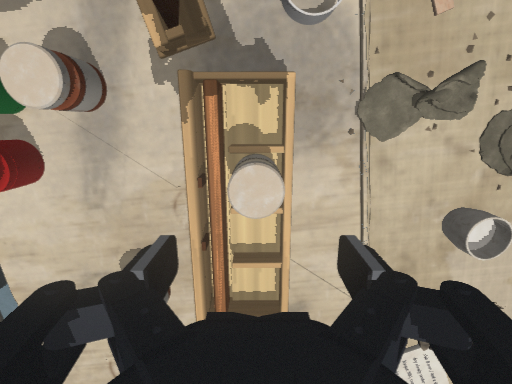

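Jar 1 is seated at (636.2,79.5) with its lid at 93. Now the jar at (439,206).

```bash
python3 -m handwheel '[{"dx":0.5,"dy":1.76,"dz":-3.5,"ax":0,"ay":0,"az":0,"hand":0},{"dx":0.5,"dy":1.76,"dz":-3.5,"ax":0,"ay":0,"az":0,"hand":0},{"dx":0.5,"dy":1.76,"dz":-3.5,"ax":0,"ay":0,"az":0,"hand":0},{"dx":0.5,"dy":1.76,"dz":-3.5,"ax":0,"ay":0,"az":0,"hand":0},{"dx":0.5,"dy":1.76,"dz":-3.5,"ax":0,"ay":0,"az":0,"hand":0}]'
python3 -m handwheel '[{"dx":0,"dy":1.76,"dz":-3.4,"ax":0,"ay":0,"az":0,"hand":0},{"dx":0,"dy":0,"dz":0,"ax":0,"ay":0,"az":0,"hand":0},{"dx":0,"dy":0,"dz":0,"ax":0,"ay":0,"az":0,"hand":0},{"dx":0,"dy":0,"dz":0,"ax":0,"ay":0,"az":0,"hand":0}]'
python3 - <<'E'
from jars import *
c=cap('wrist');jars(c)
E
python3 plan.py 439.5 206.5 21
```

```text
clock: 11.73
eef_pos: [467.9, 185.4, 158.4]
tool_rot: [0.082, 1.574, -0.084]
wrist_force: [0.6, 0.8, 0.2]
gripper_width: 85.4
clock: 12.07
eef_pos: [439.1, 206.0, 159.9]
tool_rot: [0.081, 1.571, -0.083]
wrist_force: [0.1, -0.2, 0.9]
gripper_width: 85.3
px [392. 100.] n 514 circ 562.2 275.8 r 25.5 rectc [560.9 275.5] [ 8.1 50.9] z 82.4 col [46. 34. 27.]
px [257. 191.] n 2926 circ 439.1 208.5 r 28.9 rectc [439.3 208.4] [56.5 56.7] z 81.0 col [218. 207. 186.]
px [157. 194.] n 2953 circ 346.6 215.8 r 29.3 rectc [346.4 216.1] [56.8 57.9] z 81.0 col [ 67. 155.  84.]
px [181. 283.] n 777 circ 343.3 126.5 r 28.4 rectc [352.3 122. ] [56.7 23.5] z 80.9 col [198.  56.  52.]
px [455. 276.] n 214 circ 630.4 96.4 r 23.0 rectc [628.7 101.7] [45.9 13.9] z 83.6 col [99. 96. 91.]
t 12.12 pos [439.8 205.8 160. ] w -6.03 tilt 0.08 F [-0.3 -0.8 -0.2] grip 85.4 q [ 0.29  0.18  1.77 -0.    1.19  0.4 ]
d cm [13.904  0.079 -0.023]
```

```bash
python3 -m handwheel '[{"dx":3,"dy":0.14,"dz":0.1,"ax":0,"ay":0,"az":0,"hand":0.12},{"dx":3,"dy":0,"dz":0,"ax":0,"ay":0,"az":0,"hand":0.12},{"dx":0,"dy":0,"dz":0,"ax":0,"ay":0,"az":0,"hand":0.12},{"dx":0,"dy":0,"dz":0,"ax":0,"ay":0,"az":0,"hand":0.12}]'
python3 - <<'E'
from jars import *
c=cap('wrist');save(c['img'],'w10.png');jars(c)
E
python3 plan.py 440 207.2 21
```

```text
clock: 12.45
eef_pos: [440.0, 206.4, 99.3]
tool_rot: [0.082, 1.574, -0.085]
wrist_force: [0.9, -0.5, 0.0]
gripper_width: 74.9
px [438.  92.] n 1195 circ 561.7 275.7 r 25.8 rectc [560.8 275.5] [10.1 51.1] z 82.4 col [43. 31. 24.]
px [256. 213.] n 4876 circ 439.1 208.9 r 28.9 rectc [439.1 208.7] [56.9 56.9] z 81.0 col [216. 205. 184.]
px [126. 216.] n 4875 circ 347.0 216.2 r 29.3 rectc [347.1 216.3] [58.1 57.1] z 81.0 col [ 63. 152.  82.]
px [506. 318.] n 111 circ 623.0 103.9 r 6.3 rectc [622.9 103.4] [ 9.8 10.7] z 83.5 col [98. 95. 90.]
px [121. 338.] n 200 circ 318.3 112.6 r 10.3 rectc [318.2 111.8] [13.3 17.7] z 81.1 col [202.  49.  47.]
t 12.5 pos [441.3 207.  100.7] w -6.1 tilt 0.09 F [-0.3 -0.9  0.2] grip 75.1 q [0.3  0.24 1.86 0.   1.05 0.4 ]
d cm [ 7.971  0.015 -0.119]
```

View pics/w10.png

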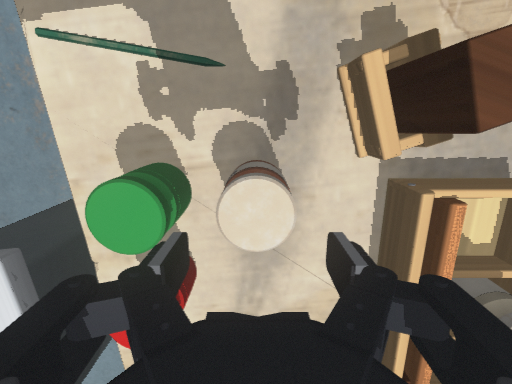

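```bash
python3 -m handwheel '[{"dx":3,"dy":0.05,"dz":0,"ax":0,"ay":0,"az":0,"hand":0.12},{"dx":3,"dy":0,"dz":0,"ax":0,"ay":0,"az":0,"hand":0.12},{"dx":1.9,"dy":0,"dz":0,"ax":0,"ay":0,"az":0,"hand":0.12},{"dx":0,"dy":0,"dz":0,"ax":0,"ay":0,"az":0,"hand":0.12},{"dx":0,"dy":0,"dz":0,"ax":0,"ay":0,"az":0,"hand":1}]' 60
python3 -m handwheel '[{"dx":0,"dy":0,"dz":0,"ax":0,"ay":0,"az":0,"hand":1},{"dx":0,"dy":0,"dz":0,"ax":0,"ay":0,"az":0,"hand":1},{"dx":0,"dy":0,"dz":0,"ax":0,"ay":0,"az":0,"hand":1},{"dx":0,"dy":0,"dz":0,"ax":0,"ay":0,"az":0,"hand":1},{"dx":0,"dy":0,"dz":0,"ax":0,"ay":0,"az":0,"hand":1}]'
python3 -m handwheel '[{"dx":-1,"dy":0,"dz":0,"ax":0,"ay":0,"az":0,"hand":1},{"dx":-3,"dy":0,"dz":0,"ax":0,"ay":0,"az":0,"hand":1},{"dx":-3,"dy":0,"dz":0,"ax":0,"ay":0,"az":0,"hand":1},{"dx":-3,"dy":0,"dz":0,"ax":0,"ay":0,"az":0,"hand":1},{"dx":0,"dy":0,"dz":0,"ax":0,"ay":0,"az":0,"hand":1}]'
python3 -m handwheel '[{"dx":0,"dy":0,"dz":0,"ax":0,"ay":0,"az":0,"hand":1},{"dx":0,"dy":0,"dz":0,"ax":0,"ay":0,"az":0,"hand":1}]'
python3 held.py; python3 plan.py 642.4 151.5 118 -5.86
```

```text
clock: 12.92
eef_pos: [441.4, 208.0, 22.4]
tool_rot: [0.083, 1.569, -0.083]
wrist_force: [-0.1, -1.0, 0.0]
gripper_width: 64.6
clock: 13.33
eef_pos: [442.2, 208.5, 23.8]
tool_rot: [0.083, 1.566, -0.081]
wrist_force: [-0.9, -0.1, 6.8]
gripper_width: 54.8
clock: 13.75
eef_pos: [444.8, 209.5, 127.9]
tool_rot: [0.086, 1.558, -0.079]
wrist_force: [1.3, 0.3, -2.8]
gripper_width: 54.5
clock: 13.92
eef_pos: [439.5, 207.8, 121.3]
tool_rot: [0.082, 1.571, -0.083]
wrist_force: [-0.1, 0.3, -3.3]
gripper_width: 54.7
lid plane tool x -57.4 centre tool y,z [-1.1  0.4] res 0.18 pos [439.5 207.8 121.3] n 59
t 13.97 pos [439.  207.6 120.6] w -6.02 tilt 0.2 F [-0.1 -0.4 -2.6] grip 54.9 q [0.3  0.22 1.83 0.   1.1  0.4 ]
d cm [ 0.195 -3.448 20.812]
turn [-0.0027 -0.0033  0.0011] new-frame d [ 0.259 -3.504 20.802]
```

```bash
python3 -m handwheel '[{"dx":0,"dy":-0.56,"dz":3.47,"ax":0,"ay":0,"az":0,"hand":1},{"dx":0,"dy":-0.56,"dz":3.47,"ax":0,"ay":0,"az":0,"hand":1},{"dx":0,"dy":-0.56,"dz":3.47,"ax":0,"ay":0,"az":0,"hand":1},{"dx":0,"dy":-0.56,"dz":3.47,"ax":0,"ay":0,"az":0,"hand":1},{"dx":0,"dy":-0.56,"dz":3.47,"ax":0,"ay":0,"az":0,"hand":1}]'
python3 -m handwheel '[{"dx":0,"dy":-0.56,"dz":3.4,"ax":0,"ay":0,"az":0,"hand":1},{"dx":0,"dy":0,"dz":0,"ax":0,"ay":0,"az":0,"hand":1},{"dx":0,"dy":0,"dz":0,"ax":0,"ay":0,"az":0,"hand":1},{"dx":0,"dy":0,"dz":0,"ax":0,"ay":0,"az":0,"hand":1}]'
python3 held.py;python3 plan.py 642.2 152.6 70 -5.86
```

```text
clock: 14.38
eef_pos: [610.0, 161.2, 119.0]
tool_rot: [0.082, 1.574, -0.083]
wrist_force: [0.1, 0.7, -2.8]
gripper_width: 55.0
clock: 14.72
eef_pos: [641.4, 152.6, 118.8]
tool_rot: [0.082, 1.576, -0.083]
wrist_force: [-0.3, -0.2, -3.4]
gripper_width: 54.8
lid plane tool x -57.3 centre tool y,z [-1.   0.5] res 0.17 pos [641.4 152.6 118.8] n 59
t 14.77 pos [641.1 152.9 119.5] w -6.01 tilt 0.33 F [-0.1  0.2 -3.2] grip 54.9 q [0.13 0.46 1.45 0.   1.24 0.23]
d cm [ 4.946 -0.011  0.141]
turn [-0.0026 -0.0057  0.0009] new-frame d [ 4.947 -0.015  0.113]
```

```bash
python3 -m handwheel '[{"dx":2.5,"dy":0,"dz":0.05,"ax":0,"ay":-0.004,"az":0,"hand":1},{"dx":2.5,"dy":0,"dz":0,"ax":0,"ay":0,"az":0,"hand":1},{"dx":0,"dy":0,"dz":0,"ax":0,"ay":0,"az":0,"hand":1},{"dx":0,"dy":0,"dz":0,"ax":0,"ay":0,"az":0,"hand":1}]'
python3 -m handwheel '[{"dx":1.5,"dy":0,"dz":0,"ax":0,"ay":0,"az":0,"hand":1},{"dx":1,"dy":0,"dz":0,"ax":0,"ay":0,"az":0,"hand":1},{"dx":0.6,"dy":0,"dz":0,"ax":0,"ay":0,"az":0,"hand":1},{"dx":0,"dy":0,"dz":0,"ax":0,"ay":0,"az":0,"hand":1},{"dx":0,"dy":0,"dz":0,"ax":0,"ay":0,"az":0,"hand":1}]'
python3 plan.py
```

```text
clock: 15.1
eef_pos: [640.9, 153.1, 70.1]
tool_rot: [0.081, 1.571, -0.083]
wrist_force: [1.1, -0.5, -2.6]
gripper_width: 54.8
clock: 15.52
eef_pos: [643.8, 152.9, 40.7]
tool_rot: [0.082, 1.566, -0.083]
wrist_force: [0.5, -0.1, -1.9]
gripper_width: 54.6
t 15.52 pos [643.8 152.9  40.7] w -6.01 tilt 0.17 F [ 0.5 -0.1 -1.9] grip 54.6 q [ 0.13  0.53  1.55 -0.    1.06  0.23]
```

```bash
python3 -m handwheel '[{"dx":0.35,"dy":0,"dz":-0.1,"ax":0,"ay":0,"az":0,"hand":1},{"dx":0,"dy":0,"dz":0,"ax":0,"ay":0,"az":0,"hand":1},{"dx":0,"dy":0,"dz":0,"ax":0,"ay":0,"az":0,"hand":0},{"dx":0,"dy":0,"dz":0,"ax":0,"ay":0,"az":0,"hand":0},{"dx":0,"dy":0,"dz":0,"ax":0,"ay":0,"az":0,"hand":0}]'
python3 -m handwheel '[{"dx":0,"dy":0,"dz":0,"ax":0,"ay":0,"az":0,"hand":0},{"dx":-1,"dy":0,"dz":0,"ax":0,"ay":0,"az":0,"hand":0},{"dx":-3,"dy":0,"dz":0,"ax":0,"ay":0,"az":0,"hand":0},{"dx":-4,"dy":0,"dz":0,"ax":0,"ay":0,"az":0,"hand":0},{"dx":-4,"dy":0,"dz":0,"ax":0,"ay":0,"az":0,"hand":0}]'
python3 -m handwheel '[{"dx":-2,"dy":-2,"dz":-1.5,"ax":0,"ay":0,"az":0,"hand":0},{"dx":0,"dy":-3,"dz":-2.5,"ax":0,"ay":0,"az":0,"hand":0},{"dx":0,"dy":-3,"dz":-2.5,"ax":0,"ay":0,"az":0,"hand":0},{"dx":0,"dy":-3,"dz":-2.5,"ax":0,"ay":0,"az":0,"hand":0}]'
python3 -m handwheel '[{"dx":0,"dy":-3,"dz":-2,"ax":0,"ay":0,"az":0,"hand":0},{"dx":0,"dy":0,"dz":0,"ax":0,"ay":0,"az":0,"hand":0},{"dx":0,"dy":0,"dz":0,"ax":0,"ay":0,"az":0,"hand":0}]'
python3 - <<'E'
from jars import *
c=cap('wrist');save(c['img'],'w11.png');jars(c,70,100)
E
python3 plan.py 463 -77 160
```

```text
clock: 15.93
eef_pos: [643.5, 152.9, 37.8]
tool_rot: [0.083, 1.564, -0.082]
wrist_force: [-0.0, 0.1, 0.6]
gripper_width: 85.2
clock: 16.35
eef_pos: [641.7, 152.8, 158.1]
tool_rot: [0.082, 1.568, -0.083]
wrist_force: [0.6, 0.7, -0.2]
gripper_width: 85.4
clock: 16.68
eef_pos: [540.7, 52.2, 178.2]
tool_rot: [0.081, 1.564, -0.082]
wrist_force: [-0.5, -0.7, 0.9]
gripper_width: 85.5
clock: 16.93
eef_pos: [517.6, 24.2, 178.0]
tool_rot: [0.084, 1.564, -0.085]
wrist_force: [0.2, 0.3, 1.5]
gripper_width: 85.2
px [35. 13.] n 1769 circ 349.4 202.6 r 29.2 rectc [348.6 194.8] [23.7 58.1] z 80.6 col [ 48. 128.  67.]
px [388.  31.] n 4239 circ 639.2 150.2 r 31.2 rectc [638.9 146.3] [49.8 60.6] z 92.9 col [194. 181. 162.]
px [ 50. 102.] n 3642 circ 339.9 125.9 r 31.7 rectc [339.5 125.4] [57.2 62.8] z 80.9 col [178.  42.  40.]
px [381. 120.] n 3599 circ 633.8 78.7 r 30.3 rectc [633.9  78.3] [57.1 59.5] z 93.0 col [197. 184. 166.]
px [218. 282.] n 2068 circ 463.3 -74.9 r 31.2 rectc [463.4 -74.6] [61.1 56.3] z 81.0 col [192. 179. 160.]
t 16.98 pos [518.8  25.  177.9] w -6.1 tilt 0.33 F [0.8 0.1 0.6] grip 85.5 q [-0.09  0.21  1.68  0.    1.24  0.02]
d cm [  1.756 -10.732  -4.479]
```

View pics/w11.png

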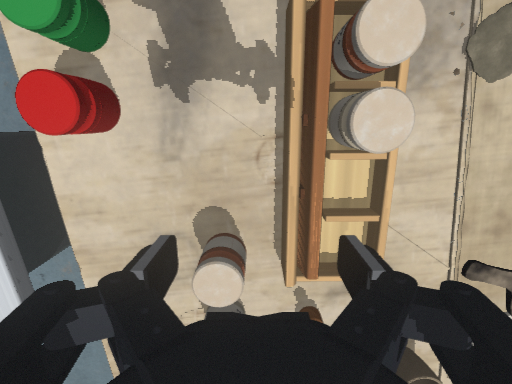

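Two jars are seated, both with lids at 93. Next is the jar at (463,-77).

```bash
python3 -m handwheel '[{"dx":0.5,"dy":-2.7,"dz":-1.1,"ax":0,"ay":0,"az":0,"hand":0},{"dx":0.5,"dy":-2.7,"dz":-1.1,"ax":0,"ay":0,"az":0,"hand":0},{"dx":0.5,"dy":-2.7,"dz":-1.1,"ax":0,"ay":0,"az":0,"hand":0},{"dx":0,"dy":-2.7,"dz":-1.1,"ax":0,"ay":0,"az":0,"hand":0},{"dx":0,"dy":0,"dz":0,"ax":0,"ay":0,"az":0,"hand":0}]'
python3 -m handwheel '[{"dx":0,"dy":0,"dz":0,"ax":0,"ay":0,"az":0,"hand":0},{"dx":0,"dy":0,"dz":0,"ax":0,"ay":0,"az":0,"hand":0},{"dx":0,"dy":0,"dz":0,"ax":0,"ay":0,"az":0,"hand":0}]'
python3 - <<'E'
from jars import *
c=cap('wrist');save(c['img'],'w12.png');jars(c)
E
python3 plan.py 463 -77 21
```

```text
clock: 17.4
eef_pos: [462.4, -80.3, 161.4]
tool_rot: [0.082, 1.568, -0.086]
wrist_force: [-0.5, 0.5, -0.4]
gripper_width: 85.4
clock: 17.65
eef_pos: [464.6, -76.7, 161.7]
tool_rot: [0.081, 1.565, -0.081]
wrist_force: [-0.2, 0.2, 1.1]
gripper_width: 85.0
px [438.  13.] n 255 circ 625.3 57.9 r 19.3 rectc [623.7  54.9] [ 8.7 38.6] z 84.0 col [98. 96. 91.]
px [255. 195.] n 2847 circ 462.5 -77.9 r 28.9 rectc [462.6 -77.8] [56.3 56.5] z 81.1 col [196. 182. 163.]
px [252. 288.] n 2173 circ 449.5 -176.3 r 29.6 rectc [ 449.6 -176. ] [58. 57.] z 81.1 col [192. 179. 161.]
t 17.7 pos [464.4 -76.6 161.7] w -5.92 tilt 0.22 F [ 0.2  0.6 -0.7] grip 85.2 q [-0.31  0.15  1.8   0.    1.18 -0.21]
d cm [14.065 -0.058 -0.185]
```

```bash
python3 -m handwheel '[{"dx":3,"dy":-0.2,"dz":-0.1,"ax":0,"ay":0,"az":0,"hand":0},{"dx":3,"dy":0,"dz":0,"ax":0,"ay":0,"az":0,"hand":0},{"dx":3,"dy":0,"dz":0,"ax":0,"ay":0,"az":0,"hand":0},{"dx":3,"dy":0,"dz":0,"ax":0,"ay":0,"az":0,"hand":0},{"dx":2,"dy":0,"dz":0,"ax":0,"ay":0,"az":0,"hand":0}]' 60
python3 -m handwheel '[{"dx":0,"dy":0,"dz":0,"ax":0,"ay":0,"az":0,"hand":0},{"dx":0,"dy":0,"dz":0,"ax":0,"ay":0,"az":0,"hand":0}]'; python3 plan.py 462 -78.8 22
```

```text
clock: 18.12
eef_pos: [461.8, -78.2, 19.2]
tool_rot: [0.082, 1.569, -0.081]
wrist_force: [-0.2, 0.6, -0.3]
gripper_width: 85.4
clock: 18.28
eef_pos: [462.4, -78.7, 20.9]
tool_rot: [0.082, 1.568, -0.081]
wrist_force: [0.9, -0.3, 0.4]
gripper_width: 85.5
t 18.28 pos [462.4 -78.7  20.9] w -5.94 tilt 0.06 F [ 0.9 -0.3  0.4] grip 85.5 q [-0.32  0.32  2.    0.    0.82 -0.21]
d cm [-0.11  -0.019 -0.041]
```

```bash
python3 -m handwheel '[{"dx":0,"dy":0,"dz":0,"ax":0,"ay":0,"az":0,"hand":1},{"dx":0,"dy":0,"dz":0,"ax":0,"ay":0,"az":0,"hand":1},{"dx":0,"dy":0,"dz":0,"ax":0,"ay":0,"az":0,"hand":1},{"dx":0,"dy":0,"dz":0,"ax":0,"ay":0,"az":0,"hand":1},{"dx":0,"dy":0,"dz":0,"ax":0,"ay":0,"az":0,"hand":1}]'
python3 -m handwheel '[{"dx":0,"dy":0,"dz":0,"ax":0,"ay":0,"az":0,"hand":1},{"dx":-1,"dy":0,"dz":0,"ax":0,"ay":0,"az":0,"hand":1},{"dx":-3,"dy":0,"dz":0,"ax":0,"ay":0,"az":0,"hand":1},{"dx":-3,"dy":0,"dz":0,"ax":0,"ay":0,"az":0,"hand":1},{"dx":-3,"dy":0,"dz":0,"ax":0,"ay":0,"az":0,"hand":1}]'
python3 -m handwheel '[{"dx":0,"dy":0,"dz":0,"ax":0,"ay":0,"az":0,"hand":1},{"dx":0,"dy":0,"dz":0,"ax":0,"ay":0,"az":0,"hand":1},{"dx":0,"dy":0,"dz":0,"ax":0,"ay":0,"az":0,"hand":1}]'
python3 held.py; python3 plan.py 627.3 4.3 118 -5.86
```

```text
clock: 18.7
eef_pos: [463.8, -79.8, 23.4]
tool_rot: [0.082, 1.563, -0.083]
wrist_force: [-1.9, 0.5, 4.8]
gripper_width: 55.7
clock: 19.12
eef_pos: [461.6, -79.3, 123.0]
tool_rot: [0.082, 1.567, -0.083]
wrist_force: [0.3, 0.7, -3.1]
gripper_width: 55.9
clock: 19.37
eef_pos: [461.1, -79.2, 121.0]
tool_rot: [0.083, 1.567, -0.082]
wrist_force: [-0.5, -0.3, -4.5]
gripper_width: 55.4
lid plane tool x -57.8 centre tool y,z [0.6 0.3] res 0.15 pos [461.1 -79.2 121. ] n 59
t 19.42 pos [460.7 -79.  120.3] w -6.02 tilt 0.03 F [-1.3  0.6 -4.5] grip 55.4 q [-0.32  0.19  1.87  0.    1.08 -0.21]
d cm [ 0.235 10.031 15.698]
turn [-0.0027  0.0001 -0.0005] new-frame d [ 0.228  9.988 15.725]
```

```bash
python3 -m handwheel '[{"dx":0,"dy":2,"dz":3.14,"ax":0,"ay":0,"az":0,"hand":1},{"dx":0,"dy":2,"dz":3.14,"ax":0,"ay":0,"az":0,"hand":1},{"dx":0,"dy":2,"dz":3.14,"ax":0,"ay":0,"az":0,"hand":1},{"dx":0,"dy":2,"dz":3.14,"ax":0,"ay":0,"az":0,"hand":1},{"dx":0,"dy":1.97,"dz":3.14,"ax":0,"ay":0,"az":0,"hand":1}]'
python3 -m handwheel '[{"dx":0,"dy":0,"dz":0,"ax":0,"ay":0,"az":0,"hand":1},{"dx":0,"dy":0,"dz":0,"ax":0,"ay":0,"az":0,"hand":1},{"dx":0,"dy":0,"dz":0,"ax":0,"ay":0,"az":0,"hand":1},{"dx":0,"dy":0,"dz":0,"ax":0,"ay":0,"az":0,"hand":1}]'
python3 held.py;python3 plan.py 627.3 3.7 70 -5.86
python3 -c "
from h import *
c=cap('wrist');save(c['img'],'w13.png')"
```

```text
clock: 19.83
eef_pos: [628.7, 4.3, 119.3]
tool_rot: [0.082, 1.571, -0.083]
wrist_force: [0.6, -1.4, -3.2]
gripper_width: 55.7
clock: 20.17
eef_pos: [626.7, 2.9, 120.3]
tool_rot: [0.083, 1.57, -0.083]
wrist_force: [0.2, -0.1, -2.9]
gripper_width: 55.6
lid plane tool x -57.7 centre tool y,z [0.5 0.3] res 0.14 pos [626.7   2.9 120.3] n 59
t 20.22 pos [627.    2.8 121. ] w -6.06 tilt 0.02 F [-0.4  0.1 -3.7] grip 55.1 q [-0.11  0.41  1.53 -0.    1.2  -0.  ]
d cm [5.097 0.096 0.017]
turn [-0.0034  0.0002  0.0003] new-frame d [5.097 0.094 0.019]
```

View pics/w13.png

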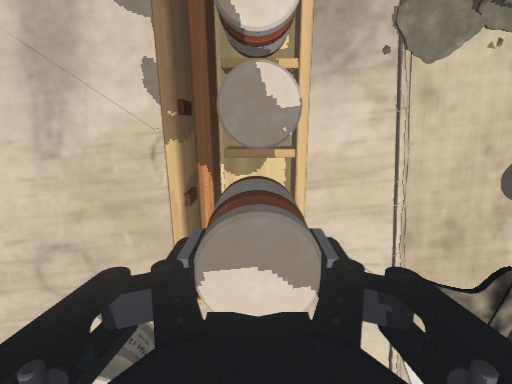

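```bash
python3 -m handwheel '[{"dx":2.5,"dy":0.08,"dz":0,"ax":0,"ay":0,"az":0,"hand":1},{"dx":2.5,"dy":0,"dz":0,"ax":0,"ay":0,"az":0,"hand":1},{"dx":0,"dy":0,"dz":0,"ax":0,"ay":0,"az":0,"hand":1},{"dx":0,"dy":0,"dz":0,"ax":0,"ay":0,"az":0,"hand":1}]'
python3 -m handwheel '[{"dx":1.5,"dy":0,"dz":0,"ax":0,"ay":0,"az":0,"hand":1},{"dx":1,"dy":0,"dz":0,"ax":0,"ay":0,"az":0,"hand":1},{"dx":0.7,"dy":0,"dz":0,"ax":0,"ay":0,"az":0,"hand":1},{"dx":0,"dy":0,"dz":0,"ax":0,"ay":0,"az":0,"hand":1},{"dx":0,"dy":0,"dz":0,"ax":0,"ay":0,"az":0,"hand":1}]'
python3 plan.py
```

```text
clock: 20.6
eef_pos: [627.1, 3.7, 71.1]
tool_rot: [0.083, 1.57, -0.083]
wrist_force: [-0.2, -0.0, -3.2]
gripper_width: 55.1
clock: 21.02
eef_pos: [629.1, 3.9, 40.1]
tool_rot: [0.082, 1.566, -0.083]
wrist_force: [0.2, 0.5, -3.8]
gripper_width: 55.5
t 21.02 pos [629.1   3.9  40.1] w -6.02 tilt 0.16 F [ 0.2  0.5 -3.8] grip 55.5 q [-0.1   0.49  1.63 -0.    1.03  0.  ]
```

```bash
python3 -m handwheel '[{"dx":0.4,"dy":0,"dz":-0.1,"ax":0,"ay":0,"az":0,"hand":1},{"dx":0,"dy":0,"dz":0,"ax":0,"ay":0,"az":0,"hand":1},{"dx":0,"dy":0,"dz":0,"ax":0,"ay":0,"az":0,"hand":0},{"dx":0,"dy":0,"dz":0,"ax":0,"ay":0,"az":0,"hand":0},{"dx":0,"dy":0,"dz":0,"ax":0,"ay":0,"az":0,"hand":0}]'
python3 -m handwheel '[{"dx":0,"dy":0,"dz":0,"ax":0,"ay":0,"az":0,"hand":0},{"dx":-1,"dy":0,"dz":0,"ax":0,"ay":0,"az":0,"hand":0},{"dx":-3,"dy":0,"dz":0,"ax":0,"ay":0,"az":0,"hand":0},{"dx":-4,"dy":0,"dz":0,"ax":0,"ay":0,"az":0,"hand":0},{"dx":-4,"dy":0,"dz":0,"ax":0,"ay":0,"az":0,"hand":0}]'
python3 plan.py 450 -177 155
```

```text
clock: 21.43
eef_pos: [629.0, 4.0, 36.9]
tool_rot: [0.082, 1.564, -0.083]
wrist_force: [0.5, -0.5, 0.5]
gripper_width: 85.2
clock: 21.85
eef_pos: [627.0, 4.2, 157.3]
tool_rot: [0.082, 1.568, -0.083]
wrist_force: [1.4, 0.1, 0.0]
gripper_width: 85.5
t 21.85 pos [627.    4.2 157.3] w -6.02 tilt 0.07 F [1.4 0.1 0. ] grip 85.5 q [-0.1   0.39  1.48 -0.    1.28  0.  ]
d cm [  0.212 -19.876 -15.705]
```

```bash
python3 -m handwheel '[{"dx":0,"dy":-2.84,"dz":-2.25,"ax":0,"ay":0,"az":0,"hand":0},{"dx":0,"dy":-2.84,"dz":-2.25,"ax":0,"ay":0,"az":0,"hand":0},{"dx":0,"dy":-2.84,"dz":-2.25,"ax":0,"ay":0,"az":0,"hand":0},{"dx":0,"dy":-2.84,"dz":-2.25,"ax":0,"ay":0,"az":0,"hand":0},{"dx":0,"dy":-2.84,"dz":-2.25,"ax":0,"ay":0,"az":0,"hand":0}]'
python3 -m handwheel '[{"dx":0,"dy":-2.84,"dz":-2.25,"ax":0,"ay":0,"az":0,"hand":0},{"dx":0,"dy":-2.84,"dz":-2.25,"ax":0,"ay":0,"az":0,"hand":0},{"dx":0,"dy":0,"dz":0,"ax":0,"ay":0,"az":0,"hand":0},{"dx":0,"dy":0,"dz":0,"ax":0,"ay":0,"az":0,"hand":0},{"dx":0,"dy":0,"dz":0,"ax":0,"ay":0,"az":0,"hand":0}]'
python3 - <<'E'
from jars import *
c=cap('wrist');save(c['img'],'w14.png');jars(c,70,100)
E
python3 plan.py 450 -177 21
```

```text
clock: 22.27
eef_pos: [500.0, -126.2, 156.8]
tool_rot: [0.081, 1.565, -0.083]
wrist_force: [0.7, -1.1, 0.1]
gripper_width: 85.6
clock: 22.68
eef_pos: [450.9, -177.2, 156.4]
tool_rot: [0.083, 1.564, -0.084]
wrist_force: [1.2, 0.2, 0.4]
gripper_width: 85.3
px [255. 196.] n 3017 circ 449.1 -177.5 r 29.3 rectc [ 449.2 -177.5] [58. 57.] z 81.0 col [194. 181. 163.]
px [388. 202.] n 426 circ 568.1 -193.2 r 13.3 rectc [ 567.7 -193.7] [16.5 26.6] z 87.7 col [113.  82.  58.]
px [287. 292.] n 446 circ 467.8 -282.9 r 19.1 rectc [ 469.8 -281.6] [26.1 33.4] z 86.0 col [98. 57. 31.]
t 22.73 pos [ 451.2 -176.8  156.1] w -6.0 tilt 0.27 F [ 0.   0.1 -0.2] grip 85.5 q [-0.52  0.18  1.78  0.    1.18 -0.41]
d cm [13.514 -0.032 -0.182]
```

View pics/w14.png

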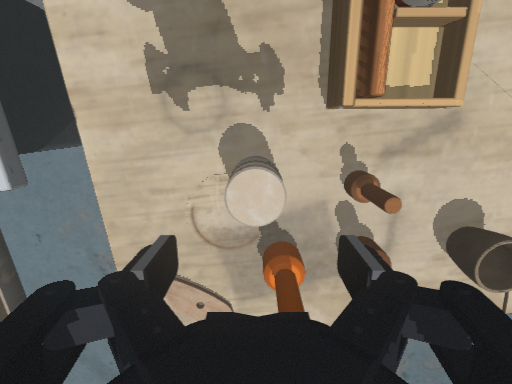

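```bash
python3 -m handwheel '[{"dx":3,"dy":-0.12,"dz":-0.15,"ax":0,"ay":0,"az":0,"hand":0},{"dx":3,"dy":0,"dz":0,"ax":0,"ay":0,"az":0,"hand":0},{"dx":3,"dy":0,"dz":0,"ax":0,"ay":0,"az":0,"hand":0},{"dx":3,"dy":0,"dz":0,"ax":0,"ay":0,"az":0,"hand":0},{"dx":1.4,"dy":0,"dz":0,"ax":0,"ay":0,"az":0,"hand":0}]' 60
python3 -m handwheel '[{"dx":0,"dy":0,"dz":0,"ax":0,"ay":0,"az":0,"hand":0},{"dx":0,"dy":0,"dz":0,"ax":0,"ay":0,"az":0,"hand":1},{"dx":0,"dy":0,"dz":0,"ax":0,"ay":0,"az":0,"hand":1},{"dx":0,"dy":0,"dz":0,"ax":0,"ay":0,"az":0,"hand":1},{"dx":0,"dy":0,"dz":0,"ax":0,"ay":0,"az":0,"hand":1}]'; 
python3 -m handwheel '[{"dx":0,"dy":0,"dz":0,"ax":0,"ay":0,"az":0,"hand":1},{"dx":0,"dy":0,"dz":0,"ax":0,"ay":0,"az":0,"hand":1},{"dx":-1,"dy":0,"dz":0,"ax":0,"ay":0,"az":0,"hand":1},{"dx":-3,"dy":0,"dz":0,"ax":0,"ay":0,"az":0,"hand":1},{"dx":-3,"dy":0,"dz":0,"ax":0,"ay":0,"az":0,"hand":1}]'
python3 -m handwheel '[{"dx":-3,"dy":0,"dz":0,"ax":0,"ay":0,"az":0,"hand":1},{"dx":0,"dy":0,"dz":0,"ax":0,"ay":0,"az":0,"hand":1},{"dx":0,"dy":0,"dz":0,"ax":0,"ay":0,"az":0,"hand":1},{"dx":0,"dy":0,"dz":0,"ax":0,"ay":0,"az":0,"hand":1}]'
python3 held.py; python3 plan.py 619.8 -69.4 118 -5.86
```

```text
clock: 23.15
eef_pos: [448.2, -175.9, 18.5]
tool_rot: [0.082, 1.57, -0.079]
wrist_force: [-0.5, -0.0, -0.9]
gripper_width: 85.5
clock: 23.57
eef_pos: [450.5, -178.4, 23.2]
tool_rot: [0.081, 1.563, -0.083]
wrist_force: [0.4, 0.7, 3.9]
gripper_width: 55.3
clock: 23.98
eef_pos: [447.5, -177.4, 91.4]
tool_rot: [0.084, 1.57, -0.082]
wrist_force: [0.7, -0.4, -2.3]
gripper_width: 55.4
clock: 24.32
eef_pos: [447.9, -177.7, 120.9]
tool_rot: [0.083, 1.567, -0.082]
wrist_force: [-0.6, -0.1, -2.4]
gripper_width: 55.0
lid plane tool x -57.8 centre tool y,z [-0.9  0. ] res 0.17 pos [ 447.9 -177.7  120.9] n 59
t 24.37 pos [ 447.5 -177.4  120.3] w -6.02 tilt 0.06 F [-0.5 -0.2 -3. ] grip 55.3 q [-0.52  0.21  1.84  0.    1.09 -0.42]
d cm [ 0.245 12.548 16.003]
turn [-0.0028  0.0004 -0.001 ] new-frame d [ 0.225 12.504 16.038]
```

```bash
python3 -m handwheel '[{"dx":0,"dy":2.1,"dz":2.67,"ax":0,"ay":0,"az":0,"hand":1},{"dx":0,"dy":2.1,"dz":2.67,"ax":0,"ay":0,"az":0,"hand":1},{"dx":0,"dy":2.1,"dz":2.67,"ax":0,"ay":0,"az":0,"hand":1},{"dx":0,"dy":2.1,"dz":2.67,"ax":0,"ay":0,"az":0,"hand":1},{"dx":0,"dy":2.1,"dz":2.67,"ax":0,"ay":0,"az":0,"hand":1}]'
python3 -m handwheel '[{"dx":0,"dy":2.1,"dz":2.65,"ax":0,"ay":0,"az":0,"hand":1},{"dx":0,"dy":0,"dz":0,"ax":0,"ay":0,"az":0,"hand":1},{"dx":0,"dy":0,"dz":0,"ax":0,"ay":0,"az":0,"hand":1},{"dx":0,"dy":0,"dz":0,"ax":0,"ay":0,"az":0,"hand":1},{"dx":0,"dy":0,"dz":0,"ax":0,"ay":0,"az":0,"hand":1}]'
python3 held.py;python3 plan.py 619.8 -68.5 70 -5.86
```

```text
clock: 24.78
eef_pos: [592.4, -86.4, 119.5]
tool_rot: [0.083, 1.571, -0.082]
wrist_force: [0.1, -0.5, -3.7]
gripper_width: 55.0
clock: 25.2
eef_pos: [619.3, -69.9, 120.5]
tool_rot: [0.083, 1.57, -0.083]
wrist_force: [0.2, 0.1, -3.0]
gripper_width: 55.6
lid plane tool x -57.8 centre tool y,z [-0.9  0. ] res 0.21 pos [619.3 -69.9 120.5] n 59
t 25.25 pos [619.5 -70.1 121. ] w -6.07 tilt 0.03 F [-0.9 -0.1 -2.9] grip 55.3 q [-0.22  0.41  1.54 -0.    1.2  -0.12]
d cm [5.103 0.162 0.009]
turn [-0.0036  0.0005  0.0001] new-frame d [5.103 0.161 0.012]
```

```bash
python3 -m handwheel '[{"dx":2.5,"dy":0.13,"dz":0,"ax":0,"ay":0,"az":0,"hand":1},{"dx":2.5,"dy":0,"dz":0,"ax":0,"ay":0,"az":0,"hand":1},{"dx":0,"dy":0,"dz":0,"ax":0,"ay":0,"az":0,"hand":1},{"dx":0,"dy":0,"dz":0,"ax":0,"ay":0,"az":0,"hand":1}]'
python3 -m handwheel '[{"dx":1.5,"dy":0,"dz":0,"ax":0,"ay":0,"az":0,"hand":1},{"dx":1,"dy":0,"dz":0,"ax":0,"ay":0,"az":0,"hand":1},{"dx":0.7,"dy":0,"dz":0,"ax":0,"ay":0,"az":0,"hand":1},{"dx":0,"dy":0,"dz":0,"ax":0,"ay":0,"az":0,"hand":1},{"dx":0,"dy":0,"dz":0,"ax":0,"ay":0,"az":0,"hand":1}]'
python3 plan.py
```

```text
clock: 25.58
eef_pos: [619.3, -68.7, 70.9]
tool_rot: [0.084, 1.57, -0.083]
wrist_force: [-0.1, -0.3, -2.8]
gripper_width: 55.0
clock: 26.0
eef_pos: [621.4, -68.4, 40.1]
tool_rot: [0.082, 1.566, -0.083]
wrist_force: [0.4, -0.8, -3.0]
gripper_width: 55.5
t 26.0 pos [621.4 -68.4  40.1] w -6.02 tilt 0.16 F [ 0.4 -0.8 -3. ] grip 55.5 q [-0.22  0.48  1.64  0.    1.02 -0.12]
```

```bash
python3 -m handwheel '[{"dx":0.4,"dy":0,"dz":-0.1,"ax":0,"ay":0,"az":0,"hand":1},{"dx":0,"dy":0,"dz":0,"ax":0,"ay":0,"az":0,"hand":1},{"dx":0,"dy":0,"dz":0,"ax":0,"ay":0,"az":0,"hand":0},{"dx":0,"dy":0,"dz":0,"ax":0,"ay":0,"az":0,"hand":0},{"dx":0,"dy":0,"dz":0,"ax":0,"ay":0,"az":0,"hand":0}]'
python3 -m handwheel '[{"dx":0,"dy":0,"dz":0,"ax":0,"ay":0,"az":0,"hand":0},{"dx":-1,"dy":0,"dz":0,"ax":0,"ay":0,"az":0,"hand":0},{"dx":-3,"dy":0,"dz":0,"ax":0,"ay":0,"az":0,"hand":0},{"dx":-4,"dy":0,"dz":0,"ax":0,"ay":0,"az":0,"hand":0},{"dx":-4,"dy":0,"dz":0,"ax":0,"ay":0,"az":0,"hand":0}]'
python3 plan.py 540 80 260
```

```text
clock: 26.42
eef_pos: [621.3, -68.4, 36.8]
tool_rot: [0.082, 1.564, -0.083]
wrist_force: [-0.8, -0.1, -0.0]
gripper_width: 85.2
clock: 26.83
eef_pos: [619.4, -68.0, 157.3]
tool_rot: [0.083, 1.568, -0.082]
wrist_force: [1.2, -0.5, 1.1]
gripper_width: 85.5
t 26.83 pos [619.4 -68.  157.3] w -6.02 tilt 0.06 F [ 1.2 -0.5  1.1] grip 85.5 q [-0.22  0.38  1.49  0.    1.27 -0.12]
d cm [-10.282  13.887  -9.434]
```

```bash
python3 -m handwheel '[{"dx":-2,"dy":2.8,"dz":-1.9,"ax":0,"ay":0,"az":0,"hand":0},{"dx":-2,"dy":2.8,"dz":-1.9,"ax":0,"ay":0,"az":0,"hand":0},{"dx":-2,"dy":2.8,"dz":-1.9,"ax":0,"ay":0,"az":0,"hand":0},{"dx":-2,"dy":2.8,"dz":-1.9,"ax":0,"ay":0,"az":0,"hand":0},{"dx":-2,"dy":2.8,"dz":-1.9,"ax":0,"ay":0,"az":0,"hand":0}]'
python3 -m handwheel '[{"dx":0,"dy":0,"dz":0,"ax":0,"ay":0,"az":0,"hand":0},{"dx":0,"dy":0,"dz":0,"ax":0,"ay":0,"az":0,"hand":0},{"dx":0,"dy":0,"dz":0,"ax":0,"ay":0,"az":0,"hand":0}]'
python3 - <<'E'
from jars import *
c=cap('wrist');save(c['img'],'w15.png');jars(c,86,100)
C=np.array([614.2,42.8]);a=np.radians(-5.86);ex=np.array([np.cos(a),np.sin(a)]);ey=np.array([-np.sin(a),np.cos(a)])
for yc in (111,37,-37,-111): print('cell',(C+18*ex+yc*ey).round(1))
P=cloud(c).reshape(-1,3);x,y,z=P.T
m=(z>94)&(z<114)&(x>500)&(x<660)&(y>225)&(y<340)
print('keytop',cv2.minAreaRect(P[m][:,:2].astype(np.float32)),np.percentile(z[m],[5,50,95]))
m=(z>34)&(z<46)&(x>500)&(x<660)&(y>215)&(y<340)
print('rack',cv2.minAreaRect(P[m][:,:2].astype(np.float32)))
E
```

```text
clock: 27.25
eef_pos: [539.0, 82.2, 257.7]
tool_rot: [0.083, 1.565, -0.083]
wrist_force: [0.9, 1.1, -0.2]
gripper_width: 85.5
clock: 27.5
eef_pos: [540.1, 80.8, 256.2]
tool_rot: [0.081, 1.565, -0.083]
wrist_force: [0.9, 0.6, -0.1]
gripper_width: 85.2
px [272.  11.] n 168 circ 578.0 261.5 r 16.2 rectc [576.3 255.8] [16.6 32. ] z 93.4 col [50. 36. 27.]
px [338. 107.] n 2073 circ 641.1 152.0 r 29.2 rectc [641.2 151.9] [58.  56.8] z 93.0 col [196. 182. 163.]
px [334. 170.] n 1734 circ 635.4 79.1 r 29.3 rectc [635.5  79. ] [56.4 58.1] z 93.0 col [197. 183. 165.]
px [328. 225.] n 1441 circ 626.5 7.0 r 29.9 rectc [625.2   7.2] [57.4 57.1] z 93.0 col [193. 179. 161.]
px [323. 276.] n 1150 circ 619.1 -65.9 r 30.3 rectc [615.7 -66.7] [49.5 59.9] z 93.1 col [191. 178. 161.]
cell [643.4 151.4]
cell [635.9  77.8]
cell [628.3   4.2]
cell [620.8 -69.5]
keytop ((578.5015258789062, 257.2102966308594), (14.206188201904297, 31.965913772583008), 79.514404296875) [ 95.2789048  104.49441238 107.13477905]
rack ((568.24072265625, 266.3977966308594), (59.121665954589844, 63.0634880065918), 12.015825271606445)
```

View pics/w15.png

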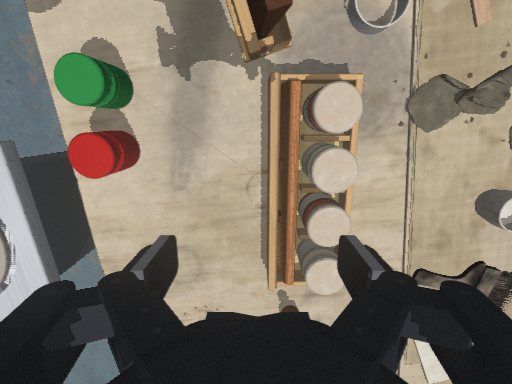

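All four jars stand in their cells with lids at 93 and sit within about 3 mm of the cell centres. Now I'll turn the jaws across the key's width (w≈-77°).

```bash
python3 -m handwheel '[{"dx":0,"dy":0,"dz":0,"ax":0.124,"ay":0,"az":0,"hand":0},{"dx":0,"dy":0,"dz":0,"ax":0.124,"ay":0,"az":0,"hand":0},{"dx":0,"dy":0,"dz":0,"ax":0.124,"ay":0,"az":0,"hand":0},{"dx":0,"dy":0,"dz":0,"ax":0.124,"ay":0,"az":0,"hand":0},{"dx":0,"dy":0,"dz":0,"ax":0.124,"ay":0,"az":0,"hand":0}]' 
python3 -m handwheel '[{"dx":0,"dy":0,"dz":0,"ax":0.124,"ay":0,"az":0,"hand":0},{"dx":0,"dy":0,"dz":0,"ax":0.124,"ay":0,"az":0,"hand":0},{"dx":0,"dy":0,"dz":0,"ax":0.124,"ay":0,"az":0,"hand":0},{"dx":0,"dy":0,"dz":0,"ax":0.124,"ay":0,"az":0,"hand":0},{"dx":0,"dy":0,"dz":0,"ax":0.124,"ay":0,"az":0,"hand":0}]' 
python3 plan.py 545 272 220 -77.3
```

```text
clock: 27.97
eef_pos: [540.2, 79.6, 254.2]
tool_rot: [0.573, 1.493, -0.574]
wrist_force: [-0.4, 0.6, -0.0]
gripper_width: 85.3
clock: 28.38
eef_pos: [540.2, 79.5, 254.2]
tool_rot: [1.047, 1.303, -1.048]
wrist_force: [-0.3, 0.1, 1.1]
gripper_width: 85.3
t 28.38 pos [540.2  79.5 254.2] w -77.54 tilt 0.05 F [-0.3  0.1  1.1] grip 85.3 q [ 0.02  0.21  1.49 -0.    1.44  1.37]
d cm [  3.401   4.62  -18.695]
turn [-0.0042  0.0009 -0.0001] new-frame d [  3.418   4.699 -18.672]
```

```bash
python3 -m handwheel '[{"dx":0.5,"dy":0.77,"dz":-3.12,"ax":0,"ay":0,"az":0,"hand":0},{"dx":0.5,"dy":0.77,"dz":-3.12,"ax":0,"ay":0,"az":0,"hand":0},{"dx":0.5,"dy":0.77,"dz":-3.12,"ax":0,"ay":0,"az":0,"hand":0},{"dx":0.5,"dy":0.77,"dz":-3.12,"ax":0,"ay":0,"az":0,"hand":0},{"dx":0.5,"dy":0.77,"dz":-3.12,"ax":0,"ay":0,"az":0,"hand":0}]'
python3 -m handwheel '[{"dx":0.5,"dy":0.77,"dz":-3.12,"ax":0,"ay":0,"az":0,"hand":0},{"dx":0,"dy":0,"dz":0,"ax":0,"ay":0,"az":0,"hand":0},{"dx":0,"dy":0,"dz":0,"ax":0,"ay":0,"az":0,"hand":0},{"dx":0,"dy":0,"dz":0,"ax":0,"ay":0,"az":0,"hand":0}]'
cat > key.py <<'E'
from h import *
c=cap('wrist');save(c['img'],'wk.png')
P=cloud(c).reshape(-1,3);x,y,z=P.T
o=bot.get_obs();
m=(z>103)&(z<114)&(x>520)&(x<640)&(y>225)&(y<340)
r=cv2.minAreaRect(P[m][:,:2].astype(np.float32));print('keytop',r,np.percentile(z[m],[5,50,95]),m.sum())
m=(z>34)&(z<46)&(x>500)&(x<660)&(y>215)&(y<340)
print('rack',cv2.minAreaRect(P[m][:,:2].astype(np.float32)))
E
python3 key.py; python3 plan.py 573.6 278.2 150 -77.3
```

```text
clock: 28.8
eef_pos: [543.2, 241.5, 228.9]
tool_rot: [1.042, 1.305, -1.043]
wrist_force: [1.3, -0.1, -0.4]
gripper_width: 85.7
clock: 29.13
eef_pos: [543.6, 272.4, 224.4]
tool_rot: [1.041, 1.305, -1.042]
wrist_force: [0.7, -0.9, -0.6]
gripper_width: 85.3
keytop ((576.33154296875, 278.8545837402344), (27.056129455566406, 49.205360412597656), 12.720270156860352) [103.76346828 105.44108487 107.29529206] 1239
rack ((565.984130859375, 276.7915954589844), (59.4130859375, 83.97681427001953), 12.564127922058105)
t 29.18 pos [543.7 272.1 224.9] w -77.16 tilt 0.15 F [-0.5 -0.3  0.7] grip 85.4 q [ 0.35  0.32  1.41 -0.    1.41  1.7 ]
d cm [7.494 3.042 0.057]
turn [ 0.0025  0.0022 -0.0014] new-frame d [7.49  3.053 0.066]
```

View pics/wk.png

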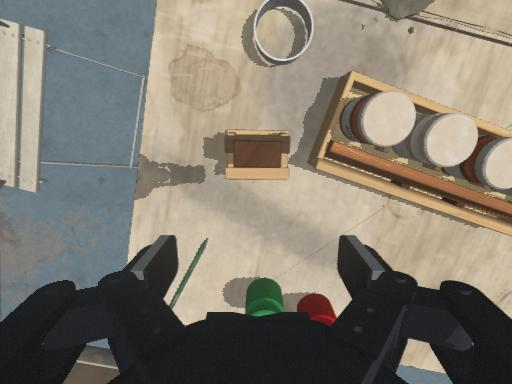

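```bash
python3 -m handwheel '[{"dx":2.5,"dy":1,"dz":0,"ax":0,"ay":0,"az":0,"hand":0},{"dx":2.5,"dy":1,"dz":0,"ax":0,"ay":0,"az":0,"hand":0},{"dx":2.5,"dy":1,"dz":0,"ax":0,"ay":0,"az":0,"hand":0},{"dx":0,"dy":0,"dz":0,"ax":0,"ay":0,"az":0,"hand":0},{"dx":0,"dy":0,"dz":0,"ax":0,"ay":0,"az":0,"hand":0}]'
python3 -m handwheel '[{"dx":0,"dy":0,"dz":0,"ax":0,"ay":0,"az":0,"hand":0},{"dx":0,"dy":0,"dz":0,"ax":0,"ay":0,"az":0,"hand":0}]'
python3 key.py; python3 plan.py 573.6 278.2 47 -77.3
```

```text
clock: 29.6
eef_pos: [572.3, 278.6, 149.6]
tool_rot: [1.041, 1.306, -1.044]
wrist_force: [-0.1, 0.7, 0.8]
gripper_width: 85.8
clock: 29.77
eef_pos: [573.5, 280.2, 152.9]
tool_rot: [1.045, 1.303, -1.038]
wrist_force: [1.2, 0.3, 0.6]
gripper_width: 85.5
keytop ((576.6002197265625, 279.38494873046875), (27.750757217407227, 49.81890869140625), 11.682722091674805) [103.5770911  105.35971067 107.02274272] 1985
rack ((565.9476928710938, 276.8850402832031), (60.09613037109375, 84.18665313720703), 12.486700057983398)
t 29.82 pos [573.4 280.4 152.9] w -77.09 tilt 0.35 F [ 0.5  0.8 -0.4] grip 85.4 q [ 0.35  0.4   1.46 -0.    1.27  1.69]
d cm [10.588 -0.099  0.212]
turn [ 0.0036  0.0006 -0.0061] new-frame d [10.589 -0.034  0.219]
```

```bash
python3 -m handwheel '[{"dx":3,"dy":0,"dz":0.15,"ax":0.004,"ay":0,"az":0,"hand":0},{"dx":3,"dy":0,"dz":0,"ax":0,"ay":0,"az":0,"hand":0},{"dx":3,"dy":0,"dz":0,"ax":0,"ay":0,"az":0,"hand":0},{"dx":1.5,"dy":0,"dz":0,"ax":0,"ay":0,"az":0,"hand":0},{"dx":0,"dy":0,"dz":0,"ax":0,"ay":0,"az":0,"hand":0}]' 50
python3 -m handwheel '[{"dx":0,"dy":0,"dz":0,"ax":0,"ay":0,"az":0,"hand":0},{"dx":0,"dy":0,"dz":0,"ax":0,"ay":0,"az":0,"hand":0},{"dx":0,"dy":0,"dz":0,"ax":0,"ay":0,"az":0,"hand":0}]'
python3 key.py; python3 plan.py 573.6 278.2 47 -77.3
```

```text
clock: 30.23
eef_pos: [570.8, 278.1, 43.1]
tool_rot: [1.041, 1.307, -1.047]
wrist_force: [-0.3, -0.8, -0.7]
gripper_width: 85.0
clock: 30.48
eef_pos: [575.0, 279.7, 48.1]
tool_rot: [1.048, 1.301, -1.039]
wrist_force: [0.0, 0.5, 0.4]
gripper_width: 85.6
keytop ((576.5384521484375, 279.49072265625), (29.2614803314209, 113.02445983886719), 13.414857864379883) [103.58918367 105.45746848 110.10614415] 7843
rack ((566.6262817382812, 277.1648864746094), (58.86500930786133, 84.06039428710938), 12.359896659851074)
t 30.53 pos [574.8 279.6  47.9] w -77.29 tilt 0.4 F [-0.5  0.5  0. ] grip 85.5 q [ 0.34  0.49  1.6  -0.    1.05  1.69]
d cm [ 0.086 -0.148  0.109]
turn [ 0.0003  0.0006 -0.0069] new-frame d [ 0.087 -0.147  0.109]
```

View pics/wk.png

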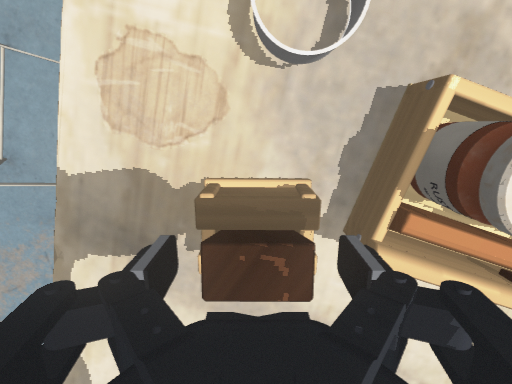

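```bash
python3 -m handwheel '[{"dx":0,"dy":-0.1,"dz":0.05,"ax":0,"ay":0,"az":0,"hand":1},{"dx":0,"dy":0,"dz":0,"ax":0,"ay":0,"az":0,"hand":1},{"dx":0,"dy":0,"dz":0,"ax":0,"ay":0,"az":0,"hand":1},{"dx":0,"dy":0,"dz":0,"ax":0,"ay":0,"az":0,"hand":1},{"dx":0,"dy":0,"dz":0,"ax":0,"ay":0,"az":0,"hand":1}]' 50
python3 -m handwheel '[{"dx":0,"dy":0,"dz":0,"ax":0,"ay":0,"az":0,"hand":1},{"dx":0,"dy":0,"dz":0,"ax":0,"ay":0,"az":0,"hand":1}]'
python3 plan.py
python3 -m handwheel '[{"dx":-1,"dy":0,"dz":0,"ax":0,"ay":0,"az":0,"hand":1},{"dx":-1,"dy":0,"dz":0,"ax":0,"ay":0,"az":0,"hand":1},{"dx":-2,"dy":0,"dz":0,"ax":0,"ay":0,"az":0,"hand":1},{"dx":-2,"dy":0,"dz":0,"ax":0,"ay":0,"az":0,"hand":1},{"dx":-2,"dy":0,"dz":0,"ax":0,"ay":0,"az":0,"hand":1}]'
python3 -m handwheel '[{"dx":-1,"dy":0,"dz":0,"ax":0,"ay":0,"az":0,"hand":1},{"dx":0,"dy":0,"dz":0,"ax":0,"ay":0,"az":0,"hand":1},{"dx":0,"dy":0,"dz":0,"ax":0,"ay":0,"az":0,"hand":1},{"dx":0,"dy":0,"dz":0,"ax":0,"ay":0,"az":0,"hand":1}]'
python3 plan.py 579 47 137 -95.86
python3 -c "
from h import *
c=cap('wrist');save(c['img'],'wk2.png')
c=cap('scene');save(cv2.resize(c['img'][130:270,130:290],None,fx=4.5,fy=4.2,interpolation=cv2.INTER_CUBIC),'sk2.png')"
```

```text
clock: 30.95
eef_pos: [572.7, 278.3, 46.3]
tool_rot: [1.045, 1.303, -1.042]
wrist_force: [-0.8, -0.5, 3.6]
gripper_width: 49.3
clock: 31.12
eef_pos: [572.7, 278.3, 46.3]
tool_rot: [1.045, 1.303, -1.042]
wrist_force: [-1.3, 0.3, 6.0]
gripper_width: 49.3
t 31.12 pos [572.7 278.3  46.3] w -77.29 tilt 0.21 F [-1.3  0.3  6. ] grip 49.3 q [ 0.34  0.49  1.6  -0.    1.05  1.69]
clock: 31.53
eef_pos: [571.9, 278.3, 126.7]
tool_rot: [1.045, 1.304, -1.043]
wrist_force: [0.6, -0.4, -1.6]
gripper_width: 49.8
clock: 31.87
eef_pos: [571.2, 278.0, 134.4]
tool_rot: [1.044, 1.305, -1.045]
wrist_force: [0.2, -0.2, -1.7]
gripper_width: 49.4
t 31.87 pos [571.2 278.  134.4] w -77.29 tilt 0.08 F [ 0.2 -0.2 -1.7] grip 49.4 q [ 0.34  0.41  1.49 -0.    1.24  1.69]
d cm [-0.229 -4.326 22.707]
turn [ 0.3241  0.0012 -0.0006] new-frame d [-0.257  3.13  22.902]
```

View pics/wk2.png

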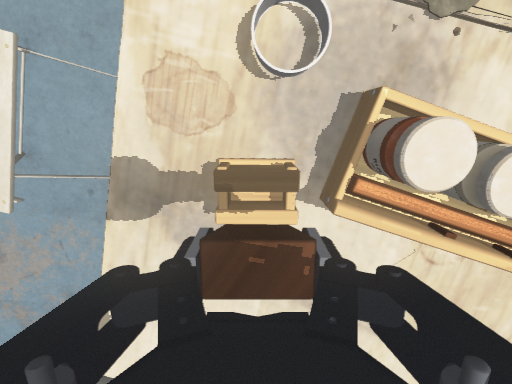

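View pics/sk2.png

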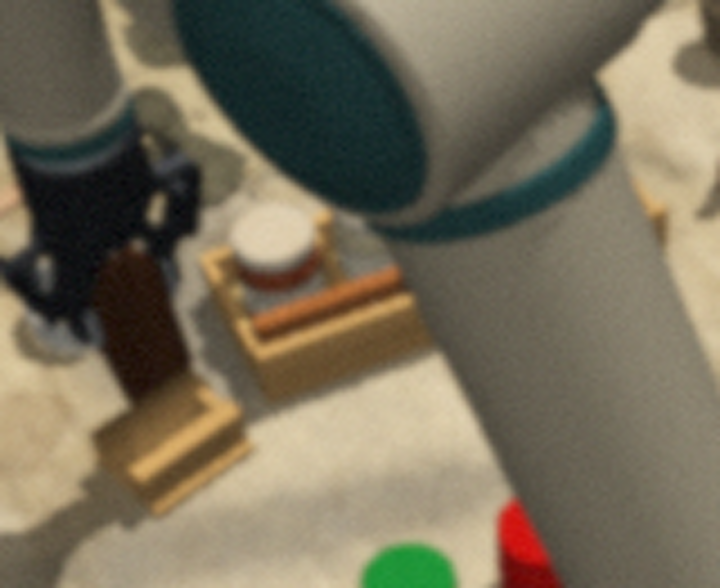

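```bash
python3 -m handwheel '[{"dx":0,"dy":0,"dz":0,"ax":0.108,"ay":0,"az":0,"hand":1},{"dx":0,"dy":0,"dz":0,"ax":0.108,"ay":0,"az":0,"hand":1},{"dx":0,"dy":0,"dz":0,"ax":0.108,"ay":0,"az":0,"hand":1},{"dx":0,"dy":0,"dz":0,"ax":0,"ay":0,"az":0,"hand":1}]'
cat > heldkey.py <<'E'
from h import *
o=bot.get_obs();c=cap('wrist');P=cloud(c);M=R.from_rotvec(o['tool_rot']).as_matrix()
L=(P-o['eef_pos'])@M
im=c['img'].astype(int)
brown=(im[...,0]>im[...,2]+12)
m=(abs(L[...,2])<25.5)&(abs(L[...,1])<40)&(L[...,0]<-50)&(L[...,0]>-75)&brown
q=L[m];x0=np.median(q[:,0]);print('n',len(q),'top plane x',x0.round(1))
m&=abs(L[...,0]-x0)<2.5;q=L[m]
r=cv2.minAreaRect(q[:,1:].astype(np.float32));print('rect (y,z)',np.round(r[0],1),np.round(r[1],1),round(r[2],1),'y pct',np.percentile(q[:,1],[1,50,99]).round(1),'z',np.percentile(q[:,2],[1,99]).round(1))
A=np.c_[q[:,1:],np.ones(len(q))];k=np.linalg.lstsq(A,q[:,0],rcond=None)[0];print('slopes',k.round(3))
# flat/slope front faces: print y of visible sloping face lower points
E
python3 heldkey.py; python3 plan.py 579 47 137 -95.86
```

```text
clock: 32.3
eef_pos: [571.6, 278.1, 134.4]
tool_rot: [1.285, 1.157, -1.285]
wrist_force: [-0.1, 1.3, -1.5]
gripper_width: 49.4
n 7056 top plane x -58.9
rect (y,z) [4.5 0.6] [29.2 49.8] 0.8 y pct [-8.2  5.6 18.2] z [-23.4  24.6]
slopes [ 1.1100e-01  6.0000e-03 -5.9489e+01]
t 32.35 pos [571.7 278.1 134.5] w -95.73 tilt 0.09 F [ 0.  -0.5 -0.7] grip 49.3 q [ 0.34  0.41  1.49 -0.    1.24  2.02]
d cm [-0.224  3.037 22.924]
turn [ 0.0022  0.001  -0.0011] new-frame d [-0.251  3.088 22.917]
```

```bash
cat >> heldkey.py <<'E'
for lo in range(-12,26,3):
    s=(abs(L[...,2])<20)&(L[...,1]>lo)&(L[...,1]<=lo+3)&(L[...,0]<-20)&(L[...,0]>-80)&brown
    if s.sum(): print(lo,s.sum(),np.percentile(L[s][:,0],[5,50,95]).round(1))
E
python3 heldkey.py
```

```text
n 7055 top plane x -58.9
rect (y,z) [4.6 0.6] [28.6 49.7] 0.2 y pct [-8.2  5.6 18.2] z [-23.4  24.7]
slopes [ 1.090e-01  6.000e-03 -5.948e+01]
-12 8 [-59.3 -59.  -58.8]
-9 398 [-61.1 -60.1 -59.3]
-6 619 [-61.1 -60.1 -59. ]
-3 588 [-60.7 -59.6 -58.8]
0 617 [-60.4 -59.4 -58.4]
3 620 [-60.  -59.1 -58.1]
6 710 [-59.7 -58.7 -23. ]
9 772 [-59.4 -58.2 -28.9]
12 828 [-59.  -57.8 -38.4]
15 985 [-58.6 -57.2 -47.3]
18 111 [-58.  -56.9 -55.3]
```

Run:
```python
from h import *
import pickle
D=pickle.load(open('d0.pkl','rb'))
for n in ('top','scene'):
    P=cloud(D[n]).reshape(-1,3);a=np.radians(12.7);ex=np.array([np.cos(a),np.sin(a)]);ey=np.array([-np.sin(a),np.cos(a)])
    d=P[:,:2]-[566.5,276.6];u=d@ex;v=d@ey;m=(abs(v)<20)&(P[:,2]>95)&(P[:,2]<120)
    for lo in range(-8,28,4):
        s=m&(u>lo)&(u<=lo+4)
        if s.sum(): print(n,lo,s.sum(),np.median(P[s,2]).round(1))
```

```text
top -8 10 97.8
top -4 30 106.3
top 0 19 107.9
top 4 20 107.7
top 8 23 105.8
top 12 18 106.9
top 16 19 106.1
top 20 19 104.6
top 24 4 103.9
scene -8 6 98.2
scene -4 37 102.2
scene 0 19 107.8
scene 4 16 108.5
scene 8 12 107.9
scene 12 18 107.6
scene 16 13 107.4
scene 20 13 107.3
scene 24 5 105.1
```

```bash
python3 -m handwheel '[{"dx":0,"dy":0.48,"dz":3.82,"ax":0,"ay":0,"az":0,"hand":1},{"dx":0,"dy":0.48,"dz":3.82,"ax":0,"ay":0,"az":0,"hand":1},{"dx":0,"dy":0.48,"dz":3.82,"ax":0,"ay":0,"az":0,"hand":1},{"dx":0,"dy":0.48,"dz":3.82,"ax":0,"ay":0,"az":0,"hand":1},{"dx":0,"dy":0.48,"dz":3.82,"ax":0,"ay":0,"az":0,"hand":1}]'
python3 -m handwheel '[{"dx":0,"dy":0.48,"dz":3.82,"ax":0,"ay":0,"az":0,"hand":1},{"dx":0,"dy":0,"dz":0,"ax":0,"ay":0,"az":0,"hand":1},{"dx":0,"dy":0,"dz":0,"ax":0,"ay":0,"az":0,"hand":1},{"dx":0,"dy":0,"dz":0,"ax":0,"ay":0,"az":0,"hand":1},{"dx":0,"dy":0,"dz":0,"ax":0,"ay":0,"az":0,"hand":1}]'
python3 plan.py 578 46.5 137 -95.86
python3 - <<'E'
from h import *
import pickle
o=bot.get_obs()
c=cap('wrist');save(c['img'],'wk3.png');pickle.dump((o,c),open('wk3.pkl','wb'))
c=cap('scene');save(cv2.resize(c['img'][110:240,150:310],None,fx=4.5,fy=4.2,interpolation=cv2.INTER_CUBIC),'sk3.png')
E
```

```text
clock: 32.82
eef_pos: [576.2, 84.4, 135.4]
tool_rot: [1.283, 1.159, -1.28]
wrist_force: [1.3, 0.4, -0.4]
gripper_width: 49.8
clock: 33.23
eef_pos: [577.4, 48.4, 135.6]
tool_rot: [1.284, 1.158, -1.281]
wrist_force: [0.0, 0.1, -1.2]
gripper_width: 49.4
t 33.23 pos [577.4  48.4 135.6] w -95.76 tilt 0.15 F [ 0.   0.1 -1.2] grip 49.4 q [-0.04  0.33  1.62  0.    1.19  1.63]
d cm [-0.143  0.084  0.187]
turn [ 0.0017 -0.0005 -0.0026] new-frame d [-0.143  0.084  0.187]
```

View pics/wk3.png

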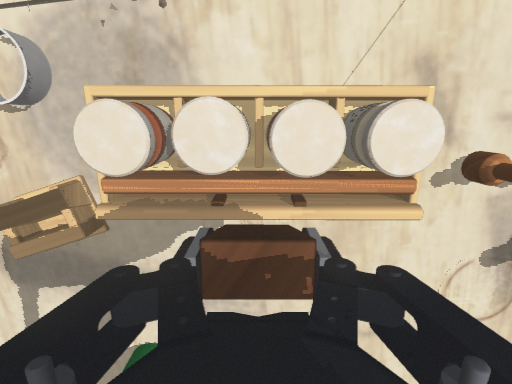

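View pics/sk3.png

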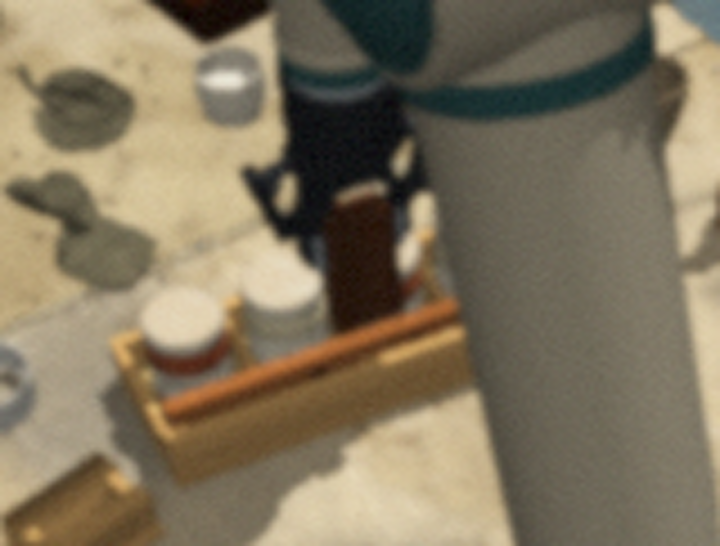

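Run:
```python
from h import *
import pickle
o,c=pickle.load(open('wk3.pkl','rb'));P=cloud(c);M=R.from_rotvec(o['tool_rot']).as_matrix()
L=(P-o['eef_pos'])@M;W=P
im=c['img'].astype(int)
m=(abs(L[...,2])>40)&(abs(L[...,2])<140)&(L[...,1]>-45)&(L[...,1]<40)&(P[...,2]<70)
for s in (-1,1):
  out=[]
  for lo in range(-36,30,2):
    k=m&(L[...,1]>lo)&(L[...,1]<=lo+2)&(L[...,2]*s>0)
    if k.sum()>5: out.append((lo,int(np.median(W[k][:,2])),int(np.percentile(W[k][:,2],95)),*im[k].mean(0).astype(int)))
  print(s,out)
m=(W[...,2]>40)&(W[...,2]<64)&(W[...,0]>500)&(W[...,0]<690)&(W[...,1]>-130)&(W[...,1]<215)
# only crate rim: fit rectangle
r=cv2.minAreaRect(W[m][:,:2].astype(np.float32));print(r)
```

```text
-1 [(-26, 54, 54, np.int64(121), np.int64(105), np.int64(83)), (-24, 55, 57, np.int64(133), np.int64(112), np.int64(86)), (-22, 56, 57, np.int64(148), np.int64(122), np.int64(90)), (-20, 56, 57, np.int64(149), np.int64(123), np.int64(90)), (-18, 56, 57, np.int64(150), np.int64(124), np.int64(91)), (-16, 56, 57, np.int64(148), np.int64(122), np.int64(90)), (-14, 54, 55, np.int64(139), np.int64(115), np.int64(85)), (-12, 37, 52, np.int64(124), np.int64(103), np.int64(76)), (-10, 41, 56, np.int64(121), np.int64(100), np.int64(75)), (-8, 56, 57, np.int64(98), np.int64(69), np.int64(52)), (-6, 45, 56, np.int64(72), np.int64(55), np.int64(43)), (0, 53, 54, np.int64(99), np.int64(77), np.int64(57)), (2, 54, 55, np.int64(150), np.int64(105), np.int64(73)), (4, 55, 55, np.int64(181), np.int64(125), np.int64(85)), (6, 54, 55, np.int64(197), np.int64(136), np.int64(91)), (8, 54, 55, np.int64(177), np.int64(122), np.int64(84)), (10, 54, 55, np.int64(176), np.int64(122), np.int64(83)), (12, 54, 56, np.int64(180), np.int64(124), np.int64(85)), (14, 43, 55, np.int64(127), np.int64(95), np.int64(69)
[... 1207 characters left out ...]
64(128), np.int64(86)), (10, 54, 56, np.int64(187), np.int64(128), np.int64(86)), (12, 55, 55, np.int64(188), np.int64(129), np.int64(86)), (14, 42, 54, np.int64(124), np.int64(94), np.int64(68)), (16, 2, 4, np.int64(198), np.int64(178), np.int64(132)), (18, 4, 8, np.int64(182), np.int64(161), np.int64(120)), (20, 10, 12, np.int64(171), np.int64(152), np.int64(113)), (22, 10, 36, np.int64(145), np.int64(127), np.int64(96)), (24, 11, 41, np.int64(146), np.int64(127), np.int64(96)), (26, 12, 65, np.int64(145), np.int64(128), np.int64(99)), (28, 41, 66, np.int64(127), np.int64(114), np.int64(94))]
((613.8261108398438, 42.79624938964844), (312.0822448730469, 122.027587890625), 84.26380920410156)
```

```bash
python3 -m handwheel '[{"dx":1.5,"dy":0,"dz":0.1,"ax":0,"ay":0,"az":0,"hand":1},{"dx":1.5,"dy":0,"dz":0,"ax":0,"ay":0,"az":0,"hand":1},{"dx":0.5,"dy":0,"dz":0,"ax":0,"ay":0,"az":0,"hand":1},{"dx":0,"dy":0,"dz":0,"ax":0,"ay":0,"az":0,"hand":1},{"dx":0,"dy":0,"dz":0,"ax":0,"ay":0,"az":0,"hand":1}]'
python3 plan.py 577.8 47 90 -95.86
python3 - <<'E'
from h import *
import pickle
o=bot.get_obs()
c=cap('wrist');save(c['img'],'wk4.png');P=cloud(c);M=R.from_rotvec(o['tool_rot']).as_matrix()
L=(P-o['eef_pos'])@M
m=(abs(L[...,2])>40)&(abs(L[...,2])<140)&(L[...,1]>-45)&(L[...,1]<40)&(P[...,2]<70)
print([(lo,int(np.median(P[m&(L[...,1]>lo)&(L[...,1]<=lo+1)][:,2]))) for lo in range(-28,20) if (m&(L[...,1]>lo)&(L[...,1]<=lo+1)).sum()>5])
E
python3 heldkey.py|head -2
```

```text
clock: 33.75
eef_pos: [577.5, 47.1, 100.8]
tool_rot: [1.284, 1.158, -1.281]
wrist_force: [-1.0, -0.2, -1.1]
gripper_width: 49.2
t 33.75 pos [577.5  47.1 100.8] w -95.78 tilt 0.15 F [-1.  -0.2 -1.1] grip 49.2 q [-0.04  0.36  1.67 -0.    1.11  1.63]
d cm [1.079 0.025 0.011]
turn [ 0.0014  0.     -0.0027] new-frame d [1.078 0.028 0.011]
[(-25, 55), (-24, 55), (-23, 56), (-22, 56), (-21, 56), (-20, 56), (-19, 56), (-18, 56), (-17, 57), (-16, 56), (-15, 55), (-14, 54), (-13, 53), (-12, 51), (-11, 36), (-10, 55), (-9, 56), (-8, 57), (-7, 56), (-6, 45), (1, 53), (2, 54), (3, 54), (4, 54), (5, 54), (6, 54), (7, 55), (8, 55), (9, 55), (10, 54), (11, 54), (12, 55), (13, 54), (14, 53), (15, 38), (16, 2), (17, 2), (18, 9), (19, 10)]
n 7128 top plane x -58.9
rect (y,z) [4.3 0.6] [29.4 49.7] 0.0 y pct [-9.1  5.5 18.2] z [-23.4  24.7]
```

View pics/wk4.png

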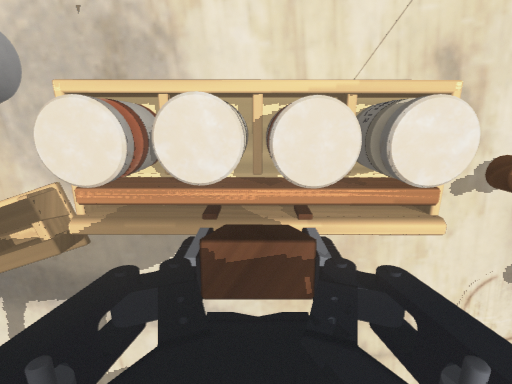

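```bash
python3 -m handwheel '[{"dx":0.5,"dy":0,"dz":0,"ax":0,"ay":0,"az":0,"hand":1},{"dx":0.5,"dy":0,"dz":0,"ax":0,"ay":0,"az":0,"hand":1},{"dx":0.3,"dy":0,"dz":0,"ax":0,"ay":0,"az":0,"hand":1},{"dx":0,"dy":0,"dz":0,"ax":0,"ay":0,"az":0,"hand":1}]'
python3 -m handwheel '[{"dx":0.3,"dy":0,"dz":0,"ax":0,"ay":0,"az":0,"hand":1},{"dx":0.2,"dy":0,"dz":0,"ax":0,"ay":0,"az":0,"hand":1},{"dx":0,"dy":0,"dz":0,"ax":0,"ay":0,"az":0,"hand":1},{"dx":0,"dy":0,"dz":0,"ax":0,"ay":0,"az":0,"hand":1}]'
python3 plan.py 577.8 47 76 -95.86
```

```text
clock: 34.18
eef_pos: [584.0, 46.6, 93.8]
tool_rot: [1.294, 1.146, -1.27]
wrist_force: [1.7, 1.0, 20.6]
gripper_width: 49.4
clock: 34.52
eef_pos: [588.2, 46.2, 91.7]
tool_rot: [1.298, 1.139, -1.263]
wrist_force: [4.7, 0.9, 29.0]
gripper_width: 49.7
t 34.52 pos [588.2  46.2  91.7] w -95.89 tilt 1.6 F [ 4.7  0.9 29. ] grip 49.7 q [-0.04  0.37  1.68  0.    1.06  1.63]
d cm [ 1.542 -1.082  0.027]
turn [-0.0005 -0.0021 -0.0279] new-frame d [ 1.571 -1.038  0.023]
```

Contact was early: 29 N and a 10 mm slide in +x. I'll back off and look.

```bash
python3 -m handwheel '[{"dx":-0.8,"dy":0,"dz":0,"ax":0,"ay":0,"az":0,"hand":1},{"dx":-1,"dy":0,"dz":0,"ax":0,"ay":0,"az":0,"hand":1},{"dx":-1,"dy":0,"dz":0,"ax":0,"ay":0,"az":0,"hand":1},{"dx":-1,"dy":0,"dz":0,"ax":0,"ay":0,"az":0,"hand":1},{"dx":0,"dy":0,"dz":0,"ax":0,"ay":0,"az":0,"hand":1}]'
python3 -m handwheel '[{"dx":0,"dy":0,"dz":0,"ax":0,"ay":0,"az":0,"hand":1},{"dx":0,"dy":0,"dz":0,"ax":0,"ay":0,"az":0,"hand":1},{"dx":0,"dy":0,"dz":0,"ax":0,"ay":0,"az":0,"hand":1}]'
python3 plan.py 577.8 47 135 -95.86; python3 heldkey.py
python3 - <<'E'
from h import *
c=cap('wrist');save(c['img'],'wk5.png')
c=cap('scene');save(cv2.resize(c['img'][110:240,150:310],None,fx=4.5,fy=4.2,interpolation=cv2.INTER_CUBIC),'sk5.png')
E
```

```text
clock: 34.93
eef_pos: [578.5, 46.4, 122.6]
tool_rot: [1.287, 1.155, -1.28]
wrist_force: [0.5, -0.1, -0.3]
gripper_width: 49.3
clock: 35.18
eef_pos: [576.8, 46.4, 119.9]
tool_rot: [1.284, 1.158, -1.283]
wrist_force: [0.4, 0.5, -0.6]
gripper_width: 49.5
t 35.18 pos [576.8  46.4 119.9] w -95.86 tilt 0.07 F [ 0.4  0.5 -0.6] grip 49.5 q [-0.04  0.35  1.64 -0.    1.15  1.63]
d cm [-1.513  0.098 -0.068]
turn [ 0.      0.0002 -0.0011] new-frame d [-1.513  0.097 -0.068]
n 7401 top plane x -59.9
rect (y,z) [6.5 0.3] [27.9 50.3] 0.7 y pct [-6.6  7.1 18.9] z [-23.5  24.7]
slopes [ 2.0000e-01 -1.0000e-03 -6.1395e+01]
-9 110 [-62.6 -62.1 -61.3]
-6 587 [-63.6 -62.7 -61.7]
-3 678 [-63.2 -62.1 -61. ]
0 683 [-62.4 -61.4 -60.2]
3 678 [-61.8 -60.7 -59.6]
6 697 [-61.  -59.9 -58.9]
9 687 [-60.3 -59.2 -58.1]
12 681 [-59.5 -58.5 -57.4]
15 697 [-58.9 -57.8 -56.7]
18 554 [-58.2 -56.9 -55.6]
```

View pics/wk5.png

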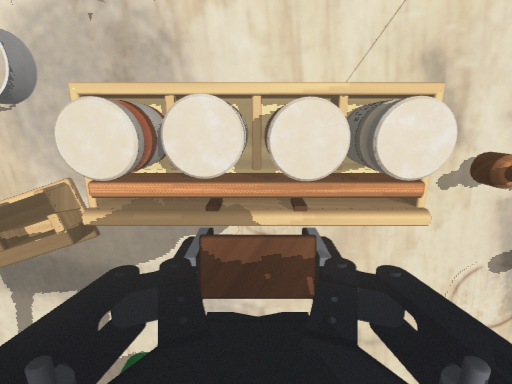

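View pics/sk5.png

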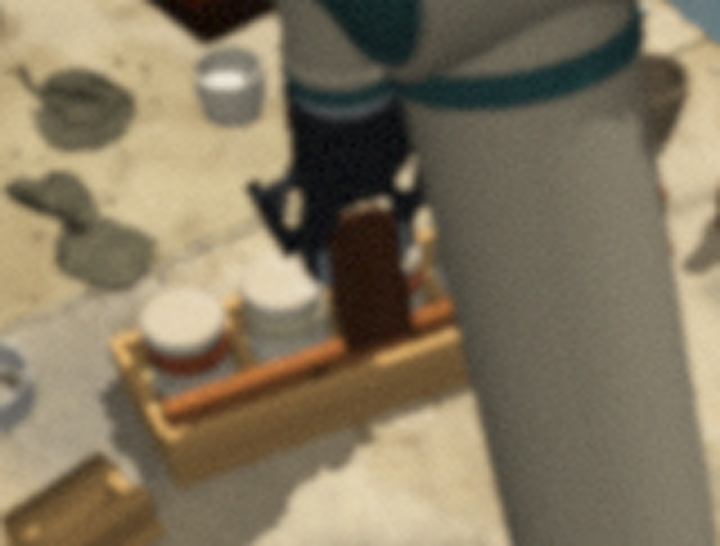

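The key now leans about 0.24 rad about the jaw axis, with its tip toward -x. Before contact it leaned about 0.12, and the sloping face read 0.33 instead of 0.2, which confirms it. I'll tilt the tool to stand the key vertical.

```bash
python3 -m handwheel '[{"dx":-1.5,"dy":0,"dz":0,"ax":0,"ay":0,"az":0,"hand":1},{"dx":0,"dy":0,"dz":0,"ax":0,"ay":0,"az":0.12,"hand":1},{"dx":0,"dy":0,"dz":0,"ax":0,"ay":0,"az":0.12,"hand":1},{"dx":0,"dy":0,"dz":0,"ax":0,"ay":0,"az":0,"hand":1},{"dx":0,"dy":0,"dz":0,"ax":0,"ay":0,"az":0,"hand":1}]'
cat > kw.py <<'E'
# held key in crate frame, from wrist and others
from h import *
C=np.array([614.0,42.8]);a=np.radians(-5.86);ex=np.array([np.cos(a),np.sin(a)]);ey=np.array([-np.sin(a),np.cos(a)])
o=bot.get_obs();print('pos',o['eef_pos'].round(1))
def lf(P): 
    d=P[...,:2]-C; return np.stack([d@ex,d@ey,P[...,2]],-1)
for n in ('wrist','scene'):
    c=cap(n);Q=lf(cloud(c));im=c['img'].astype(int)
    dark=(im[...,0]>im[...,2]+10)&(im.sum(-1)<330)
    m=(abs(Q[...,1])<21)&(Q[...,0]>-75)&(Q[...,0]<0)&(Q[...,2]>62)&(Q[...,2]<240)&dark
    q=Q[m]
    if len(q)<50: print(n,'few');continue
    zt=np.percentile(q[:,2],97);print(n,len(q),'z top',zt.round(1))
    for lo in np.arange(np.floor(zt)-70,zt+4,5):
        s=q[(q[:,2]>lo)&(q[:,2]<=lo+5)]
        if len(s)>8: print('  z',int(lo),len(s),'x',np.percentile(s[:,0],[5,50,95]).round(1),'y',np.percentile(s[:,1],[50]).round(1))
    for lo in range(-66,0,3):
        s=q[(q[:,0]>lo)&(q[:,0]<=lo+3)&(q[:,2]>zt-12)]
        if len(s)>20 and n=='wrist': print('  x',lo,len(s),'ztop',np.percentile(s[:,2],[50,95]).round(1))
    if n=='wrist': save(c['img'],'kw_w.png')
E
python3 kw.py; python3 plan.py
```

```text
clock: 35.75
eef_pos: [573.1, 46.8, 134.2]
tool_rot: [1.376, 0.974, -1.109]
wrist_force: [0.5, 0.0, -0.6]
gripper_width: 49.7
pos [573.1  46.8 134.2]
wrist 6403 z top 195.4
  z 190 5748 x [-60.8 -48.5 -36.1] y [-0.2]
  z 195 605 x [-59.3 -47.8 -37.3] y [0.6]
  x -63 471 ztop [193.8 194.9]
  x -60 699 ztop [194.2 195.3]
  x -57 697 ztop [194.2 195.2]
  x -54 708 ztop [194.2 195.3]
  x -51 705 ztop [194.3 195.3]
  x -48 705 ztop [194.2 195.3]
  x -45 707 ztop [194.2 195.2]
  x -42 702 ztop [194.2 195.3]
  x -39 713 ztop [194.2 195.2]
  x -36 265 ztop [193.8 194.7]
scene 324 z top 199.3
  z 129 15 x [-58.8 -56.3 -55. ] y [4.1]
  z 134 14 x [-58.4 -56.2 -53.5] y [-1.3]
  z 139 15 x [-59.8 -56.  -54.3] y [2.7]
  z 144 13 x [-60.4 -57.4 -55.1] y [-5.8]
  z 149 17 x [-59.9 -57.1 -54.8] y [-2.2]
  z 154 11 x [-59.2 -57.3 -55.1] y [-3.1]
  z 159 17 x [-59.4 -57.5 -55.1] y [0.6]
  z 164 17 x [-58.9 -57.1 -55.4] y [2.5]
  z 169 13 x [-59.6 -57.1 -55.8] y [2.2]
  z 174 20 x [-59.8 -57.1 -54.2] y [-2.6]
  z 179 14 x [-59.4 -57.2 -54.9] y [0.2]
  z 184 17 x [-59.7 -57.4 -56.2] y [1.9]
  z 189 15 x [-58.9 -57.4 -50.6] y [-2.7]
  z 194 30 x [-58.1 -53.2 -43.8] y [-8.]
  z 199 12 x [-57.8 -53.1 -47.5] y [-6.9]
t 35.85 pos [578.5  46.3 136.5] w -95.86 tilt 13.96 F [-0.2 -0.2  0.5] grip 49.3 q [-0.03  0.22  1.82 -0.02  0.86  1.66]
```

```bash
python3 -m handwheel '[{"dx":0,"dy":0,"dz":0,"ax":0,"ay":0,"az":0,"hand":1},{"dx":0,"dy":0,"dz":0,"ax":0,"ay":0,"az":0,"hand":1},{"dx":0,"dy":0,"dz":0,"ax":0,"ay":0,"az":0,"hand":1},{"dx":0,"dy":0,"dz":0,"ax":0,"ay":0,"az":0,"hand":1},{"dx":0,"dy":0,"dz":0,"ax":0,"ay":0,"az":0,"hand":1}]'
python3 kw.py | grep -v 'ztop'; python3 plan.py
```

```text
clock: 36.27
eef_pos: [577.9, 46.3, 135.7]
tool_rot: [1.378, 0.969, -1.105]
wrist_force: [0.1, -0.9, -0.2]
gripper_width: 49.6
pos [577.9  46.3 135.7]
wrist 6402 z top 196.8
  z 191 4643 x [-56.6 -44.3 -31.6] y [-0.2]
  z 196 1711 x [-55.1 -43.2 -32.3] y [0.2]
scene 325 z top 199.5
  z 129 20 x [-58.3 -55.9 -53.5] y [-0.7]
  z 134 13 x [-57.6 -55.3 -53.2] y [-6.1]
  z 139 17 x [-57.5 -55.5 -53.1] y [3.6]
  z 144 12 x [-56.8 -55.6 -54.1] y [-7.]
  z 149 16 x [-57.4 -56.6 -53.9] y [2.]
  z 154 13 x [-58.1 -55.7 -53.4] y [-1.2]
  z 159 17 x [-58.5 -56.2 -53.7] y [3.1]
  z 164 15 x [-57.1 -55.9 -53.6] y [-1.9]
  z 169 13 x [-58.8 -56.2 -53.2] y [-3.1]
  z 174 17 x [-58.1 -56.  -54. ] y [1.1]
  z 179 21 x [-58.9 -56.  -54.5] y [4.3]
  z 184 15 x [-58.2 -55.8 -52.5] y [-4.8]
  z 189 14 x [-58.  -55.7 -53. ] y [-1.]
  z 194 32 x [-57.6 -53.3 -43.4] y [-7.4]
  z 199 11 x [-56.  -51.  -45.7] y [-3.]
t 36.37 pos [577.6  46.4 135.7] w -95.86 tilt 13.91 F [-0.3  0.2 -1.2] grip 49.6 q [-0.03  0.22  1.82 -0.02  0.86  1.66]
```

```bash
python3 -m handwheel '[{"dx":1.06,"dy":0.13,"dz":0,"ax":0,"ay":0,"az":0,"hand":1},{"dx":1.06,"dy":0.13,"dz":0,"ax":0,"ay":0,"az":0,"hand":1},{"dx":1.06,"dy":0.13,"dz":0,"ax":0,"ay":0,"az":0,"hand":1},{"dx":0,"dy":0,"dz":0,"ax":0,"ay":0,"az":0,"hand":1},{"dx":0,"dy":0,"dz":0,"ax":0,"ay":0,"az":0,"hand":1}]'
python3 -m handwheel '[{"dx":0,"dy":0,"dz":0,"ax":0,"ay":0,"az":0,"hand":1},{"dx":0,"dy":0,"dz":0,"ax":0,"ay":0,"az":0,"hand":1},{"dx":0,"dy":0,"dz":0,"ax":0,"ay":0,"az":0,"hand":1}]'
python3 kw.py | grep -v 'ztop'; python3 plan.py
python3 - <<'E'
from h import *
c=cap('wrist');save(c['img'],'wk6.png')
c=cap('scene');save(cv2.resize(c['img'][110:240,150:310],None,fx=4.5,fy=4.2,interpolation=cv2.INTER_CUBIC),'sk6.png')
E
```

```text
clock: 36.78
eef_pos: [588.1, 45.2, 104.1]
tool_rot: [1.377, 0.971, -1.107]
wrist_force: [-1.2, 0.7, -1.9]
gripper_width: 49.5
clock: 37.03
eef_pos: [589.0, 45.2, 106.3]
tool_rot: [1.379, 0.969, -1.104]
wrist_force: [0.1, -1.5, -1.6]
gripper_width: 49.5
pos [589.   45.2 106.3]
wrist 6399 z top 167.4
  z 162 5688 x [-45.3 -33.  -20.5] y [-0.2]
  z 167 672 x [-43.5 -31.1 -21.4] y [0.2]
scene 313 z top 170.0
  z 100 16 x [-47.2 -43.7 -42.4] y [-3.8]
  z 105 15 x [-46.4 -44.7 -41.4] y [3.5]
  z 110 13 x [-46.9 -44.6 -41.7] y [0.6]
  z 115 15 x [-46.3 -44.9 -43.1] y [-2.7]
  z 120 15 x [-47.6 -44.5 -41.4] y [-0.]
  z 125 14 x [-46.9 -44.7 -42.8] y [-2.3]
  z 130 18 x [-46.9 -44.3 -41.8] y [2.2]
  z 135 12 x [-46.2 -44.6 -42.3] y [2.3]
  z 140 17 x [-46.7 -45.  -42.8] y [-0.9]
  z 145 16 x [-46.7 -44.7 -43.1] y [-0.8]
  z 150 14 x [-47.5 -44.6 -42.6] y [2.4]
  z 155 19 x [-47.8 -44.5 -41.5] y [-0.6]
  z 160 10 x [-46.8 -45.7 -42.8] y [-2.1]
  z 165 35 x [-46.6 -41.3 -32.6] y [-4.6]
t 37.13 pos [589.   45.3 106.3] w -95.86 tilt 13.97 F [-0.2  1.5 -1.5] grip 49.5 q [-0.03  0.26  1.84 -0.02  0.79  1.66]
```

View pics/wk6.png

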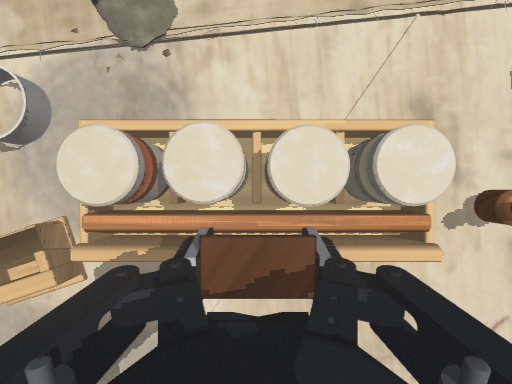

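View pics/sk6.png

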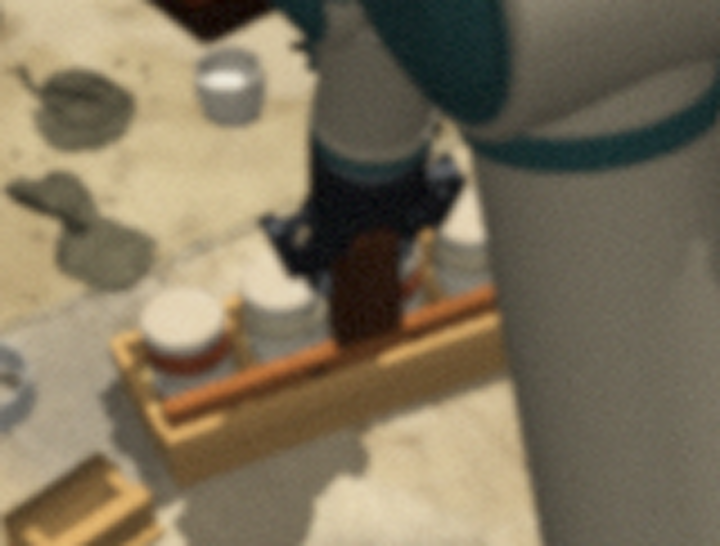

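```bash
python3 -m handwheel '[{"dx":0.485,"dy":-0.1,"dz":0,"ax":0,"ay":0,"az":0,"hand":1},{"dx":0.485,"dy":-0.12,"dz":0,"ax":0,"ay":0,"az":0,"hand":1},{"dx":0.485,"dy":-0.12,"dz":0,"ax":0,"ay":0,"az":0,"hand":1},{"dx":0,"dy":0,"dz":0,"ax":0,"ay":0,"az":0,"hand":1},{"dx":0,"dy":0,"dz":0,"ax":0,"ay":0,"az":0,"hand":1}]'
python3 plan.py
```

```text
clock: 37.65
eef_pos: [588.5, 45.2, 90.1]
tool_rot: [1.378, 0.97, -1.106]
wrist_force: [-0.5, 0.3, -0.7]
gripper_width: 49.4
t 37.65 pos [588.5  45.2  90.1] w -95.86 tilt 13.84 F [-0.5  0.3 -0.7] grip 49.4 q [-0.03  0.28  1.86 -0.03  0.76  1.66]
```

```bash
python3 -m handwheel '[{"dx":0.4,"dy":-0.1,"dz":0,"ax":0,"ay":0,"az":0,"hand":1},{"dx":0.3,"dy":-0.07,"dz":0,"ax":0,"ay":0,"az":0,"hand":1},{"dx":0.3,"dy":-0.07,"dz":0,"ax":0,"ay":0,"az":0,"hand":1},{"dx":0,"dy":0,"dz":0,"ax":0,"ay":0,"az":0,"hand":1},{"dx":0,"dy":0,"dz":0,"ax":0,"ay":0,"az":0,"hand":1}]'
python3 plan.py; python3 kw.py | grep -v ztop
```

```text
clock: 38.07
eef_pos: [588.9, 45.2, 80.3]
tool_rot: [1.378, 0.97, -1.105]
wrist_force: [-0.1, -0.4, -1.0]
gripper_width: 49.2
t 38.07 pos [588.9  45.2  80.3] w -95.85 tilt 13.89 F [-0.1 -0.4 -1. ] grip 49.2 q [-0.03  0.29  1.88 -0.03  0.73  1.66]
pos [588.9  45.2  80.3]
wrist 6390 z top 141.4
  z 136 5662 x [-45.3 -33.  -20.6] y [-0.2]
  z 141 685 x [-43.8 -30.8 -21.1] y [0.2]
scene 255 z top 144.0
  z 73 14 x [-45.5 -43.7 -40.9] y [-6.5]
  z 78 10 x [-45.4 -44.5 -40.9] y [-1.4]
  z 83 15 x [-47.3 -45.3 -42.3] y [0.5]
  z 88 12 x [-47.6 -45.3 -42.4] y [5.9]
  z 93 16 x [-47.5 -44.1 -42.5] y [0.2]
  z 98 17 x [-46.2 -43.8 -41.3] y [-2.3]
  z 108 19 x [-47.  -44.7 -42.6] y [3.9]
  z 113 14 x [-47.8 -44.7 -42.4] y [-0.5]
  z 118 14 x [-46.4 -44.4 -42.3] y [1.4]
  z 123 16 x [-48.  -44.9 -42.9] y [-4.2]
  z 128 15 x [-47.  -44.6 -43. ] y [-2.8]
  z 133 15 x [-46.9 -44.4 -42.3] y [-1.5]
  z 138 28 x [-46.6 -42.3 -34.7] y [-2.6]
  z 143 12 x [-45.3 -39.  -34.1] y [-9.5]
```

```bash
python3 -m handwheel '[{"dx":0.2,"dy":-0.05,"dz":0,"ax":0,"ay":0,"az":0,"hand":1},{"dx":0.2,"dy":-0.05,"dz":0,"ax":0,"ay":0,"az":0,"hand":1},{"dx":0,"dy":0,"dz":0,"ax":0,"ay":0,"az":0,"hand":1},{"dx":0,"dy":0,"dz":0,"ax":0,"ay":0,"az":0,"hand":1}]'
python3 plan.py
```

```text
clock: 38.5
eef_pos: [588.4, 45.3, 76.1]
tool_rot: [1.378, 0.97, -1.106]
wrist_force: [-1.4, 0.5, -1.7]
gripper_width: 49.3
t 38.5 pos [588.4  45.3  76.1] w -95.85 tilt 13.85 F [-1.4  0.5 -1.7] grip 49.3 q [-0.03  0.3   1.88 -0.03  0.72  1.66]
```

```bash
python3 -m handwheel '[{"dx":0.2,"dy":-0.05,"dz":0,"ax":0,"ay":0,"az":0,"hand":1},{"dx":0.2,"dy":-0.05,"dz":0,"ax":0,"ay":0,"az":0,"hand":1},{"dx":0,"dy":0,"dz":0,"ax":0,"ay":0,"az":0,"hand":1}]'
python3 plan.py
```

```text
clock: 38.75
eef_pos: [588.5, 45.3, 71.9]
tool_rot: [1.378, 0.97, -1.106]
wrist_force: [-2.3, 0.4, 0.2]
gripper_width: 49.6
t 38.75 pos [588.5  45.3  71.9] w -95.85 tilt 13.86 F [-2.3  0.4  0.2] grip 49.6 q [-0.03  0.3   1.89 -0.03  0.71  1.66]
```

```bash
python3 -m handwheel '[{"dx":0,"dy":0,"dz":0,"ax":0,"ay":0,"az":0,"hand":0.5},{"dx":0,"dy":0,"dz":0,"ax":0,"ay":0,"az":0,"hand":0.2},{"dx":0,"dy":0,"dz":0,"ax":0,"ay":0,"az":0,"hand":0.1},{"dx":0,"dy":0,"dz":0,"ax":0,"ay":0,"az":0,"hand":0.1},{"dx":0,"dy":0,"dz":0,"ax":0,"ay":0,"az":0,"hand":0}]'
python3 kw.py
python3 -m handwheel '[{"dx":-1,"dy":0,"dz":0,"ax":0,"ay":0,"az":0,"hand":0},{"dx":-2,"dy":0,"dz":0,"ax":0,"ay":0,"az":0,"hand":0},{"dx":-3,"dy":0,"dz":0,"ax":0,"ay":0,"az":0,"hand":0},{"dx":-3,"dy":0,"dz":0,"ax":0,"ay":0,"az":0,"hand":0},{"dx":-3,"dy":0,"dz":0,"ax":0,"ay":0,"az":0,"hand":0}]'
python3 kw.py | head -30
python3 plan.py
```

```text
clock: 39.17
eef_pos: [590.0, 45.1, 72.9]
tool_rot: [1.379, 0.968, -1.103]
wrist_force: [-0.0, -0.1, -0.3]
gripper_width: 85.2
pos [590.   45.1  72.9]
wrist 6285 z top 133.0
  z 62 20 x [-6.6 -3.6 -0.5] y [-16.]
  z 127 3989 x [-45.5 -33.  -20.5] y [0.2]
  z 132 2234 x [-44.3 -32.6 -21.2] y [-0.2]
  x -48 334 ztop [131.3 132.4]
  x -45 680 ztop [131.8 132.8]
  x -42 683 ztop [131.8 132.9]
  x -39 711 ztop [131.9 133.2]
  x -36 692 ztop [131.8 132.9]
  x -33 698 ztop [131.8 132.9]
  x -30 687 ztop [131.8 132.9]
  x -27 694 ztop [131.8 132.8]
  x -24 696 ztop [131.8 132.8]
  x -21 380 ztop [131.5 132.6]
scene 255 z top 138.9
  z 68 11 x [-47.6 -45.3 -42.8] y [-0.1]
  z 73 16 x [-47.  -46.  -43.1] y [4.4]
  z 78 10 x [-47.3 -44.8 -42.4] y [-5.8]
  z 83 17 x [-47.  -45.2 -34.9] y [5.6]
  z 88 11 x [-47.4 -45.3 -42.8] y [-1.6]
  z 93 13 x [-47.8 -44.7 -43. ] y [1.3]
  z 98 17 x [-48.2 -45.1 -42.8] y [1.3]
  z 103 13 x [-47.1 -45.1 -43.7] y [-5.9]
  z 108 13 x [-46.7 -44.2 -42.4] y [1.8]
  z 113 15 x [-47.5 -44.5 -42.8] y [-0.2]
  z 118 17 x [-46.8 -44.8 -42.1] y [2.7]
  z 123 13 x [-46.5 
[... 720 characters left out ...]
7 132.9]
  x -24 193 ztop [131.9 132.9]
  x -21 48 ztop [131.4 132.4]
scene 278 z top 137.0
  z 67 16 x [-47.9 -44.5 -31.5] y [7.4]
  z 72 15 x [-48.  -45.1 -42.6] y [-5.3]
  z 77 14 x [-47.  -44.8 -42.9] y [-3.1]
  z 82 10 x [-47.5 -44.7 -41.4] y [-1.5]
  z 87 14 x [-47.4 -45.1 -43.9] y [3.]
  z 92 16 x [-46.8 -44.1 -41.9] y [1.2]
  z 97 11 x [-45.5 -44.3 -42.2] y [0.2]
  z 102 11 x [-48.4 -45.7 -43.5] y [-7.1]
  z 107 19 x [-47.3 -45.7 -42. ] y [-1.7]
  z 112 12 x [-46.8 -44.5 -42.3] y [8.1]
  z 117 15 x [-46.9 -44.5 -41.3] y [-0.9]
  z 122 13 x [-47.6 -44.9 -42.1] y [-8.8]
t 39.78 pos [563.2  48.3 195.7] w -95.84 tilt 14.61 F [0.7 1.1 0.8] grip 85.4 q [-0.02  0.14  1.76 -0.02  0.99  1.66]
```

View pics/kw_w.png

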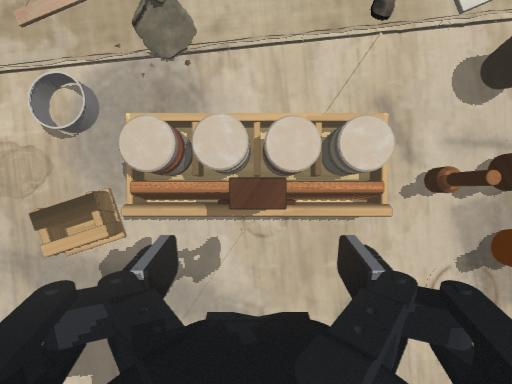

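The key stands upright in the slot with its top level at 132, flat face against the cheek, and centred at y≈0. Next I'll level the tool and go to the brown tamper.

```bash
python3 -m handwheel '[{"dx":0,"dy":0,"dz":0,"ax":0,"ay":0,"az":-0.12,"hand":0},{"dx":0,"dy":0,"dz":0,"ax":0,"ay":0,"az":-0.121,"hand":0},{"dx":0,"dy":0,"dz":0,"ax":0,"ay":0,"az":0,"hand":0},{"dx":0,"dy":0,"dz":0,"ax":0,"ay":0,"az":0,"hand":0}]'
python3 plan.py 545 -288 215 -95.86
```

```text
clock: 40.12
eef_pos: [561.8, 47.8, 187.8]
tool_rot: [1.285, 1.157, -1.283]
wrist_force: [-0.2, -0.5, -0.1]
gripper_width: 85.4
t 40.12 pos [561.8  47.8 187.8] w -95.89 tilt 0.12 F [-0.2 -0.5 -0.1] grip 85.4 q [-0.04  0.27  1.57 -0.    1.3   1.64]
d cm [-2.705  1.78  33.577]
turn [-0.0005  0.0002 -0.0022] new-frame d [-2.717  1.759 33.577]
```

```bash
python3 -m handwheel '[{"dx":-0.5,"dy":0.2,"dz":3.73,"ax":0,"ay":0,"az":0,"hand":0},{"dx":-0.5,"dy":0.2,"dz":3.73,"ax":0,"ay":0,"az":0,"hand":0},{"dx":-0.5,"dy":0.2,"dz":3.73,"ax":0,"ay":0,"az":0,"hand":0},{"dx":-0.5,"dy":0.2,"dz":3.73,"ax":0,"ay":0,"az":0,"hand":0},{"dx":-0.5,"dy":0.2,"dz":3.73,"ax":0,"ay":0,"az":0,"hand":0}]'
python3 -m handwheel '[{"dx":0,"dy":0.2,"dz":3.73,"ax":0,"ay":0,"az":0,"hand":0},{"dx":0,"dy":0.2,"dz":3.73,"ax":0,"ay":0,"az":0,"hand":0},{"dx":0,"dy":0.2,"dz":3.73,"ax":0,"ay":0,"az":0,"hand":0},{"dx":0,"dy":0.2,"dz":3.73,"ax":0,"ay":0,"az":0,"hand":0},{"dx":0,"dy":0,"dz":0,"ax":0,"ay":0,"az":0,"hand":0}]'
python3 -m handwheel '[{"dx":0,"dy":0,"dz":0,"ax":0,"ay":0,"az":0,"hand":0},{"dx":0,"dy":0,"dz":0,"ax":0,"ay":0,"az":0,"hand":0},{"dx":0,"dy":0,"dz":0,"ax":0,"ay":0,"az":0,"hand":0}]'
cat > tam.py <<'E'
from h import *
for n in ('wrist','top'):
    c=cap(n);P=cloud(c);h=P[...,2]
    if n=='wrist': save(c['img'],'wt.png')
    for lo,hi in ((122,140),(40,50)):
        m=((h>lo)&(h<hi)&(abs(P[...,0]-572)<40)&(abs(P[...,1]+288)<40)).astype(np.uint8)
        nn,l,s,ce=cv2.connectedComponentsWithStats(m)
        for i in range(1,nn):
            if s[i,4]<12: continue
            q=P[l==i];zz=np.median(q[:,2]);k=np.argwhere(l==i)
            w=np.array([onplane(c,u,v,zz)[:2] for v,u in k],np.float32);(x,y),r=cv2.minEnclosingCircle(w)
            print(n,lo,'px',ce[i].round(),s[i,4],'mean',q.mean(0).round(1),'circ',round(x,1),round(y,1),round(r,1),'z',zz.round(1))
E
python3 tam.py; python3 plan.py 571 -290 150 -95.86
```

```text
clock: 40.53
eef_pos: [549.6, -139.2, 214.2]
tool_rot: [1.285, 1.157, -1.282]
wrist_force: [0.3, 0.5, -0.5]
gripper_width: 85.5
clock: 40.95
eef_pos: [542.4, -294.2, 213.5]
tool_rot: [1.285, 1.15, -1.289]
wrist_force: [0.0, 0.1, 0.4]
gripper_width: 85.9
clock: 41.2
eef_pos: [543.5, -285.8, 214.0]
tool_rot: [1.285, 1.158, -1.281]
wrist_force: [0.2, 1.1, 0.1]
gripper_width: 85.8
wrist 122 px [259. 162.] 550 mean [ 573.4 -291.1  130.3] circ 573.4 -291.1 12.3 z 130.6
wrist 40 px [258. 146.] 456 mean [ 581.  -291.5   43.5] circ 573.6 -291.5 22.4 z 43.9
top 122 px [360. 183.] 34 mean [ 565.7 -290.9  130.9] circ 566.9 -290.6 11.9 z 131.3
top 40 px [350. 189.] 105 mean [ 566.  -285.4   44.4] circ 569.7 -290.0 22.8 z 44.4
t 41.3 pos [ 543.9 -285.9  214.2] w -95.75 tilt 0.14 F [-0.3  0.1  0.1] grip 85.2 q [-0.6   0.33  1.42  0.    1.39  1.07]
d cm [6.428 2.724 0.142]
turn [ 0.002  -0.0001 -0.0024] new-frame d [6.422 2.74  0.136]
```

View pics/wt.png

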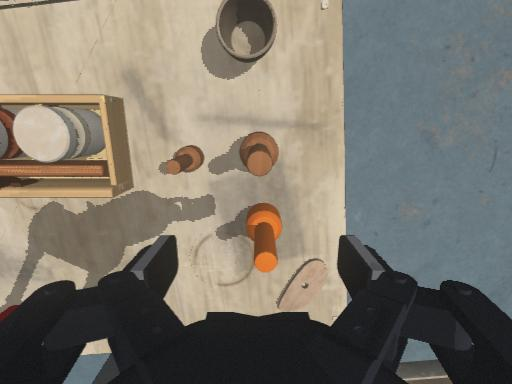

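```bash
python3 -m handwheel '[{"dx":2,"dy":0.97,"dz":0.06,"ax":0,"ay":0,"az":0,"hand":0},{"dx":2,"dy":0.97,"dz":0.06,"ax":0,"ay":0,"az":0,"hand":0},{"dx":2,"dy":0.97,"dz":0.06,"ax":0,"ay":0,"az":0,"hand":0},{"dx":0,"dy":0,"dz":0,"ax":0,"ay":0,"az":0,"hand":0},{"dx":0,"dy":0,"dz":0,"ax":0,"ay":0,"az":0,"hand":0}]' 80
python3 -m handwheel '[{"dx":0,"dy":0,"dz":0,"ax":0,"ay":0,"az":0,"hand":0},{"dx":0,"dy":0,"dz":0,"ax":0,"ay":0,"az":0,"hand":0},{"dx":0,"dy":0,"dz":0,"ax":0,"ay":0,"az":0,"hand":0}]'
python3 tam.py|grep wrist; python3 plan.py 572.5 -290.5 51 -95.86
```

```text
clock: 41.72
eef_pos: [572.4, -290.8, 153.0]
tool_rot: [1.283, 1.162, -1.283]
wrist_force: [-0.6, 0.2, 0.0]
gripper_width: 85.3
clock: 41.97
eef_pos: [573.1, -292.6, 155.7]
tool_rot: [1.285, 1.155, -1.282]
wrist_force: [-0.3, -0.7, 0.4]
gripper_width: 85.5
wrist 122 px [254. 213.] 853 mean [ 574.4 -291.2  130. ] circ 574.3 -291.3 12.9 z 130.5
wrist 40 px [255. 181.] 666 mean [ 580.4 -292.1   43.6] circ 574.1 -291.0 22.3 z 44.1
t 42.07 pos [ 573.  -292.6  155.2] w -95.86 tilt 0.22 F [ 0.7  0.1 -0.6] grip 85.4 q [-0.58  0.41  1.44  0.    1.28  1.09]
d cm [10.422 -0.105 -0.216]
turn [-0.      0.001  -0.0037] new-frame d [10.423 -0.066 -0.205]
```

Aligned; going down and closing.

```bash
python3 -m handwheel '[{"dx":3,"dy":0.05,"dz":-0.15,"ax":0,"ay":0,"az":0,"hand":0},{"dx":3,"dy":0,"dz":0,"ax":0,"ay":0,"az":0,"hand":0},{"dx":3,"dy":0,"dz":0,"ax":0,"ay":0,"az":0,"hand":0},{"dx":1.4,"dy":0,"dz":0,"ax":0,"ay":0,"az":0,"hand":0},{"dx":0,"dy":0,"dz":0,"ax":0,"ay":0,"az":0,"hand":0}]' 80
python3 -m handwheel '[{"dx":0,"dy":0,"dz":0,"ax":0,"ay":0,"az":0,"hand":0},{"dx":0,"dy":0,"dz":0,"ax":0,"ay":0,"az":0,"hand":0},{"dx":0,"dy":0,"dz":0,"ax":0,"ay":0,"az":0,"hand":0},{"dx":0,"dy":0,"dz":0,"ax":0,"ay":0,"az":0,"hand":0}]'
python3 -c "
from h import *
c=cap('wrist');save(c['img'],'wt2.png')"; python3 plan.py 572.5 -290.5 51 -95.86
```

```text
clock: 42.48
eef_pos: [571.0, -289.5, 46.4]
tool_rot: [1.285, 1.165, -1.286]
wrist_force: [-1.5, 0.3, -0.0]
gripper_width: 85.4
clock: 42.82
eef_pos: [574.7, -291.7, 51.8]
tool_rot: [1.285, 1.154, -1.281]
wrist_force: [-0.7, 0.1, -1.2]
gripper_width: 85.0
t 42.87 pos [ 574.5 -291.5   51.5] w -95.86 tilt 0.27 F [-0.2 -0.4 -0.3] grip 85.4 q [-0.58  0.49  1.58  0.    1.06  1.09]
d cm [ 0.053 -0.21  -0.084]
turn [ 0.      0.0014 -0.0046] new-frame d [ 0.054 -0.21  -0.084]
```

View pics/wt2.png

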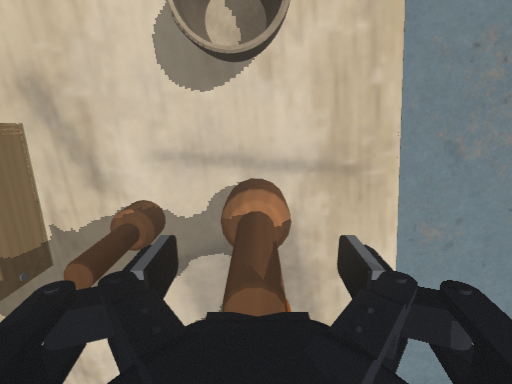

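```bash
python3 -m handwheel '[{"dx":0,"dy":-0.1,"dz":0,"ax":0,"ay":0,"az":0,"hand":1},{"dx":0,"dy":0,"dz":0,"ax":0,"ay":0,"az":0,"hand":1},{"dx":0,"dy":0,"dz":0,"ax":0,"ay":0,"az":0,"hand":1},{"dx":0,"dy":0,"dz":0,"ax":0,"ay":0,"az":0,"hand":1},{"dx":0,"dy":0,"dz":0,"ax":0,"ay":0,"az":0,"hand":1}]' 80
python3 -m handwheel '[{"dx":0,"dy":0,"dz":0,"ax":0,"ay":0,"az":0,"hand":1},{"dx":0,"dy":0,"dz":0,"ax":0,"ay":0,"az":0,"hand":1},{"dx":0,"dy":0,"dz":0,"ax":0,"ay":0,"az":0,"hand":1}]'
python3 plan.py
python3 -m handwheel '[{"dx":-1,"dy":0,"dz":0,"ax":0,"ay":0,"az":0,"hand":1},{"dx":-3,"dy":0,"dz":0,"ax":0,"ay":0,"az":0,"hand":1},{"dx":-3,"dy":0,"dz":0,"ax":0,"ay":0,"az":0,"hand":1},{"dx":-3,"dy":0,"dz":0,"ax":0,"ay":0,"az":0,"hand":1},{"dx":-3,"dy":0,"dz":0,"ax":0,"ay":0,"az":0,"hand":1}]'
python3 -m handwheel '[{"dx":-3,"dy":0,"dz":0,"ax":0,"ay":0,"az":0,"hand":1},{"dx":0,"dy":0,"dz":0,"ax":0,"ay":0,"az":0,"hand":1},{"dx":0,"dy":0,"dz":0,"ax":0,"ay":0,"az":0,"hand":1},{"dx":0,"dy":0,"dz":0,"ax":0,"ay":0,"az":0,"hand":1}]'
python3 plan.py 583 43 210 -95.86
python3 - <<'E'
from h import *
o=bot.get_obs();c=cap('wrist');save(c['img'],'wt3.png');P=cloud(c);M=R.from_rotvec(o['tool_rot']).as_matrix()
L=(P-o['eef_pos'])@M;im=c['img'].astype(int)
m=(abs(L[...,2])<30)&(abs(L[...,1])<45)&(im[...,0]>im[...,2]+25)&(P[...,2]>80)
q=L[m];print(len(q))
for lo in range(-90,70,8):
    s=q[(q[:,0]>lo)&(q[:,0]<=lo+8)]
    if len(s)>10: print(lo,len(s),'y',np.percentile(s[:,1],[2,50,98]).round(1),'z',np.percentile(s[:,2],[2,50,98]).round(1))
E
python3 -c "
from h import *
c=cap('scene');save(cv2.resize(c['img'][60:240,240:400],None,fx=4,fy=3.3),'st3.png')"
```

```text
clock: 43.28
eef_pos: [572.7, -290.8, 50.0]
tool_rot: [1.285, 1.158, -1.283]
wrist_force: [-0.1, 1.1, 0.5]
gripper_width: 25.7
clock: 43.53
eef_pos: [572.8, -290.9, 50.2]
tool_rot: [1.285, 1.157, -1.282]
wrist_force: [0.4, 0.6, 2.2]
gripper_width: 23.1
t 43.53 pos [ 572.8 -290.9   50.2] w -95.85 tilt 0.13 F [0.4 0.6 2.2] grip 23.1 q [-0.58  0.49  1.58  0.    1.06  1.09]
clock: 43.95
eef_pos: [571.7, -290.5, 180.9]
tool_rot: [1.285, 1.159, -1.284]
wrist_force: [0.6, -1.4, -3.2]
gripper_width: 23.5
clock: 44.28
eef_pos: [571.4, -290.3, 208.6]
tool_rot: [1.285, 1.16, -1.284]
wrist_force: [-0.9, -0.3, -3.5]
gripper_width: 23.2
t 44.28 pos [ 571.4 -290.3  208.6] w -95.86 tilt 0.07 F [-0.9 -0.3 -3.5] grip 23.2 q [-0.58  0.38  1.36  0.    1.4   1.09]
d cm [ -0.102  -2.243 -33.271]
turn [ 0.     -0.0011  0.0005] new-frame d [ -0.141  -2.244 -33.27 ]
7519
-82 2150 y [ 0.7  7.1 12.4] z [-10.2   0.5  11.3]
-74 632 y [ 5.  10.9 12.7] z [-10.5   0.9  11.7]
-66 502 y [ 5.1 10.9 12.8] z [-10.4   0.5  11.5]
-58 401 y [ 5.3 10.9 12.6] z [-10.5   0.5  11.6]
-50 338 y [ 5.2 10.9 12.6] z [-10.4   0.5  11.6]
-42 285 y [ 5.3 11.  12.6] z [-10.3   1.   11.8]
-34 231 y [ 5.2 10.8 12.6] z [-10.3   0.5  11.7]
-26 202 y [ 5.3 10.9 12.4] z [-10.5   0.5  11.9]
-18 180 y [ 4.8 10.8 12.5] z [-10.4   0.7  11.6]
-10 156 y [ 4.7 10.8 12.4] z [-10.6   0.4  11.7]
-2 715 y [-0.1 10.6 17.4] z [-16.1   1.1  18.1]
6 1144 y [-0.9 15.5 23.5] z [-22.1   0.4  23.7]
14 193 y [ 5.8 22.2 24.7] z [-21.9   1.8  23.9]
22 132 y [10.3 22.8 24.7] z [-21.2   0.4  22. ]
30 112 y [10.2 22.3 24.8] z [-19.8   1.5  21. ]
38 103 y [10.9 22.5 24.7] z [-20.9  -0.4  21.5]
46 37 y [14.4 23.  24.6] z [-18.8   2.   19.2]
```

View pics/wt3.png

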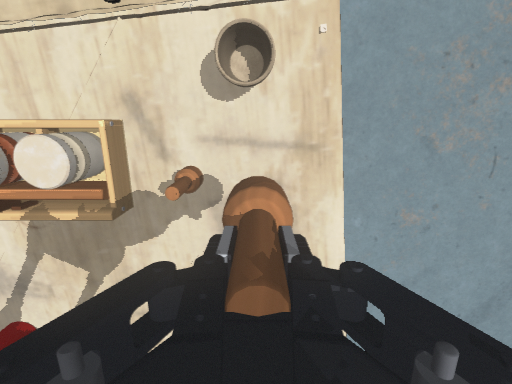

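View pics/st3.png

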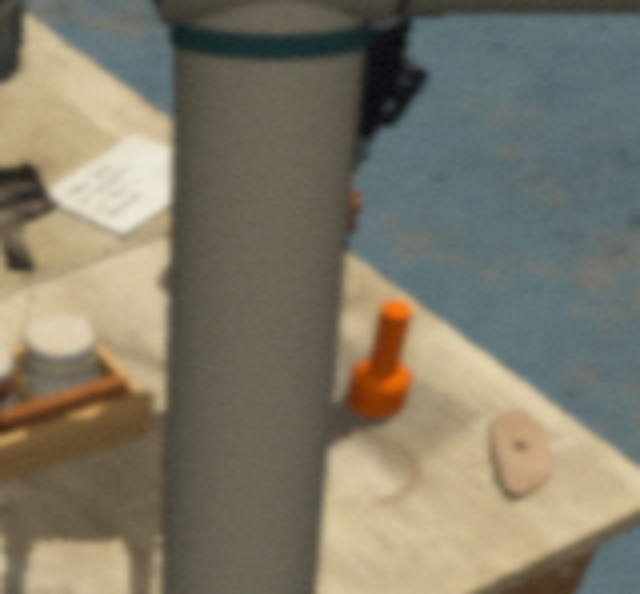

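```bash
python3 -m handwheel '[{"dx":-0.5,"dy":-0.28,"dz":-3.7,"ax":0,"ay":0,"az":0,"hand":1},{"dx":-0.5,"dy":-0.28,"dz":-3.7,"ax":0,"ay":0,"az":0,"hand":1},{"dx":0,"dy":-0.28,"dz":-3.7,"ax":0,"ay":0,"az":0,"hand":1},{"dx":0,"dy":-0.28,"dz":-3.7,"ax":0,"ay":0,"az":0,"hand":1},{"dx":0,"dy":-0.28,"dz":-3.7,"ax":0,"ay":0,"az":0,"hand":1}]'
python3 -m handwheel '[{"dx":0,"dy":-0.28,"dz":-3.7,"ax":0,"ay":0,"az":0,"hand":1},{"dx":0,"dy":-0.28,"dz":-3.7,"ax":0,"ay":0,"az":0,"hand":1},{"dx":0,"dy":-0.28,"dz":-3.7,"ax":0,"ay":0,"az":0,"hand":1},{"dx":0,"dy":-0.28,"dz":-3.7,"ax":0,"ay":0,"az":0,"hand":1},{"dx":0,"dy":0,"dz":0,"ax":0,"ay":0,"az":0,"hand":1}]'
python3 -m handwheel '[{"dx":0,"dy":0,"dz":0,"ax":0,"ay":0,"az":0,"hand":1},{"dx":0,"dy":0,"dz":0,"ax":0,"ay":0,"az":0,"hand":1},{"dx":0,"dy":0,"dz":0,"ax":0,"ay":0,"az":0,"hand":1}]'
python3 plan.py 580.2 46.3 190 -95.86
python3 - <<'E'
from h import *
c=cap('wrist');save(c['img'],'wt4.png')
c=cap('scene');save(cv2.resize(c['img'][80:240,150:310],None,fx=4,fy=3.7,interpolation=cv2.INTER_CUBIC),'st4.png')
E
```

```text
clock: 44.8
eef_pos: [576.1, -103.6, 217.9]
tool_rot: [1.285, 1.161, -1.285]
wrist_force: [0.4, 0.1, -3.1]
gripper_width: 23.5
clock: 45.22
eef_pos: [579.7, 50.6, 218.0]
tool_rot: [1.283, 1.168, -1.279]
wrist_force: [0.4, -0.4, -3.7]
gripper_width: 23.4
clock: 45.47
eef_pos: [580.9, 41.9, 218.9]
tool_rot: [1.284, 1.158, -1.285]
wrist_force: [0.9, 0.0, -2.8]
gripper_width: 23.4
t 45.47 pos [580.9  41.9 218.9] w -95.91 tilt 0.06 F [ 0.9  0.  -2.8] grip 23.4 q [-0.05  0.28  1.48 -0.    1.38  1.63]
d cm [ 2.885 -0.112 -0.434]
turn [-0.0009  0.001  -0.0002] new-frame d [ 2.886 -0.111 -0.431]
```

View pics/wt4.png

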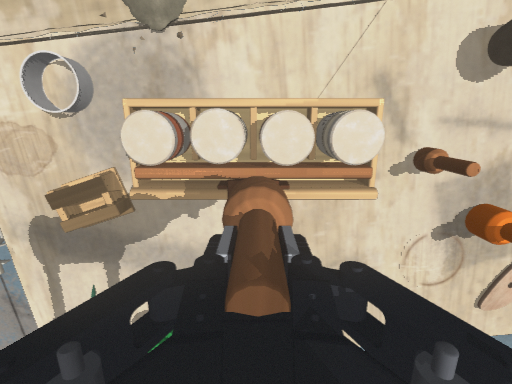

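View pics/st4.png

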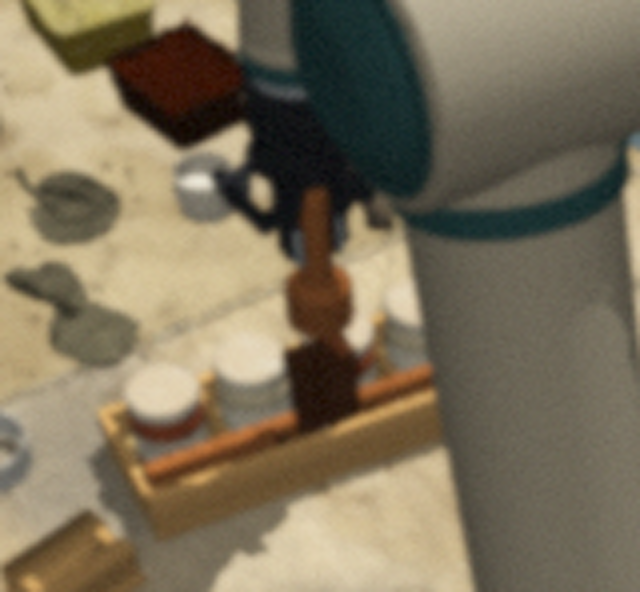

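```bash
python3 -m handwheel '[{"dx":1.5,"dy":-0.05,"dz":-0.4,"ax":0,"ay":0,"az":0,"hand":1},{"dx":1.4,"dy":0,"dz":0,"ax":0,"ay":0,"az":0,"hand":1},{"dx":0,"dy":0,"dz":0,"ax":0,"ay":0,"az":0,"hand":1},{"dx":0,"dy":0,"dz":0,"ax":0,"ay":0,"az":0,"hand":1}]'
python3 plan.py 580.2 46.3 182 -95.86
python3 -m handwheel '[{"dx":0.4,"dy":0,"dz":0,"ax":0,"ay":0,"az":0,"hand":1},{"dx":0.4,"dy":0,"dz":0,"ax":0,"ay":0,"az":0,"hand":1},{"dx":0.3,"dy":0,"dz":0,"ax":0,"ay":0,"az":0,"hand":1},{"dx":0,"dy":0,"dz":0,"ax":0,"ay":0,"az":0,"hand":1}]'
python3 plan.py
```

```text
clock: 45.9
eef_pos: [580.6, 46.0, 190.2]
tool_rot: [1.285, 1.158, -1.286]
wrist_force: [0.3, -0.1, -2.6]
gripper_width: 23.5
t 45.9 pos [580.6  46.  190.2] w -95.94 tilt 0.03 F [ 0.3 -0.1 -2.6] grip 23.5 q [-0.04  0.3   1.53 -0.    1.32  1.63]
d cm [ 0.82  -0.045 -0.027]
turn [-0.0015  0.0005  0.0001] new-frame d [ 0.82  -0.045 -0.026]
clock: 46.23
eef_pos: [581.7, 46.8, 180.2]
tool_rot: [1.285, 1.156, -1.282]
wrist_force: [0.3, 0.1, -2.1]
gripper_width: 23.5
t 46.23 pos [581.7  46.8 180.2] w -95.87 tilt 0.19 F [ 0.3  0.1 -2.1] grip 23.5 q [-0.04  0.31  1.54 -0.    1.29  1.63]
```

Near contact; now pressing in small steps.

```bash
python3 -m handwheel '[{"dx":0.3,"dy":0,"dz":0,"ax":0,"ay":0,"az":0,"hand":1},{"dx":0.3,"dy":0,"dz":0,"ax":0,"ay":0,"az":0,"hand":1},{"dx":0,"dy":0,"dz":0,"ax":0,"ay":0,"az":0,"hand":1}]'
python3 -m handwheel '[{"dx":0.3,"dy":0,"dz":0,"ax":0,"ay":0,"az":0,"hand":1},{"dx":0.3,"dy":0,"dz":0,"ax":0,"ay":0,"az":0,"hand":1},{"dx":0,"dy":0,"dz":0,"ax":0,"ay":0,"az":0,"hand":1}]'
python3 plan.py
```

```text
clock: 46.48
eef_pos: [581.6, 47.1, 173.8]
tool_rot: [1.285, 1.157, -1.282]
wrist_force: [1.0, -1.2, -0.5]
gripper_width: 23.5
clock: 46.73
eef_pos: [581.4, 47.1, 167.4]
tool_rot: [1.285, 1.157, -1.282]
wrist_force: [0.3, 0.5, -0.6]
gripper_width: 23.2
t 46.73 pos [581.4  47.1 167.4] w -95.85 tilt 0.13 F [ 0.3  0.5 -0.6] grip 23.2 q [-0.04  0.31  1.56 -0.    1.26  1.63]
```

```bash
python3 - <<'E'
from h import *
c=cap('wrist');save(c['img'],'wt5.png')
c=cap('scene');save(cv2.resize(c['img'][80:240,150:310],None,fx=4,fy=3.7,interpolation=cv2.INTER_CUBIC),'st5.png')
E
python3 -c "
import re;s=open('kw.py').read();open('kw2.py','w').write(s)"; python3 kw.py | sed -n '/scene/,$p'
```

```text
scene 482 z top 234.3
  z 164 27 x [-51.4 -43.1 -25.5] y [3.1]
  z 169 15 x [-46.3 -40.7 -27.5] y [8.]
  z 179 9 x [-43.9 -42.2 -36.8] y [5.5]
  z 194 17 x [-43.9 -41.1 -37. ] y [3.6]
  z 204 13 x [-44.4 -41.6 -38.3] y [2.5]
  z 209 11 x [-43.7 -40.9 -35.7] y [2.9]
  z 219 12 x [-46.8 -42.9 -38.3] y [-0.2]
  z 224 11 x [-45.1 -42.4 -33.7] y [4.9]
  z 229 11 x [-43.6 -41.5 -39.5] y [1.5]
  z 234 13 x [-43.7 -42.4 -29.8] y [0.3]
```

View pics/st5.png

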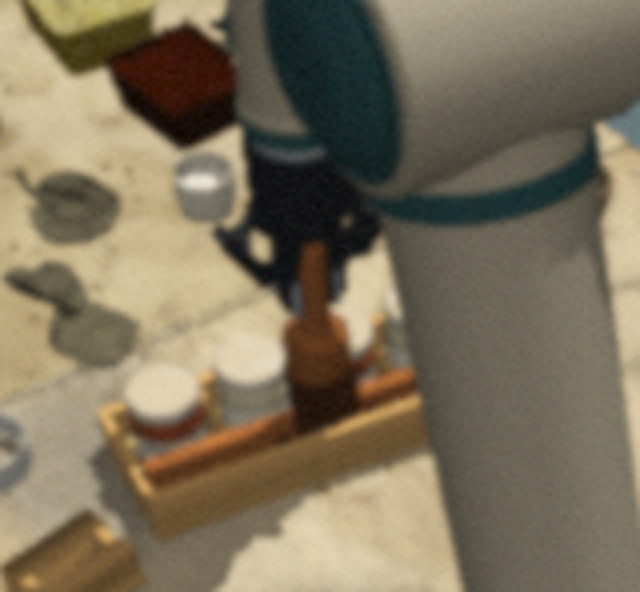

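View pics/wt5.png

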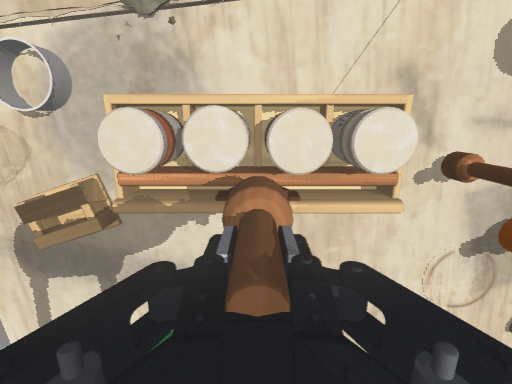

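```bash
cat > th.py <<'E'
from h import *
o=bot.get_obs();c=cap('wrist');P=cloud(c);M=R.from_rotvec(o['tool_rot']).as_matrix()
L=(P-o['eef_pos'])@M;im=c['img'].astype(int)
m=(abs(L[...,2])<12)&(L[...,1]>-3)&(L[...,1]<9)&(im[...,0]>im[...,2]+25)&(L[...,0]<-50)&(L[...,0]>-110)
q=L[m];x0=np.percentile(q[:,0],20);print('handle top tool x',x0.round(1),'-> tamper bottom z',(o['eef_pos'][2]-x0-132).round(1),'F',o['wrist_force'].round(1),'pos',o['eef_pos'].round(1))
m=(abs(L[...,2])<8)&(L[...,1]>-3)&(L[...,1]<15)&(im[...,0]>im[...,2]+25)&(L[...,0]<-15)&(L[...,0]>-70)
q=L[m];print('tilt slope',np.polyfit(q[:,0],q[:,1],1).round(3))
E
python3 th.py
python3 -m handwheel '[{"dx":0.3,"dy":0,"dz":0,"ax":0,"ay":0,"az":0,"hand":1},{"dx":0.3,"dy":0,"dz":0,"ax":0,"ay":0,"az":0,"hand":1},{"dx":0,"dy":0,"dz":0,"ax":0,"ay":0,"az":0,"hand":1}]'
python3 th.py
```

```text
handle top tool x -80.9 -> tamper bottom z 116.2 F [-0.6 -0.7 -2.3] pos [580.8  47.1 167.4]
tilt slope [-2.0000e-03  1.1272e+01]
clock: 47.23
eef_pos: [580.8, 47.1, 161.3]
tool_rot: [1.284, 1.158, -1.283]
wrist_force: [-0.7, -0.1, -2.3]
gripper_width: 23.3
handle top tool x -80.9 -> tamper bottom z 110.1 F [-0.7 -0.1 -2.3] pos [580.8  47.1 161.3]
tilt slope [-3.0000e-03  1.1219e+01]
```

Run:
```python
from h import *
c=cap('scene');save(cv2.resize(c['img'][130:210,190:270],None,fx=7,fy=7,interpolation=cv2.INTER_CUBIC),'st6.png')
Q=cloud(c)
C=np.array([614.0,42.8]);a=np.radians(-5.86);ex=np.array([np.cos(a),np.sin(a)]);ey=np.array([-np.sin(a),np.cos(a)])
d=Q[...,:2]-C;X=d@ex;Y=d@ey;Z=Q[...,2];im=c['img'].astype(int)
for lo in range(50,180,6):
    s=(abs(Y)<20)&(X>-65)&(X<-5)&(Z>lo)&(Z<=lo+6)
    if s.sum()>4: print(lo,s.sum(),np.percentile(X[s],[5,50,95]).round(0),np.percentile(Y[s],[5,95]).round(0),im[s].mean(0).round())
```

```text
50 18 [-61. -52. -42.] [-11.  18.] [104.  79.  47.]
56 50 [-60. -54. -44.] [-17.  17.] [124.  95.  58.]
62 18 [-50. -45. -44.] [-16.  17.] [46. 28. 16.]
68 13 [-47. -45. -42.] [-17.  16.] [37. 22. 12.]
74 19 [-47. -45. -42.] [-18.  15.] [38. 22. 12.]
80 17 [-46. -44. -42.] [-16.  19.] [37. 21. 12.]
86 12 [-46. -45. -42.] [-17.  16.] [37. 20. 10.]
92 13 [-47. -45. -42.] [-12.  17.] [42. 25. 14.]
98 13 [-48. -46. -44.] [-18.  16.] [50. 29. 15.]
116 23 [-57. -54. -47.] [-19.  18.] [71. 43. 23.]
122 13 [-56. -53. -48.] [-14.  16.] [74. 44. 23.]
128 15 [-56. -54. -48.] [-7. 18.] [76. 46. 24.]
134 19 [-57. -53. -47.] [-15.  19.] [77. 47. 26.]
140 13 [-57. -55. -47.] [-12.  19.] [82. 50. 28.]
146 29 [-57. -51. -19.] [-14.  19.] [101.  65.  38.]
152 53 [-55. -45. -27.] [-17.  17.] [111.  70.  40.]
158 32 [-49. -40. -26.] [-14.  17.] [103.  66.  38.]
164 13 [-44. -41. -31.] [-8. 11.] [87. 55. 32.]
170 12 [-44. -40. -34.] [-10.  11.] [87. 57. 36.]
176 9 [-45. -42. -40.] [-8.  9.] [89. 60. 36.]
```

View pics/st6.png

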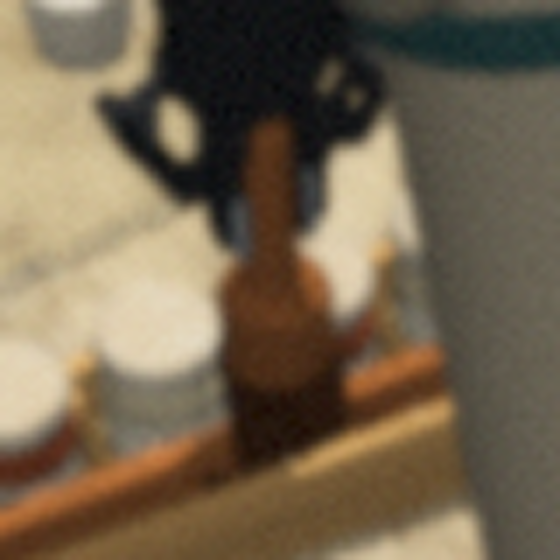

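The key's top is now about 110 under the tamper head, so it is going down. I'll keep pressing until it resists.

```bash
python3 -m handwheel '[{"dx":0.2,"dy":0,"dz":0,"ax":0,"ay":0,"az":0,"hand":1},{"dx":0,"dy":0,"dz":0,"ax":0,"ay":0,"az":0,"hand":1}]'|grep -E 'eef|force'
python3 -m handwheel '[{"dx":0.2,"dy":0,"dz":0,"ax":0,"ay":0,"az":0,"hand":1},{"dx":0,"dy":0,"dz":0,"ax":0,"ay":0,"az":0,"hand":1}]'|grep -E 'eef|force'
python3 -m handwheel '[{"dx":0.2,"dy":0,"dz":0,"ax":0,"ay":0,"az":0,"hand":1},{"dx":0,"dy":0,"dz":0,"ax":0,"ay":0,"az":0,"hand":1}]'|grep -E 'eef|force'
python3 th.py
```

```text
eef_pos: [580.9, 47.1, 159.6]
wrist_force: [-0.3, 0.1, -1.8]
eef_pos: [581.0, 47.0, 158.0]
wrist_force: [-1.2, -0.1, 0.9]
eef_pos: [581.2, 47.0, 157.9]
wrist_force: [-3.7, -0.6, 9.5]
handle top tool x -80.9 -> tamper bottom z 106.8 F [-3.7 -0.6  9.5] pos [581.2  47.  157.9]
tilt slope [-5.0000e-03  1.1075e+01]
```

```bash
python3 -m handwheel '[{"dx":0.2,"dy":0,"dz":0,"ax":0,"ay":0,"az":0,"hand":1},{"dx":0,"dy":0,"dz":0,"ax":0,"ay":0,"az":0,"hand":1}]'|grep -E 'eef|force'
python3 -m handwheel '[{"dx":0.2,"dy":0,"dz":0,"ax":0,"ay":0,"az":0,"hand":1},{"dx":0,"dy":0,"dz":0,"ax":0,"ay":0,"az":0,"hand":1},{"dx":0,"dy":0,"dz":0,"ax":0,"ay":0,"az":0,"hand":1}]'|grep -E 'eef|force'
python3 th.py
python3 - <<'E'
from h import *
c=cap('scene');Q=cloud(c)
C=np.array([614.0,42.8]);a=np.radians(-5.86);ex=np.array([np.cos(a),np.sin(a)]);ey=np.array([-np.sin(a),np.cos(a)])
c=cap('wrist');Q=cloud(c);d=Q[...,:2]-C;X=d@ex;Y=d@ey;Z=Q[...,2]
# board profile away from key
out=[]
for lo in range(-62,0,1):
    s=(abs(Y)>60)&(abs(Y)<140)&(X>lo)&(X<=lo+1)&(Z<70)
    if s.sum()>8: out.append((lo,int(np.median(Z[s]))))
print(out)
E
```

```text
eef_pos: [581.5, 47.0, 157.8]
wrist_force: [-5.7, 0.9, 18.4]
eef_pos: [582.2, 47.1, 157.8]
wrist_force: [-7.2, 1.0, 26.4]
handle top tool x -80.9 -> tamper bottom z 106.7 F [-7.2  1.  26.4] pos [582.2  47.1 157.8]
tilt slope [-0.017 10.654]
[(-62, 54), (-61, 55), (-60, 56), (-59, 56), (-58, 56), (-57, 56), (-56, 56), (-55, 57), (-54, 56), (-53, 56), (-52, 56), (-51, 54), (-50, 53), (-49, 52), (-48, 30), (-47, 14), (-46, 2), (-45, 3), (-44, 2), (-43, 2), (-30, 53), (-29, 54), (-28, 54), (-27, 55), (-26, 55), (-25, 54), (-24, 55), (-23, 54), (-22, 54), (-21, 55), (-20, 54), (-19, 54), (-18, 54), (-17, 54), (-16, 40), (-15, 22), (-14, 10), (-13, 10), (-12, 12), (-11, 11), (-10, 12), (-9, 38), (-8, 33), (-7, 40), (-6, 41), (-5, 42), (-4, 43), (-3, 39), (-2, 50), (-1, 56)]
```

The key has stopped hard at 26 N with its top at about 107. The board's edges have moved about 5–6 mm, from -35 to about -30 and from -21.5 to -16. I'll lift off and check.

```bash
python3 -m handwheel '[{"dx":-1,"dy":0,"dz":0,"ax":0,"ay":0,"az":0,"hand":1},{"dx":-2,"dy":0,"dz":0,"ax":0,"ay":0,"az":0,"hand":1},{"dx":-3,"dy":0,"dz":0,"ax":0,"ay":0,"az":0,"hand":1},{"dx":0,"dy":0,"dz":0,"ax":0,"ay":0,"az":0,"hand":1}]'
python3 -m handwheel '[{"dx":0,"dy":-3,"dz":0,"ax":0,"ay":0,"az":0,"hand":1},{"dx":0,"dy":-3,"dz":0,"ax":0,"ay":0,"az":0,"hand":1},{"dx":0,"dy":0,"dz":0,"ax":0,"ay":0,"az":0,"hand":1},{"dx":0,"dy":0,"dz":0,"ax":0,"ay":0,"az":0,"hand":1},{"dx":0,"dy":0,"dz":0,"ax":0,"ay":0,"az":0,"hand":1}]'
cat > brd.py <<'E'
from jars import *
C=np.array([614.0,42.8]);a=np.radians(-5.86);ex=np.array([np.cos(a),np.sin(a)]);ey=np.array([-np.sin(a),np.cos(a)])
c=cap('wrist');save(c['img'],'wb.png');Q=cloud(c);d=Q[...,:2]-C;X=d@ex;Y=d@ey;Z=Q[...,2]
out=[]
for lo in range(-63,62,1):
    s=(abs(Y)>58)&(abs(Y)<140)&(X>lo)&(X<=lo+1)&(Z<70)
    if s.sum()>8 and (lo<-10 or lo>46): out.append((lo,int(np.median(Z[s]))))
print(out)
m=(abs(Y)<22)&(X>-60)&(X<-5)&(Z>95)&(Z<120)
q=np.c_[X[m],Y[m],Z[m]];print('keytop',len(q),np.percentile(q,[2,50,98],axis=0).round(1))
jars(c,86,100)
E
python3 brd.py; python3 plan.py
```

```text
clock: 48.78
eef_pos: [584.8, 46.9, 216.9]
tool_rot: [1.29, 1.15, -1.274]
wrist_force: [2.7, -0.5, -2.3]
gripper_width: 23.8
clock: 49.2
eef_pos: [521.8, 53.1, 211.2]
tool_rot: [1.285, 1.157, -1.282]
wrist_force: [0.8, 0.3, -3.0]
gripper_width: 23.2
[(-61, 55), (-60, 56), (-59, 56), (-58, 57), (-57, 57), (-56, 57), (-55, 57), (-54, 56), (-53, 56), (-52, 55), (-51, 54), (-50, 53), (-49, 51), (-48, 26), (-47, 2), (-46, 3), (-45, 2), (-44, 2), (-43, 2), (-42, 3), (-41, 3), (-40, 2), (-38, 14), (-37, 21), (-35, 28), (-34, 35), (-33, 41), (-32, 47), (-31, 48), (-30, 53), (-29, 53), (-28, 54), (-27, 54), (-26, 54), (-25, 54), (-24, 54), (-23, 54), (-22, 54), (-21, 54), (-20, 54), (-19, 55), (-18, 54), (-17, 54), (-16, 53), (-14, 24), (-13, 11), (-12, 12), (-11, 19), (47, 11), (48, 11), (49, 11), (50, 30), (51, 44), (52, 44), (53, 45), (54, 45), (55, 44), (56, 45), (57, 44), (58, 44), (59, 44)]
keytop 1329 [[-46.4 -21.4 105.1]
 [-33.1   0.5 106.6]
 [-20.1  21.2 108.1]]
px [219.  73.] n 3025 circ 635.4 77.7 r 28.9 rectc [635.6  77.4] [56.9 57.2] z 93.0 col [224. 214. 196.]
px [144.  75.] n 3084 circ 641.0 150.4 r 29.5 rectc [641.5 150.5] [58.5 57.1] z 92.9 col [221. 211. 191.]
px [371.  75.] n 3084 circ 618.8 -67.3 r 29.5 rectc [619.2 -67.3] [58.6 57.1] z 93.0 col [221. 211. 193.]
px [295.  76.] n 3009 circ 626.1 5.4 r 29.0 rectc [626.2   5. ] [56.4 56.3] z 93.0 col [223. 213. 193.]
px [495. 113.] n 235 circ 571.7 -195.4 r 9.0 rectc [ 571.8 -195.5] [17.9 15.6] z 88.5 col [162. 113.  77.]
t 49.25 pos [522.3  53.1 211.3] w -95.86 tilt 0.16 F [ 0.3  0.5 -2.6] grip 23.1 q [-0.03  0.2   1.61 -0.    1.33  1.64]
```

View pics/wb.png

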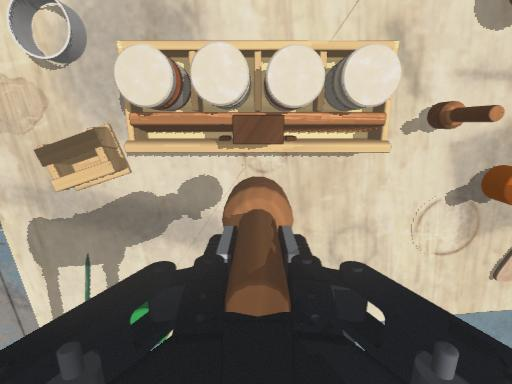

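The board is home, with its edges at -30 and -15.5. The key's top is level at 107 and the four jars are in their cells. Next I'll stand the tamper on the clear table at about (470,-20).

```bash
python3 -m handwheel '[{"dx":2.5,"dy":-1.1,"dz":1.5,"ax":0,"ay":0,"az":0,"hand":1},{"dx":2.5,"dy":-1.1,"dz":1.5,"ax":0,"ay":0,"az":0,"hand":1},{"dx":2.5,"dy":-1.1,"dz":1.5,"ax":0,"ay":0,"az":0,"hand":1},{"dx":2.5,"dy":-1.1,"dz":1.5,"ax":0,"ay":0,"az":0,"hand":1},{"dx":2.5,"dy":-1.1,"dz":1.5,"ax":0,"ay":0,"az":0,"hand":1}]'
python3 -m handwheel '[{"dx":1.5,"dy":0,"dz":0,"ax":0,"ay":0,"az":0,"hand":1},{"dx":0.8,"dy":0,"dz":0,"ax":0,"ay":0,"az":0,"hand":1},{"dx":0,"dy":0,"dz":0,"ax":0,"ay":0,"az":0,"hand":1},{"dx":0,"dy":0,"dz":0,"ax":0,"ay":0,"az":0,"hand":1},{"dx":0,"dy":0,"dz":0,"ax":0,"ay":0,"az":0,"hand":1}]'
python3 th.py; python3 plan.py
```

```text
clock: 49.67
eef_pos: [460.1, -16.8, 85.5]
tool_rot: [1.285, 1.156, -1.282]
wrist_force: [-0.0, -0.4, -3.7]
gripper_width: 23.3
clock: 50.08
eef_pos: [461.4, -15.9, 64.6]
tool_rot: [1.286, 1.155, -1.28]
wrist_force: [0.1, -0.1, -2.6]
gripper_width: 23.4
handle top tool x -80.9 -> tamper bottom z 13.5 F [ 0.1 -0.1 -2.6] pos [461.4 -15.9  64.6]
tilt slope [-6.0000e-03  1.1084e+01]
t 50.13 pos [461.3 -15.9  64.7] w -95.82 tilt 0.29 F [-0.3  0.6 -2.2] grip 23.3 q [-0.19  0.24  1.96  0.    0.93  1.49]
```

```bash
python3 -m handwheel '[{"dx":0.5,"dy":0,"dz":0,"ax":0,"ay":0,"az":0,"hand":1},{"dx":0.4,"dy":0,"dz":0,"ax":0,"ay":0,"az":0,"hand":1},{"dx":0.3,"dy":0,"dz":0,"ax":0,"ay":0,"az":0,"hand":1},{"dx":0,"dy":0,"dz":0,"ax":0,"ay":0,"az":0,"hand":1},{"dx":0,"dy":0,"dz":0,"ax":0,"ay":0,"az":0,"hand":1}]'; python3 plan.py
python3 -m handwheel '[{"dx":0.15,"dy":0,"dz":0,"ax":0,"ay":0,"az":0,"hand":1},{"dx":0.1,"dy":0,"dz":0,"ax":0,"ay":0,"az":0,"hand":1},{"dx":0,"dy":0,"dz":0,"ax":0,"ay":0,"az":0,"hand":1},{"dx":0,"dy":0,"dz":0,"ax":0,"ay":0,"az":0,"hand":1}]'; python3 th.py
```

```text
clock: 50.55
eef_pos: [459.2, -15.8, 51.4]
tool_rot: [1.285, 1.158, -1.283]
wrist_force: [-0.5, -0.0, -2.7]
gripper_width: 23.2
t 50.55 pos [459.2 -15.8  51.4] w -95.85 tilt 0.08 F [-0.5 -0.  -2.7] grip 23.2 q [-0.19  0.26  1.98  0.    0.9   1.49]
clock: 50.88
eef_pos: [459.8, -15.9, 50.2]
tool_rot: [1.285, 1.157, -1.282]
wrist_force: [-2.3, 0.3, 3.9]
gripper_width: 23.2
handle top tool x -80.9 -> tamper bottom z -0.9 F [-2.3  0.3  3.9] pos [459.8 -15.9  50.2]
tilt slope [-6.0000e-03  1.1075e+01]
```

On the table. Releasing and withdrawing.

```bash
python3 -m handwheel '[{"dx":0,"dy":0,"dz":0,"ax":0,"ay":0,"az":0,"hand":0.5},{"dx":0,"dy":0,"dz":0,"ax":0,"ay":0,"az":0,"hand":0.3},{"dx":0,"dy":0,"dz":0,"ax":0,"ay":0,"az":0,"hand":0},{"dx":0,"dy":0,"dz":0,"ax":0,"ay":0,"az":0,"hand":0},{"dx":0,"dy":0,"dz":0,"ax":0,"ay":0,"az":0,"hand":0}]'
python3 -m handwheel '[{"dx":-1,"dy":0,"dz":0,"ax":0,"ay":0,"az":0,"hand":0},{"dx":-3,"dy":0,"dz":0,"ax":0,"ay":0,"az":0,"hand":0},{"dx":-4,"dy":0,"dz":0,"ax":0,"ay":0,"az":0,"hand":0},{"dx":-4,"dy":0,"dz":0,"ax":0,"ay":0,"az":0,"hand":0},{"dx":-4,"dy":0,"dz":0,"ax":0,"ay":0,"az":0,"hand":0}]'
python3 -m handwheel '[{"dx":-3,"dy":-3,"dz":0,"ax":0,"ay":0,"az":0,"hand":0},{"dx":-1,"dy":-3,"dz":0,"ax":0,"ay":0,"az":0,"hand":0},{"dx":0,"dy":-2,"dz":0,"ax":0,"ay":0,"az":0,"hand":0},{"dx":0,"dy":0,"dz":0,"ax":0,"ay":0,"az":0,"hand":0},{"dx":0,"dy":0,"dz":0,"ax":0,"ay":0,"az":0,"hand":0}]'
python3 plan.py; python3 brd.py
python3 - <<'E'
from h import *
c=cap('wrist');save(c['img'],'wf.png');P=cloud(c);h=P[...,2]
for lo in range(50,140,10):
    s=(h>lo)&(h<=lo+10)&(abs(P[...,0]-461)<30)&(abs(P[...,1]+16)<30)
    if s.sum()>5: q=P[s];print(lo,s.sum(),np.percentile(q[:,0],[95]).round(1),np.percentile(q[:,1],[5,50,95]).round(1))
c=cap('scene');save(c['img'],'sf.png')
c=cap('top');save(c['img'],'tf.png')
E
```

```text
clock: 51.35
eef_pos: [459.6, -15.9, 49.2]
tool_rot: [1.285, 1.157, -1.283]
wrist_force: [0.5, 0.5, 0.7]
gripper_width: 81.8
clock: 51.77
eef_pos: [458.6, -15.7, 210.7]
tool_rot: [1.285, 1.158, -1.283]
wrist_force: [1.0, -0.5, -0.5]
gripper_width: 85.5
clock: 52.18
eef_pos: [379.5, -7.6, 248.8]
tool_rot: [1.286, 1.156, -1.282]
wrist_force: [-0.1, 0.1, -0.3]
gripper_width: 85.1
t 52.18 pos [379.5  -7.6 248.8] w -95.86 tilt 0.22 F [-0.1  0.1 -0.3] grip 85.1 q [-0.2  -0.05  1.8   0.    1.39  1.47]
[(-63, -1), (-62, 31), (-61, 53), (-60, 56), (-59, 56), (-58, 57), (-57, 56), (-56, 57), (-55, 57), (-54, 56), (-53, 56), (-52, 55), (-51, 54), (-50, 53), (-49, 52), (-38, 19), (-37, 20), (-36, 25), (-35, 31), (-34, 35), (-33, 40), (-32, 45), (-31, 50), (-30, 53), (-29, 54), (-28, 54), (-27, 55), (-26, 54)]
keytop 307 [[-47.9 -21.   95.4]
 [-47.1   0.2 103.4]
 [-45.7  21.2 107.3]]
px [187.   7.] n 285 circ 570.0 46.8 r 26.0 rectc [568.8  47. ] [51.7  9. ] z 93.2 col [36. 26. 20.]
px [494.  73.] n 248 circ 469.7 -282.1 r 13.8 rectc [ 469.6 -279.5] [24.8 18.8] z 93.5 col [88. 49. 22.]
120 135 [469.8] [-27.9 -18.2  -5.7]
130 350 [468.8] [-25.2 -16.3  -8.1]
```

View pics/wf.png

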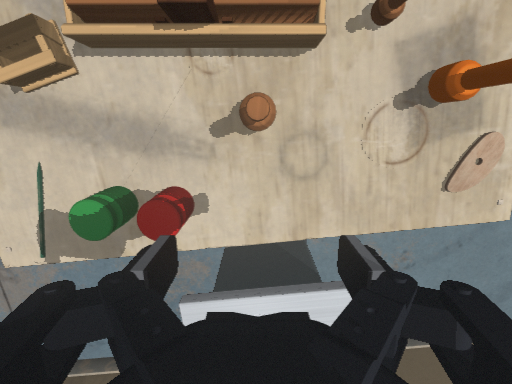

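View pics/sf.png

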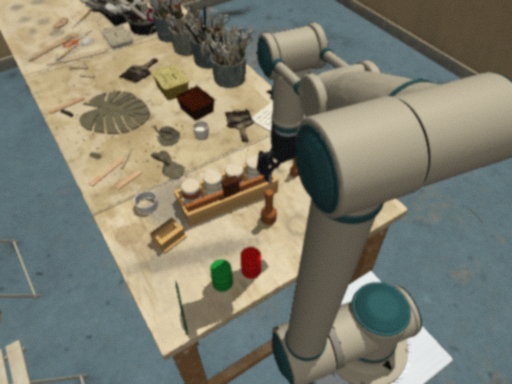

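The wrist view shows the tamper standing upright at pixel (257,112). The scene view shows jars at (190,188)–(253,170) in the crate with the key between, and the ring at (147,203) where it was at the start. The arm is clear, so I'm handing in.

```bash
python3 -c "
from h import *
t=cap('top');P=cloud(t);s=(P[...,2]>50)&(P[...,2]<70)&(abs(P[...,0]-707)<50)&(abs(P[...,1]+292)<50)
print('cup',P[s].mean(0).round(1) if s.sum() else None)
print(bot.sign_off())"
```

```text
cup [ 707.7 -292.    59.5]
the job is handed in; nothing more can be done
None
```

The job is handed in at about 52 s on the robot's clock. No verdict was reported, so what follows is from my own last measurements.

**What I did**
- I put all four white jars upright into the four cells.
- I set the key in the slot, thin end down.
- I drove the key home with the brown tamper, ending at about 26 N.
- I stood the tamper upright on clear table at about (460,-16). That is not its old spot.

**Last checks**
- **Jars:** after tamping, all four lids read 93 mm and sat within about 3 mm of the cell centres. In the final view the gripper hid the fourth jar.
- **Key:** upright against the cheek, with its top level at about 107 mm. That puts the mid point at about 57 mm.
- **Board:** its edges had moved about 5–6 mm to the home position. This is close to the 5 mm limit and rests on camera measurement only.
- **Tamper:** standing upright in the last view.
- **Bystanders:** the cup read (707.7, -292), where it was at the start. I judged the ring cutter unmoved by eye.

**What failed or disagreed**
- The fingertips were seen about 30 mm behind the reported TCP, not 17 mm ahead of it as described. My first grasp closed on air above a jar for that reason, and I then worked from the measured offset.
- The key leaned in the grip, and the first attempt to insert it hit the crate at 29 N. I tilted the tool to stand the key vertical, and the second attempt went in cleanly.
- While the key was going down, the wrist force stayed near zero, below the stated 5 to 12 N. It rose only at the stop.

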